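Shut the seed jar and pack the sowing box

TASK

First screw the lid on the seed jar standing in its wooden holder: set it on level, turn it back until it drops into the start of the thread, then turn it clockwise all the way until it stops. Only then lift the top tray of the green sowing box up and over, and pack the closed jar (kept upright) and every seed tin into the compartment underneath. Finally lower the tray right down by its handle, under control and not let fall; leave the flowerpot, scoop, hand fork and clip clamp where they lie.

Things in the scene. Friction and masses are not known exactly. Their poses are not given: they have to be found in the camera images.
- jar: Loose white jar, 250 g, 72 x 72 mm square body, flat shoulder 46 mm up, then a round neck 47 mm across (57 over the thread), bevelled to 40 at the rim, 68 mm up. Origin: centre of the underside, z up. It stands in the holder's recess, which keeps it from turning (2 degrees of play) and from which it lifts straight up. Shoulder marks: blue at jar +x and -x, yellow 75 degrees anticlockwise of the blue (seen from above).
- jar_rim (a point): Centre of the jar's rim, 68 mm above its underside. The thread is right-handed with two starts (the same after half a turn), at the yellow marks. With its white marks away from the yellow ones, the lid's pins ride on top of the thread: lid origin 60 to 65 mm above the jar's underside. Within about 17 degrees of the yellow marks the lid drops to 57 mm: the thread is caught.
- lid: Loose blue screw lid, 60 g, 67 mm across, right way up. Skirt and top are 18 mm high; on top is a grip bar 56 mm long (along lid x), 18 mm wide (y), 28 mm high, by which the closed jar may also be lifted. Origin: centre of the skirt's lower edge, z up. Two 3.5 mm pins inside the skirt's edge at lid +x and -x, each shown by a white mark outside.
- lid_top (a point): Middle of the top of the lid's grip bar, 46 mm above the lid's origin. Tightening, clockwise seen from above, from the thread start: level for 15 degrees, then 4 mm down over about 40 degrees, then level to the stop at about 75 degrees, white marks at the blue ones, lid origin 53 mm above the jar's underside.
- holder: Wooden holder fixed to the bench, 115 x 115 mm and 28 mm high, with a square recess 75 mm wide whose floor is 8 mm up; the jar stands in it with its x along the holder's x. Origin: centre of the underside.
- box: Green sowing box fixed to the bench, 152 mm (x) x 352 mm (y), walls 6 mm thick, rims 110 mm high; one compartment, 140 x 340 mm inside, floor 6 mm up. Origin: centre of the underside; x points away from the robot at yaw 0. The cantilever tray lies on it, held by steel arms outside the two ends (y = +-182 mm).
- tray_arm (a joint): Angle q of the tray's arms, rad: 0 tray down, 2.18 fully back. The tray (150 x 350 x 40 mm, 440 g with arms) stays level; each point moves on an arc: from its place when down by x = 0.1 (cos 15deg - cos(15deg + q)), z = 0.1 (sin(15deg + q) - sin 15deg) m in the box frame; fully back 173 mm along +x, 38 mm up. It falls to the nearer end by its weight; past the top (q = 1.31) it stays back.
- tray_grip (a point): Middle of the tray's handle, a wooden bar 110 mm long along the box's y, 12 mm wide (x) and 14 mm high, held by two posts; with the tray down it is 185 mm above the bench over the box's centre, 33 mm above the tray's rim. With the tray fully back the compartment is open from above.
- tin1: Red seed tin with a paper label, 84 mm (x) x 40 mm (y) x 62 mm high, about 90 g, loose on the bench. Origin: centre of the underside, z up. Two or three of the four tins are present, the others absent.
- tin2: Yellow seed tin with a paper label, 84 mm (x) x 40 mm (y) x 62 mm high, about 90 g, loose on the bench. Origin: centre of the underside, z up. Two or three of the four tins are present, the others absent.
- tin3: Blue seed tin with a paper label, 84 mm (x) x 40 mm (y) x 62 mm high, about 90 g, loose on the bench. Origin: centre of the underside, z up. Two or three of the four tins are present, the others absent.
- tin4: Copper seed tin with a paper label, 84 mm (x) x 40 mm (y) x 62 mm high, about 90 g, loose on the bench. Origin: centre of the underside, z up. Two or three of the four tins are present, the others absent.
- flowerpot: Red plastic flowerpot, 116 mm across the rim, 95 mm high. Origin: centre of the underside. Leave alone.
- scoop: Steel soil scoop with a wooden handle, 270 mm long along its x, 31 mm high, origin under the join of blade and handle, blade to +x. Leave alone.
- fork: Hand fork with a wooden handle, 285 mm long along its x, 28 mm high, origin under the neck, tines to +x. Leave alone.
- clip_clamp: Black spring clip clamp with orange pads, 120 mm long along its x, 24 mm high, origin under the pivot. Leave alone.
There are look-alikes about, which are no part of the job. Of the things like the holder, leave any that is orange or red; of the rest the smaller one is meant.

How it is judged:
By the outcome, as a careful person would: the job done as asked, in the order asked, and still so for the second after the job is handed in, with the robot touching nothing.
Of tin1, tin2, tin3, tin4 only 2 to 3 are there at a start; the rules pass over those that are not, and their reading is None.
At some moment in a run one of tin1, tin2, tin3, tin4 may be knocked a few centimetres aside while the robot is not near it.
It also fails if it takes over 210 s, if anything falls off the work surface, if the arm or the gripper's body presses on something with over 40 N, if the wrist force passes 120 N, or if a joint passes its speed limit or range.

ROBOT

A 6-joint arm with a two-finger parallel gripper is mounted at the origin on the work surface. World frame = base frame: x ahead of the robot, y to its left, z up, the work surface at z = 0. Lengths are in m, angles in degrees, forces in N, time in s.
With the tool pointing down it reaches from about 0.35 to 0.875 m from the base axis. Payload 4.2 kg.
Tool frame: the origin (TCP) lies midway between the tips of the shut fingers; the grasp point (between the pads) lies 19 mm behind it; z points along the fingers, y is the direction in which the jaws open and shut (so a half turn about z gives the same grasp; the last joint's range is limited). The gripper opens to 87 mm and grips with 3 to 60 N. Pads are 19 mm wide; open, the fingers measure 117 mm over their backs; the gripper's body (75 mm by 190 mm) begins 51 mm behind the grasp point.
Start: joints at [91.249, 22.042, 0.453, 0, -68.411, -14.817], TCP at [0.147, 0.608, 0.223] pointing down, gripper open.
Joint ranges: [-179.83, 179.83], [-69.29, 118.12], [-61.27, 80.66], [-181.25, 117.63], [-171.15, -9.14], [-177.46, 177.46]. Speed limits (degrees/s): [159.86, 159.86, 180, 180, 180, 180].

INTERFACE

Orientations are given as a 3x3 rotation matrix whose columns are the frame's x, y, z axes.
In Python, from station import sense, capture, calibration, finish_job gives the robot as it stands.
- The arm moves only by the tool carry_out, never from a script. Its argument "commands" is one flat list of numbers, 6 for each row, row after row: the shift along the tool's x, y, z in mm, then the turn, a rotation vector about the tool's x, y, z in rad. A call has 1 to 5 rows; each row shifts and turns the pose as measured when the row begins, along the tool's axes as they then stand; what a row does not reach is not made up. A row lasts 1/8 s, in which the tool goes at most 62.5 mm and 10.7 degrees, less where a joint would pass 70% of its speed; a pose out of reach is approached as far as the arm can. A call is refused whole if a number of a shift passes 62.5 or a number of a turn 0.188, either way. A call with a gripper value outside its range is refused whole. "grip" is the finger opening in mm, from 0 to 87, set as the call begins (left out, the last holds). The fingers move at their own pace and stop on an object; the grip force is fixed at half the most. Time passes only in rows, so rows that do not move let the fingers close. It gives the time, the measured TCP pose, the force and the opening at its end, in the units of the state.
- sense(): the state, without advancing time (a new reading comes with each control period).
- capture(name): name is "side" or "top"; returns the picture (400x640x3 uint8, red, green, blue); there is no depth.
- calibration(name): a dict with "fx", "fy", "cx", "cy" (pixels), "rvec" (rotation vector, rad) and "tvec" (3), from world to camera coordinates, as OpenCV has them. Camera axes: x right, y down, z forward; pixel columns grow to the right and rows downward; lengths in m; the calibration is good to about 2 mm. A picture is of the moment at which its call begins. calibration takes no time and is no camera call.
- finish_job(): hands the job in, once; it reports no verdict.
The state is a dict: "time_s": time; "joints": joint angles; "joint_velocities": joint speeds; "effort": joint torques, N m; "tcp_pos": TCP position; "ee_rot": TCP orientation; "wrist_force": force on the tool from outside, world axes, zero at the start; "moment": the same for the moment, N m; "gripper_width": opening from 0.0 (shut) to 1.0 (fully open).
Only numpy, scipy, OpenCV 4.12 (cv2) and the standard library are available. Lean on these libraries where they do the work, as an engineer would, in place of code of your own. Each camera call takes 0.05 s, during which the arm holds its last target.

## Working session

There is one attempt and no reset: what is moved stays moved. The work goes in short steps, Python scripts to look and compute and a tool call to move; the robot and the scene stay as the last step left them, time stands still between calls to the robot, and variables do not carry over. Pictures are saved under pics/ and viewed, and the job is handed in when it is done.

Besides the shell and the picture viewer there is one more tool, called after "Emit:" as name(argument=value, ...) on one line, values as JSON. carry_out: Moves the arm, as the interface text tells. Its arguments: {"type":"object","properties":{"commands":{"type":"array"},"grip":{"type":"number"}},"required":["commands"]}

```bash
ls; mkdir -p pics; python3 - <<'E'
from station import *
import cv2
print(sense())
for n in("side","top"):
    cv2.imwrite(f"pics/{n}0.png",capture(n)[:,:,::-1]); print(n,calibration(n))
E
```

```text
pics
{'time_s': 0.0, 'joints': array([ 9.12505911e+01,  2.20919100e+01,  3.76893720e-01, -2.95288621e-02,
       -6.84096285e+01, -1.48162504e+01]), 'joint_velocities': array([ 0.1325982 ,  0.01068602,  0.00246126, -0.04524579, -0.01085275,
       -0.03889736]), 'effort': array([-2.34521940e-04, -3.90667427e+01,  1.87405211e+01,  4.21981260e+00,
        1.10169168e-02, -1.98851349e-04]), 'tcp_pos': array([0.14644085, 0.60696594, 0.22142638]), 'ee_rot': array([[ 9.72057158e-01, -2.34743891e-01, -4.31623219e-04],
       [-2.34744269e-01, -9.72054706e-01, -2.18535510e-03],
       [ 9.34373787e-05,  2.22561115e-03, -9.99997519e-01]]), 'wrist_force': array([-0.14688241, -0.24735063,  0.06388864]), 'moment': array([-0.0267544 , -0.00604752, -0.00627123]), 'gripper_width': 0.9975546138787628}
side {'fx': 397.2670341108309, 'fy': 397.2670341108309, 'cx': 316.10772838061854, 'cy': 201.73663651221707, 'rvec': array([ 2.119719  , -0.68593043,  0.36012148]), 'tvec': array([-0.37807327,  0.31081354,  1.16370561])}
top {'fx': 405.7103162642504, 'fy': 405.7103162642504, 'cx': 327.9266199049832, 'cy': 199.9959242028941, 'rvec': array([ 2.15657877, -2.15032215,  0.16881025]), 'tvec': array([0.06507207, 0.51699203, 1.40081371])}
```

View pics/side0.png

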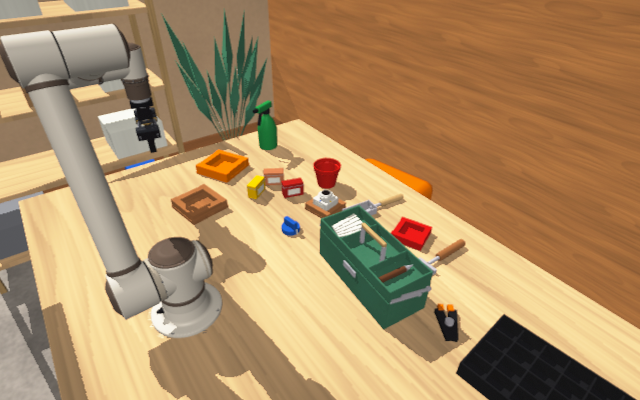

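View pics/top0.png

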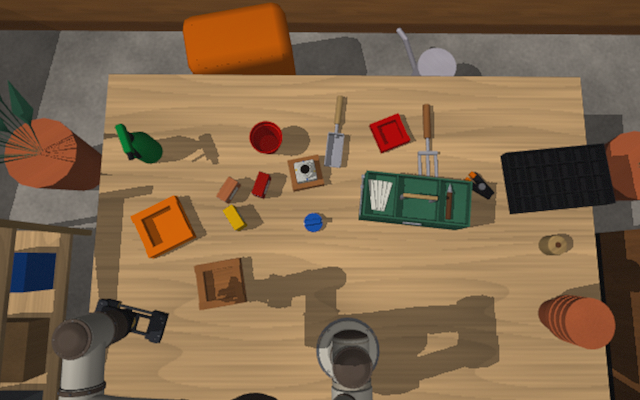

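The holder with the jar is at top pixel (307,172), the lid at (313,222) and the box at (416,199). The tins are copper (229,188), red (261,184) and yellow (234,217). Next I'll zoom in.

```bash
cat > h.py <<'E'
import numpy as np, cv2
from station import sense, capture, calibration, finish_job
C={n:calibration(n) for n in("side","top")}
def cam(n):
    c=C[n]; R=cv2.Rodrigues(np.array(c["rvec"]))[0]; t=np.array(c["tvec"])
    K=np.array([[c["fx"],0,c["cx"]],[0,c["fy"],c["cy"]],[0,0,1]]); return K,R,t
def ray(n,uv):
    K,R,t=cam(n); uv=np.atleast_2d(uv).astype(float)
    d=np.c_[uv,np.ones(len(uv))]@np.linalg.inv(K).T@R; return -R.T@t,d
def onz(n,uv,z):
    o,d=ray(n,uv); s=(z-o[2])/d[:,2]; return o+d*s[:,None]
def proj(n,P):
    K,R,t=cam(n); return cv2.projectPoints(np.atleast_2d(P).astype(float),C[n]["rvec"],t,K,None)[0][:,0]
def tri(a,b):
    o1,d1=ray("side",a); o2,d2=ray("top",b); d1=d1[0];d2=d2[0]
    A=np.c_[d1,-d2]; s=np.linalg.lstsq(A,o2-o1,rcond=None)[0]
    p,q=o1+d1*s[0],o2+d2*s[1]; return (p+q)/2,np.linalg.norm(p-q)
def crop(img,x0,y0,x1,y1,k,fn):
    c=cv2.resize(img[y0:y1,x0:x1],None,fx=k,fy=k,interpolation=cv2.INTER_CUBIC); cv2.imwrite(fn,c[:,:,::-1])
def hsv(img): return cv2.cvtColor(img,cv2.COLOR_RGB2HSV)
def st():
    s=sense(); print("t",round(s["time_s"],2),"tcp",np.round(s["tcp_pos"]*1000,1),"F",np.round(s["wrist_force"],1),"M",np.round(s["moment"],2),"w",round(s["gripper_width"]*87,1),"j",np.round(s["joints"],1)); print(np.round(s["ee_rot"],4)); return s
E
python3 - <<'E'
from h import *
t=cv2.imread("pics/top0.png")[:,:,::-1]; s=cv2.imread("pics/side0.png")[:,:,::-1]
crop(t,210,140,340,240,6,"pics/tA.png")
crop(t,345,150,495,245,5,"pics/tB.png")
crop(s,235,150,355,245,6,"pics/sA.png")
crop(s,300,190,470,330,4,"pics/sB.png")
o,d=ray("top",[0,0]);print(o,ray("side",[0,0])[0])
for u in [(307,172),(313,222),(416,199),(229,188),(261,184),(234,217)]: print(u,onz("top",u,0.05))
E
```

```text
[0.31197348 0.0856712  1.4591529 ] [-0.14669862 -0.82648978  0.94294716]
(307, 172) [[0.61476363 0.14107725 0.05      ]]
(313, 222) [[0.43729042 0.11856168 0.05      ]]
(416, 199) [[ 0.51961837 -0.24339488  0.05      ]]
(229, 188) [[0.55608289 0.4143484  0.05      ]]
(261, 184) [[0.57085646 0.30255781 0.05      ]]
(234, 217) [[0.45385646 0.39327939 0.05      ]]
```

View pics/tA.png

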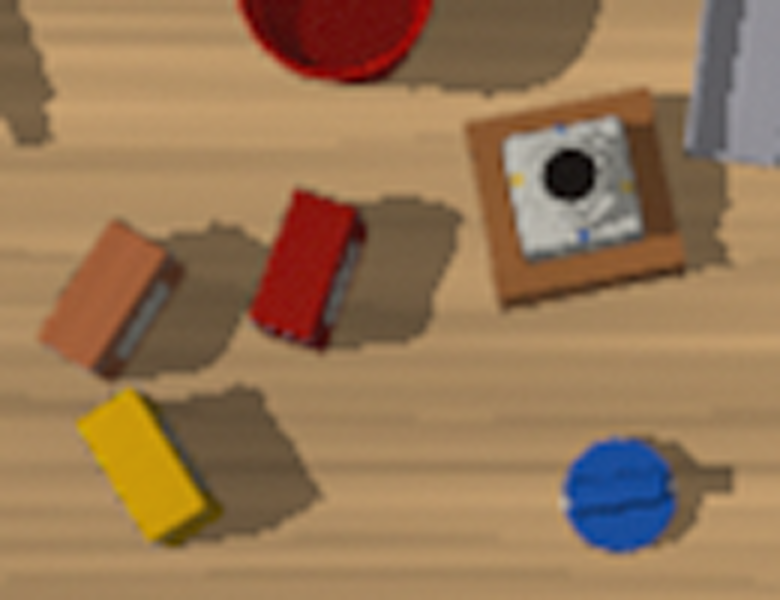

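View pics/tB.png

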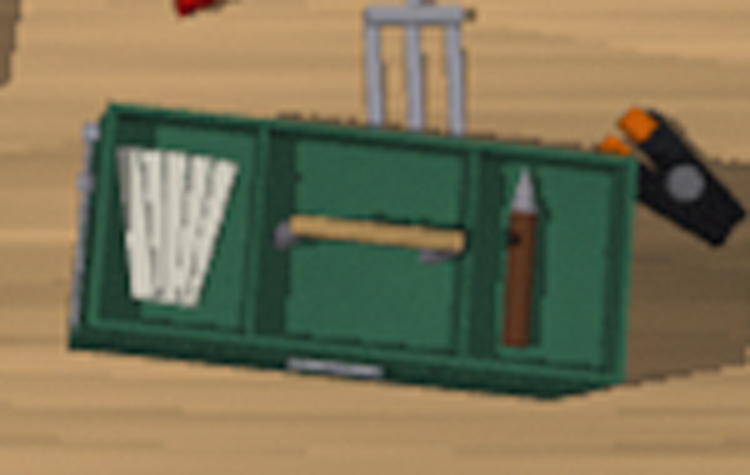

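View pics/sA.png

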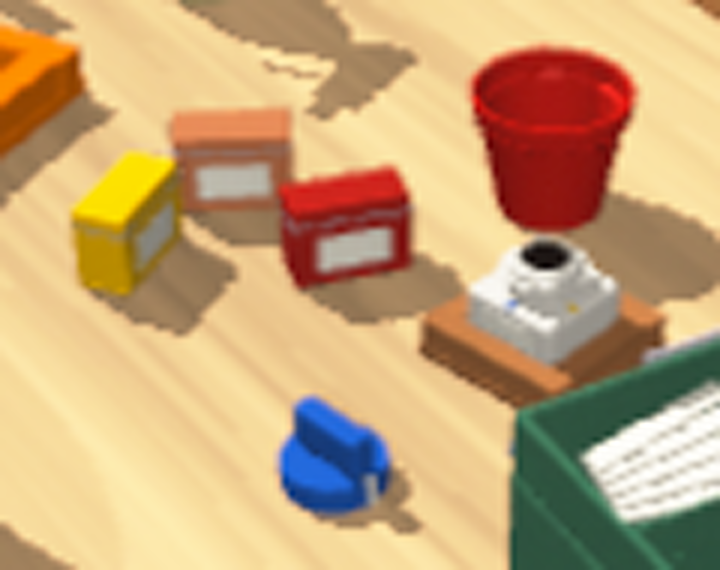

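View pics/sB.png

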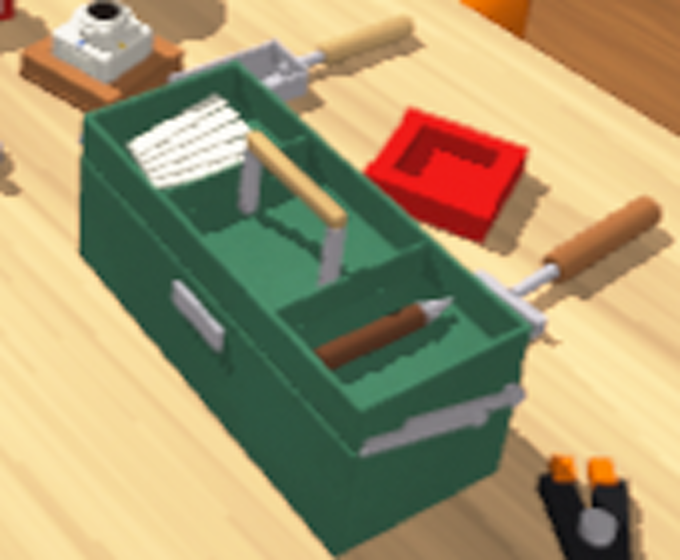

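The jar's blue marks are at crop (562,128) and (584,236), and its yellow marks at (516,181) and (628,186). One lid white mark is at (567,502). The box handle runs from (290,225) to (465,240) in crop B. Now I'll turn these into positions.

```bash
python3 - <<'E'
from h import *
t=cv2.imread("pics/top0.png")[:,:,::-1].copy(); s=cv2.imread("pics/side0.png")[:,:,::-1].copy()
A=lambda p:(np.array(p)+.5)/6-.5+[210,140]
B=lambda p:(np.array(p)+.5)/5-.5+[345,150]
SA=lambda p:(np.array(p)+.5)/6-.5+[235,150]
SB=lambda p:(np.array(p)+.5)/4-.5+[300,190]
f=lambda p:np.round(np.array(p)*1000,1)
def ang(a,b): d=b-a; return np.degrees(np.arctan2(d[1],d[0]))
print("rim top",f(onz("top",A((570,174)),.076)),"side",f(onz("side",SA((547,254)),.076)), "tri",tri(SA((547,254)),A((570,174))))
b1,b2,y1,y2=[onz("top",A(p),.054)[0] for p in[(562,128),(584,236),(516,181),(628,186)]]
print("blue",f(b1),f(b2),ang(b2,b1),f(np.linalg.norm(b1-b2)),"yellow",f(y1),f(y2),ang(y2,y1))
hc=[onz("top",A(p),.028)[0] for p in[(467,124),(648,90),(686,268)]]
print("holder",f(hc),f((hc[0]+hc[2])/2),ang(hc[1],hc[0]),ang(hc[2],hc[1]),[f(np.linalg.norm(hc[i]-hc[i+1])) for i in(0,1)])
hs=[onz("side",SA(p),.028)[0] for p in[(422,338),(664,325)]]
print("holder side corners",f(hs),f(np.mean(hs,0)))
# masks lid & tins
for n,img in(("top",t),("side",s)):
    H=hsv(img)
    m=((H[...,0]>105)&(H[...,0]<125)&(H[...,1]>150)).astype(np.uint8)
    cnt=[c for c in cv2.findContours(m,cv2.RETR_EXTERNAL,cv2.CHAIN_APPROX_NONE)[0] if cv2.contourArea(c)>60]
    for c in cnt: print(n,"blue",cv2.contourArea(c),cv2.boundingRect(c),cv2.minEnclosingCircle(c), np.mean(c[:,0],0))
hb=[onz("top",B(p),.185)[0] for p in[(290,225),(465,240)]]
print("handle top",f(hb),f(np.mean(hb,0)),ang(hb[1],hb[0]),np.linalg.norm(hb[0]-hb[1]))
hbs=[onz("side",SB(p),.192)[0] for p in[(250,138),(338,215)]]
print("handle side",f(hbs),f(np.mean(hbs,0)),ang(hbs[1],hbs[0]),np.linalg.norm(hbs[0]-hbs[1]))
tc=[onz("top",B(p),.152)[0] for p in[(110,104),(635,158),(622,378),(90,327)]]
print("tray corners",f(tc),f(np.mean(tc,0)),ang(tc[1],tc[0]),ang(tc[2],tc[3]))
tc=[onz("side",SB(p),.152)[0] for p in[(85,120),(238,68),(530,328),(360,408)]]
print("tray side",f(tc),f(np.mean(tc,0)),ang(tc[2],tc[1]),ang(tc[3],tc[0]))
for nm,P in dict(copper=[(120,222),(172,262),(92,372),(42,332)],red=[(300,190),(358,208),(312,345),(252,315)],yellow=[(78,425),(130,390),(212,503),(155,540)]).items():
    q=[onz("top",A(p),.062)[0] for p in P]; L=[round(np.linalg.norm(q[i]-q[(i+1)%4])*1000) for i in range(4)]
    print(nm,f(np.mean(q,0)),L,[round(ang(q[i],q[(i+1)%4]),1) for i in range(4)])
for nm,P in dict(copper=[(172,116),(290,110),(292,150),(174,150)],red=[(280,185),(402,170),(410,205),(285,230)],yellow=[(75,213),(130,152),(180,165),(130,225)]).items():
    q=[onz("side",SA(p),.062)[0] for p in P]; L=[round(np.linalg.norm(q[i]-q[(i+1)%4])*1000) for i in range(4)]
    print(nm,f(np.mean(q,0)),L,[round(ang(q[i],q[(i+1)%4]),1) for i in range(4)])
E
```

```text
rim top [[621.3 148.6  76. ]] side [[623.7 151.7  76. ]] tri (array([0.6207583 , 0.14833437, 0.07906435]), np.float64(0.0003933736320638457))
blue [653.9 154.6  54. ] [589. 141.  54.] 11.831784398147294 66.3 yellow [621.8 181.3  54. ] [619.1 115.4  54. ] 87.67154465206269
holder [[662.4 213.   28. ]
 [684.  104.2  28. ]
 [575.   80.9  28. ]] [618.7 147.   28. ] 101.23488047956324 12.059811451507999 [np.float64(110.9), np.float64(111.5)]
holder side corners [[544.3 177.4  28. ]
 [679.4  98.5  28. ]] [611.9 137.9  28. ]
top blue 1471.5 (10, 253, 46, 39) ((32.5, 272.5), 29.129121780395508) [ 32.24183007 271.62091503]
top blue 221.0 (305, 214, 17, 18) ((313.0, 222.05882263183594), 8.997023582458496) [312.89583333 222.04166667]
side blue 191.5 (282, 217, 18, 18) ((290.0874328613281, 225.31166076660156), 9.745146751403809) [290.38596491 226.59649123]
handle top [[ 513.7 -169.4  185. ]
 [ 504.5 -281.1  185. ]] [ 509.1 -225.3  185. ] 85.27607737390625 0.11201485642833091
handle side [[ 507.5 -174.9  192. ]
 [ 501.4 -274.5  192. ]] [ 504.4 -224.7  192. ] 86.51547454796474 0.09975763499663463

[... 353 characters left out ...]
  62. ] [39, 78, 38, 78] [np.float64(-127.2), np.float64(145.9), np.float64(52.0), np.float64(-33.2)]
red [570.  302.4  62. ] [36, 85, 39, 79] [np.float64(-107.2), np.float64(163.0), np.float64(63.6), np.float64(-19.2)]
yellow [452.8 392.3  62. ] [36, 82, 38, 81] [np.float64(-54.9), np.float64(-142.9), np.float64(123.8), np.float64(35.1)]
copper [547.8 413.1  62. ] [83, 53, 81, 45] [np.float64(-29.7), np.float64(-120.8), np.float64(144.7), np.float64(61.7)]
red [566.  298.6  62. ] [84, 43, 87, 54] [np.float64(-22.5), np.float64(-117.4), np.float64(164.6), np.float64(61.4)]
yellow [454.2 391.2  62. ] [80, 39, 77, 40] [np.float64(34.0), np.float64(-60.0), np.float64(-145.2), np.float64(124.2)]
```

```bash
cat >> h.py <<'E'
def plan(x,y,z,phi,n,extra=0):
    """rows to bring TCP (mm) to x,y,z pointing down, tool x at phi deg"""
    from scipy.spatial.transform import Rotation as Ro
    s=sense(); p=s["tcp_pos"]*1000; R=s["ee_rot"]
    c,sn=np.cos(np.radians(phi)),np.sin(np.radians(phi))
    Rt=np.array([[c,sn,0],[sn,-c,0],[0,0,-1]])
    rv=Ro.from_matrix(R.T@Rt).as_rotvec(); g=np.array([x,y,z])
    print("phi now",round(np.degrees(np.arctan2(R[1,0],R[0,0])),2),"dist",np.round(g-p,1),"turn",round(np.degrees(np.linalg.norm(rv)),2))
    for i in range(n):
        Ri=R@Ro.from_rotvec(rv*i/n).as_matrix()
        print(list(np.round(np.r_[Ri.T@(g-p)/n],1))+list(np.round(rv/n,4)))
E
python3 - <<'E'
from h import *
A=lambda p:(np.array(p)+.5)/6-.5+[210,140]
SA=lambda p:(np.array(p)+.5)/6-.5+[235,150]
f=lambda p:np.round(np.array(p)*1000,1)
for z in (0.005,.012,.018): print(f(onz("top",(313,222.06),z)))
print(f(onz("side",(290.1,225.3),.02)))
t=cv2.imread("pics/top0.png")[:,:,::-1].copy(); s=cv2.imread("pics/side0.png")[:,:,::-1].copy()
print("marks",f(onz("top",A((566,502)),.009)),f(onz("side",SA((372,490)),.009)))
crop(t,300,208,328,236,20,"pics/lt.png"); crop(s,276,210,306,242,18,"pics/ls.png")
st()
E
```

```text
[[441.1 119.6   5. ]]
[[440.5 119.4  12. ]]
[[439.9 119.3  18. ]]
[[439.6 121.2  20. ]]
marks [[436.3 152.    9. ]] [[447.3  90.8   9. ]]
t 0.1 tcp [146.5 607.1 221.6] F [ 0.1 -0.1 -0.5] M [ 0. -0. -0.] w 86.8 j [ 91.3  22.1   0.4  -0.  -68.4 -14.8]
[[ 9.721e-01 -2.346e-01 -3.000e-04]
 [-2.346e-01 -9.721e-01 -2.000e-03]
 [ 1.000e-04  2.000e-03 -1.000e+00]]
```

View pics/lt.png

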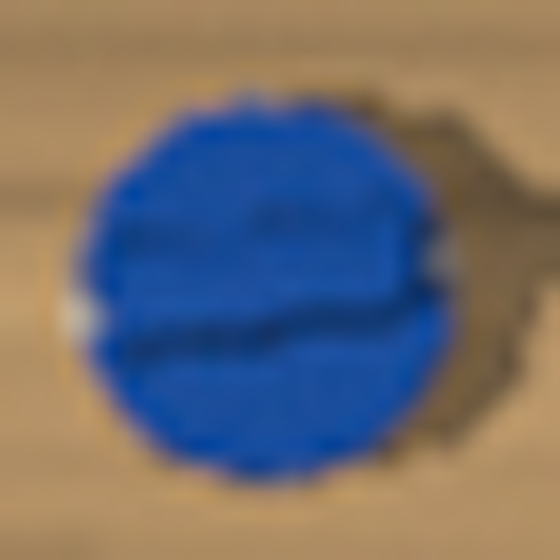

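View pics/ls.png

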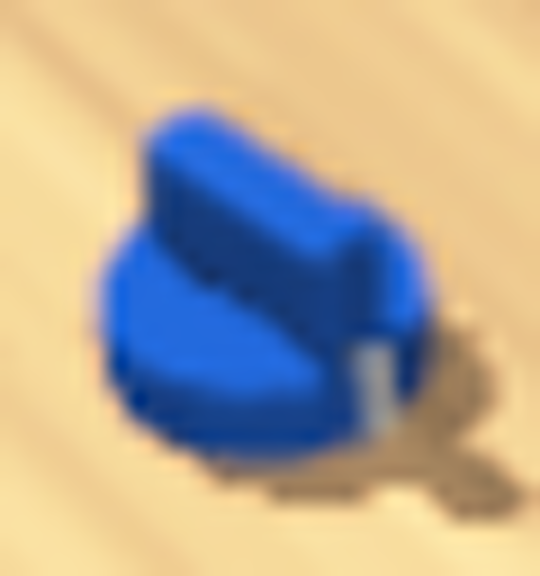

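The lid's white marks show at (80,315) and (440,255) in the top crop, and at (372,385) in the side crop. The bar's top runs between about (165,120) and (335,220) in the side crop.

```bash
python3 - <<'E'
from h import *
T=lambda p:(np.array(p)+.5)/20-.5+[300,208]
S=lambda p:(np.array(p)+.5)/18-.5+[276,210]
f=lambda p:np.round(np.array(p)*1000,1)
a,b=[onz("top",T(p),.009)[0] for p in[(80,315),(440,255)]]
print(f(a),f(b),f((a+b)/2),np.degrees(np.arctan2(*(b-a)[1::-1])))
c=onz("side",S((372,388)),.009)[0]; print(f(c))
a,b=[onz("top",T(p),.018)[0] for p in[(125,345),(430,297)]]
print("bar foot",f(a),f(b),np.degrees(np.arctan2(*(b-a)[1::-1])))
q=[onz("side",S(p),.046)[0] for p in[(150,148),(205,100),(365,195),(310,248)]]
print("bar top",f(q),f(np.mean(q,0)),[np.degrees(np.arctan2(*(v-u)[1::-1])) for u,v in((q[0],q[3]),(q[1],q[2]))])
plan(440,120,90,-80,10)
E
```

```text
[436.3 153.4   9. ] [447.2  89.    9. ] [441.7 121.2   9. ] -80.32284623247969
[446.7  92.4   9. ]
bar foot [430.2 144.9  18. ] [438.9  90.7  18. ] -80.85334199244004
bar top [[428.1 143.3  46. ]
 [445.5 150.   46. ]
 [454.9 105.8  46. ]
 [436.8  98.3  46. ]] [441.3 124.4  46. ] [np.float64(-79.01818900773928), np.float64(-78.0150040096507)]
phi now -13.57 dist [ 293.5 -487.1 -131.6] turn 66.43
[np.float64(40.0), np.float64(40.4), np.float64(13.2), np.float64(0.0002), np.float64(-0.0001), np.float64(0.1159)]
[np.float64(44.4), np.float64(35.5), np.float64(13.2), np.float64(0.0002), np.float64(-0.0001), np.float64(0.1159)]
[np.float64(48.2), np.float64(30.2), np.float64(13.2), np.float64(0.0002), np.float64(-0.0001), np.float64(0.1159)]
[np.float64(51.4), np.float64(24.4), np.float64(13.2), np.float64(0.0002), np.float64(-0.0001), np.float64(0.1159)]
[np.float64(53.8), np.float64(18.3), np.float64(13.2), np.float64(0.0002), np.float64(-0.0001), np.float64(0.1159)]
[np.float64(55.6), np.float64(11.9), np.float64(13.2), np.float64(0.0002), np.float64(-0.0001), np.float64(0.1159)]
[np.float64(56.6), np.float64(5.4), np.float64(13.2), np.float64(0.0002), np.float64(-0.0001), np.float64(0.1159)]
[np.float64(56.9), np.float64(-1.1), np.float64(13.2), np.float64(0.0002), np.float64(-0.0001), np.float64(0.1159)]
[np.float64(56.3), np.float64(-7.7), np.float64(13.2), np.float64(0.0002), np.float64(-0.0001), np.float64(0.1159)]
[np.float64(55.1), np.float64(-14.2), np.float64(13.2), np.float64(0.0002), np.float64(-0.0001), np.float64(0.1159)]
```

Emit:
carry_out(commands=[40,40.4,7,0,0,0.116,44.4,35.5,8,0,0,0.116,48.2,30.2,13,0,0,0.116,51.4,24.4,13,0,0,0.116,53.8,18.3,13,0,0,0.116], grip=60)

```text
time_s: 0.72
tcp_pos: [0.2934, 0.358, 0.1644]
ee_rot: [[0.675, -0.738, -0.001], [-0.738, -0.675, -0.003], [0.002, 0.003, -1.0]]
wrist_force: [1.7, 0.8, 0.3]
gripper_width: 0.698
```

```bash
python3 - <<'E'
from h import *
st(); plan(441,121,90,-80,5)
E
```

```text
t 0.72 tcp [293.4 358.  164.4] F [1.7 0.8 0.3] M [ 0.08 -0.1  -0.  ] w 60.7 j [ 70.9   9.5 -26.3   0.  -54.3 -28.5]
[[ 6.750e-01 -7.378e-01 -5.000e-04]
 [-7.378e-01 -6.750e-01 -3.300e-03]
 [ 2.100e-03  2.600e-03 -1.000e+00]]
phi now -47.54 dist [ 147.6 -237.   -74.4] turn 32.46
[np.float64(54.9), np.float64(10.2), np.float64(15.0), np.float64(0.0004), np.float64(-0.0006), np.float64(0.1133)]
[np.float64(55.7), np.float64(3.9), np.float64(15.0), np.float64(0.0004), np.float64(-0.0006), np.float64(0.1133)]
[np.float64(55.8), np.float64(-2.4), np.float64(15.0), np.float64(0.0004), np.float64(-0.0006), np.float64(0.1133)]
[np.float64(55.2), np.float64(-8.7), np.float64(14.9), np.float64(0.0004), np.float64(-0.0006), np.float64(0.1133)]
[np.float64(53.8), np.float64(-14.9), np.float64(14.9), np.float64(0.0004), np.float64(-0.0006), np.float64(0.1133)]
```

Tracking is good, so I'll keep the same route.

Emit:
carry_out(commands=[54.9,10.2,15,0,0,0.113,55.7,3.9,15,0,0,0.113,55.8,-2.4,15,0,0,0.113,55.2,-8.7,15,0,0,0.113,53.8,-14.9,15,0,0,0.113])

```text
time_s: 1.35
tcp_pos: [0.4427, 0.1116, 0.0881]
ee_rot: [[0.159, -0.987, 0.001], [-0.987, -0.159, -0.002], [0.002, -0.001, -1.0]]
wrist_force: [0.5, 0.1, 0.1]
gripper_width: 0.693
```

```bash
python3 - <<'E'
from h import *
st(); plan(441,121,60,-80,1)
t=capture("top");s=capture("side")
crop(t,270,180,350,250,8,"pics/lt1.png"); crop(s,240,160,340,250,7,"pics/ls1.png")
E
```

```text
t 1.35 tcp [442.7 111.6  88.1] F [0.5 0.1 0.1] M [ 0.14 -0.11  0.  ] w 60.3 j [ 34.7  14.8 -33.1   0.2 -42.2 -25.7]
[[ 1.591e-01 -9.873e-01  9.000e-04]
 [-9.873e-01 -1.591e-01 -1.900e-03]
 [ 2.000e-03 -6.000e-04 -1.000e+00]]
phi now -80.85 dist [ -1.7   9.4 -28.1] turn 0.85
[np.float64(-9.6), np.float64(0.2), np.float64(28.1), np.float64(-0.0006), np.float64(-0.002), np.float64(-0.0148)]
```

View pics/lt1.png

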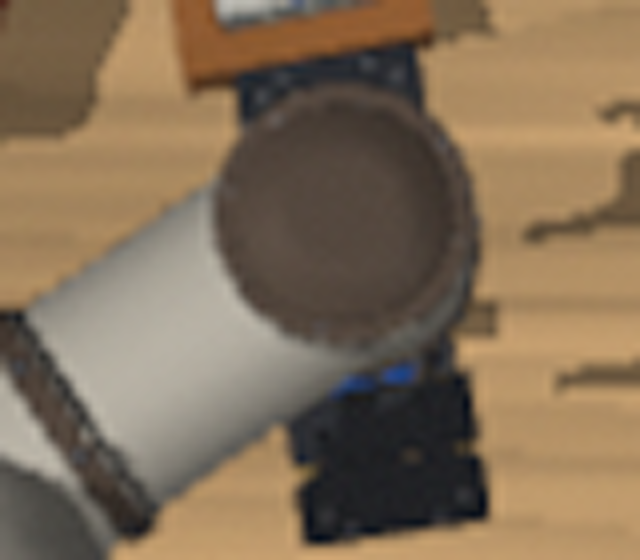

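View pics/ls1.png

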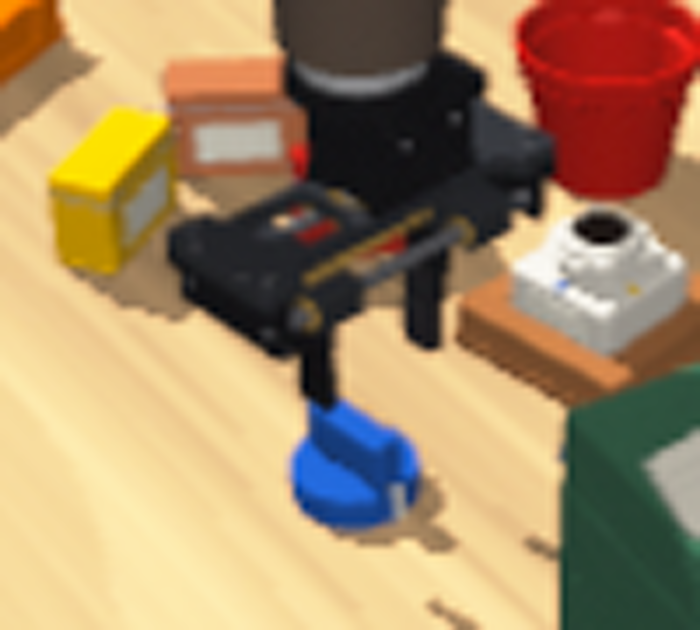

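Emit:
carry_out(commands=[-9.6,0.2,14,0,0,-0.015,0,0,17,0,0,0,0,0,17,0,0,0,0,0,16,0,0,0,0,0,0,0,0,0])

```text
time_s: 2.08
tcp_pos: [0.44, 0.1178, 0.0206]
ee_rot: [[0.168, -0.986, -0.004], [-0.986, -0.168, -0.005], [0.004, 0.005, -1.0]]
wrist_force: [0.8, -0.0, 1.1]
gripper_width: 0.688
```

```bash
python3 - <<'E'
from h import *
st(); plan(441,121,22.5,-80,1)
E
```

```text
t 2.08 tcp [440.  117.8  20.6] F [ 0.8 -0.   1.1] M [ 0.15 -0.04  0.02] w 59.9 j [ 35.6  21.5 -36.9   0.2 -31.9 -26.1]
[[ 0.1677 -0.9858 -0.0041]
 [-0.9858 -0.1677 -0.0048]
 [ 0.0041  0.0048 -1.    ]]
phi now -80.34 dist [1.  3.2 1.9] turn 0.5
[np.float64(-3.0), np.float64(-1.5), np.float64(-2.0), np.float64(0.0048), np.float64(-0.0041), np.float64(-0.006)]
```

Emit:
carry_out(commands=[-3,-1.5,-1.5,0.005,-0.004,-0.006,0,0,0,0,0,0])

```text
time_s: 2.33
tcp_pos: [0.4417, 0.1222, 0.0232]
ee_rot: [[0.176, -0.984, 0.002], [-0.984, -0.176, 0.001], [-0.001, -0.003, -1.0]]
wrist_force: [0.4, -0.1, -0.7]
gripper_width: 0.687
```

Emit:
carry_out(commands=[0,0,0,0,0,0,0,0,0,0,0,0,0,0,0,0,0,0,0,0,0,0,0,0,0,0,0,0,0,0], grip=5)

```text
time_s: 2.95
tcp_pos: [0.4421, 0.1226, 0.0244]
ee_rot: [[0.176, -0.984, 0.004], [-0.984, -0.176, 0.003], [-0.002, -0.005, -1.0]]
wrist_force: [-0.3, 0.3, 1.0]
gripper_width: 0.209
```

```bash
python3 - <<'E'
from h import *
st()
E
```

```text
t 2.95 tcp [442.1 122.6  24.4] F [-0.3  0.3  1. ] M [ 0.13  0.12 -0.01] w 18.2 j [ 35.9  21.1 -36.7   0.  -32.  -25.8]
[[ 0.1755 -0.9845  0.0042]
 [-0.9845 -0.1755  0.0028]
 [-0.002  -0.0047 -1.    ]]
```

```bash
python3 - <<'E'
from h import *
plan(450,124,125,-85,2); plan(621,148.5,128,-123,6)
E
```

```text
phi now -79.89 dist [  7.9   1.4 100.6] turn 5.12
[np.float64(-0.1), np.float64(-4.2), np.float64(-50.3), np.float64(-0.0023), np.float64(0.0011), np.float64(0.0446)]
[np.float64(-0.2), np.float64(-4.1), np.float64(-50.3), np.float64(-0.0023), np.float64(0.0011), np.float64(0.0446)]
phi now -79.89 dist [178.9  25.9 103.6] turn 43.11
[np.float64(0.9), np.float64(-30.2), np.float64(-17.1), np.float64(-0.0006), np.float64(0.0006), np.float64(0.1254)]
[np.float64(-2.8), np.float64(-30.1), np.float64(-17.1), np.float64(-0.0006), np.float64(0.0006), np.float64(0.1254)]
[np.float64(-6.6), np.float64(-29.5), np.float64(-17.2), np.float64(-0.0006), np.float64(0.0006), np.float64(0.1254)]
[np.float64(-10.2), np.float64(-28.4), np.float64(-17.2), np.float64(-0.0006), np.float64(0.0006), np.float64(0.1254)]
[np.float64(-13.6), np.float64(-26.9), np.float64(-17.2), np.float64(-0.0006), np.float64(0.0006), np.float64(0.1254)]
[np.float64(-16.9), np.float64(-25.0), np.float64(-17.2), np.float64(-0.0006), np.float64(0.0006), np.float64(0.1254)]
```

Emit:
carry_out(commands=[0,0,-35,-0.004,0.002,0,0,-4,-40,0,0,0.04,0,-30,-28,0,0,0.12,-3,-30,0,0,0,0.12,-7,-29,0,0,0,0.12])

```text
time_s: 3.58
tcp_pos: [0.5347, 0.1334, 0.1298]
ee_rot: [[-0.234, -0.972, -0.003], [-0.972, 0.234, -0.002], [0.002, 0.002, -1.0]]
wrist_force: [-0.3, -0.6, -0.6]
gripper_width: 0.206
```

```bash
python3 - <<'E'
from h import *
st(); plan(621,148.5,128,-123,4)
E
```

```text
t 3.58 tcp [534.7 133.4 129.8] F [-0.3 -0.6 -0.6] M [ 0.18 -0.09 -0.01] w 17.9 j [ 30.9  20.  -17.3   0.  -52.9 -44.4]
[[-0.2335 -0.9723 -0.0029]
 [-0.9723  0.2335 -0.0018]
 [ 0.0024  0.0024 -1.    ]]
phi now -103.51 dist [86.3 15.1 -1.8] turn 19.5
[np.float64(-8.7), np.float64(-20.1), np.float64(0.4), np.float64(0.0005), np.float64(-0.0007), np.float64(0.0851)]
[np.float64(-10.4), np.float64(-19.3), np.float64(0.4), np.float64(0.0005), np.float64(-0.0007), np.float64(0.0851)]
[np.float64(-12.0), np.float64(-18.3), np.float64(0.4), np.float64(0.0005), np.float64(-0.0007), np.float64(0.0851)]
[np.float64(-13.5), np.float64(-17.2), np.float64(0.4), np.float64(0.0005), np.float64(-0.0007), np.float64(0.0851)]
```

Emit:
carry_out(commands=[-8.7,-20,0,0,0,0.085,-10.4,-19.3,0,0,0,0.085,-12,-18.3,0,0,0,0.085,-13.5,-17.2,0,0,0,0.085,0,0,0,0,0,0])

```text
time_s: 4.2
tcp_pos: [0.6238, 0.1479, 0.1264]
ee_rot: [[-0.556, -0.831, -0.007], [-0.831, 0.556, -0.003], [0.007, 0.004, -1.0]]
wrist_force: [0.0, -0.3, -1.0]
gripper_width: 0.207
```

```bash
python3 - <<'E'
from h import *
st(); plan(621,148.5,110,-123,1)
t=capture("top");s=capture("side")
cv2.imwrite("pics/s2.png",s[:,:,::-1]);cv2.imwrite("pics/t2.png",t[:,:,::-1])
crop(s,290,150,360,225,8,"pics/ls2.png")
E
```

```text
t 4.2 tcp [623.8 147.9 126.4] F [ 0.  -0.3 -1. ] M [ 0.07 -0.03 -0.02] w 18.0 j [ 27.8  28.2  -4.1  -0.1 -58.1 -61.5]
[[-0.5557 -0.8313 -0.0074]
 [-0.8313  0.5557 -0.0029]
 [ 0.0065  0.0045 -1.    ]]
phi now -123.76 dist [ -2.8   0.6 -16.4] turn 0.89
[np.float64(0.9), np.float64(2.5), np.float64(16.4), np.float64(0.0045), np.float64(-0.0065), np.float64(-0.0133)]
```

View pics/ls2.png

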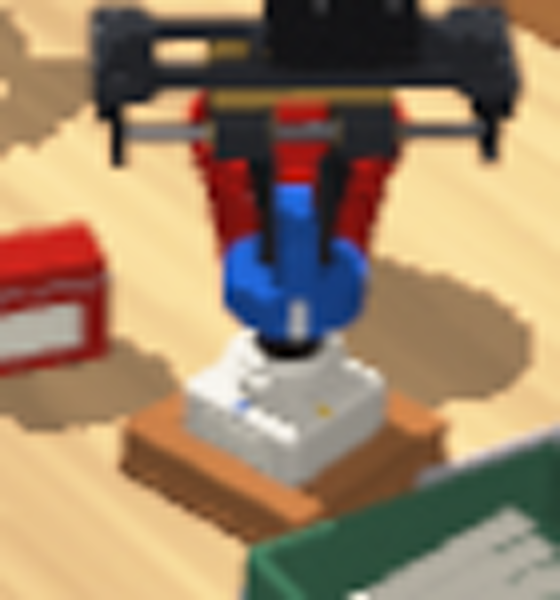

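```bash
python3 - <<'E'
from h import *
s=cv2.imread("pics/s2.png")[:,:,::-1].copy()
print("lid at tcp",proj("side",[.6238,.1479,.111]),"jar est rim",proj("side",[.621,.1485,.076]))
for d in([.005,0,0],[0,.005,0]): print(d,proj("side",np.array([.6238,.1479,.111])+d))
H=hsv(s);m=((H[...,0]>105)&(H[...,0]<125)&(H[...,1]>150)).astype(np.uint8); m[:150]=0;m[225:]=0;m[:,:290]=0;m[:,360:]=0
for r in range(170,196): 
    c=np.where(m[r])[0]
    if len(c): print(r,c.min(),c.max(),end="; ")
s0=cv2.imread("pics/side0.png")[:,:,::-1].copy()
g=s0.max(2)
for r in range(185,200): print(r,[int(v) for v in g[r,312:342]])
E
```

```text
lid at tcp [[326.61650006 184.73959312]] jar est rim [[325.70396003 192.54453655]]
[0.005, 0, 0] [[327.67212477 184.31153356]]
[0, 0.005, 0] [[325.81091139 184.13576879]]
173 325 327; 174 324 328; 175 324 328; 176 324 329; 177 325 329; 178 325 329; 179 325 329; 180 320 332; 181 319 334; 182 318 334; 183 318 334; 184 318 334; 185 318 334; 186 318 334; 187 318 334; 188 319 334; 189 320 333; 190 321 332; 191 323 329; 192 324 325; 185 [251, 251, 250, 250, 249, 247, 220, 121, 129, 134, 138, 141, 142, 144, 145, 144, 143, 142, 140, 136, 131, 123, 124, 143, 154, 154, 153, 152, 153, 155]
186 [251, 251, 251, 251, 250, 249, 237, 174, 132, 134, 138, 141, 143, 144, 145, 144, 143, 141, 138, 134, 129, 126, 139, 152, 153, 153, 154, 154, 152, 152]
187 [250, 251, 251, 251, 251, 250, 248, 243, 220, 148, 142, 141, 143, 144, 145, 145, 144, 141, 144, 146, 145, 151, 152, 154, 154, 154, 153, 154, 154, 152]
188 [248, 249, 250, 251, 251, 251, 250, 250, 247, 223, 161, 160, 156, 152, 154, 153, 148, 138, 145, 158, 159, 160, 158, 156, 155, 155, 155, 154, 154, 153]
189 [247, 248, 249, 250, 251, 251, 251, 251, 250,
[... 929 characters left out ...]
 224, 217, 196, 191, 182, 159, 204, 240, 231, 184, 167, 164, 163, 162, 164, 164]
196 [246, 246, 246, 247, 248, 248, 246, 242, 236, 204, 196, 218, 230, 228, 222, 208, 189, 174, 159, 177, 193, 189, 192, 214, 230, 181, 165, 163, 163, 164]
197 [225, 247, 248, 249, 249, 249, 248, 234, 201, 227, 238, 220, 214, 240, 234, 207, 169, 162, 160, 169, 169, 162, 164, 219, 242, 202, 163, 166, 164, 163]
198 [198, 233, 244, 248, 248, 249, 248, 232, 160, 189, 205, 184, 180, 199, 194, 179, 166, 163, 159, 158, 162, 165, 165, 190, 209, 177, 170, 176, 167, 164]
199 [202, 192, 198, 229, 245, 248, 248, 242, 205, 159, 164, 163, 165, 168, 170, 166, 159, 159, 161, 163, 165, 168, 175, 173, 161, 156, 181, 203, 190, 174]
```

Emit:
carry_out(commands=[0.5,2.5,8,0.0045,-0.0065,-0.01,0.4,0,8,0,0,0,0,0,6,0,0,0])

```text
time_s: 4.68
tcp_pos: [0.6174, 0.1481, 0.1038]
ee_rot: [[-0.545, -0.839, -0.001], [-0.839, 0.545, 0.0], [0.0, 0.001, -1.0]]
wrist_force: [-0.1, -0.5, -0.8]
gripper_width: 0.201
```

```bash
python3 - <<'E'
from h import *
st(); plan(621,148.5,96,-123,1)
E
```

```text
t 4.67 tcp [617.4 148.1 103.8] F [-0.1 -0.5 -0.8] M [ 0.15 -0.12  0.01] w 17.5 j [ 28.   28.8  -6.8  -0.1 -54.5 -61. ]
[[-5.447e-01 -8.386e-01 -1.300e-03]
 [-8.386e-01  5.448e-01  3.000e-04]
 [ 5.000e-04  1.200e-03 -1.000e+00]]
phi now -123.01 dist [ 3.6  0.4 -7.8] turn 0.08
[np.float64(-2.3), np.float64(-2.8), np.float64(7.8), np.float64(0.0012), np.float64(-0.0005), np.float64(-0.0001)]
```

Emit:
carry_out(commands=[-2.3,-2.8,0,0,0,0,0,0,0,0,0,0])

```text
time_s: 4.92
tcp_pos: [0.6209, 0.1484, 0.1032]
ee_rot: [[-0.544, -0.839, -0.002], [-0.839, 0.544, -0.0], [0.001, 0.002, -1.0]]
wrist_force: [-0.2, 1.0, -1.0]
gripper_width: 0.203
```

```bash
python3 - <<'E'
from h import *
st(); plan(621,148.5,96,-123,1)
E
```

```text
t 4.92 tcp [620.9 148.4 103.2] F [-0.2  1.  -1. ] M [ 0.07 -0.11 -0.02] w 17.6 j [ 27.9  29.1  -6.3  -0.1 -54.7 -60.9]
[[-5.444e-01 -8.388e-01 -2.200e-03]
 [-8.388e-01  5.444e-01 -3.000e-04]
 [ 1.500e-03  1.600e-03 -1.000e+00]]
phi now -122.99 dist [ 0.1  0.1 -7.2] turn 0.13
[np.float64(-0.2), np.float64(-0.0), np.float64(7.2), np.float64(0.0016), np.float64(-0.0015), np.float64(0.0002)]
```

Emit:
carry_out(commands=[0,0,3,0.001,-0.001,0,0,0,3,0,0,0,0,0,2,0,0,0])

```text
time_s: 5.3
tcp_pos: [0.6214, 0.1485, 0.0957]
ee_rot: [[-0.544, -0.839, 0.001], [-0.839, 0.544, 0.0], [-0.001, -0.0, -1.0]]
wrist_force: [-2.0, -0.2, 6.3]
gripper_width: 0.205
```

```bash
python3 - <<'E'
from h import *
st(); plan(621,148.5,94,-123,1)
E
```

```text
t 5.3 tcp [621.4 148.5  95.7] F [-2.  -0.2  6.3] M [0.18 0.67 0.  ] w 17.9 j [ 27.9  29.5  -6.8   0.  -53.6 -60.9]
[[-5.442e-01 -8.389e-01  6.000e-04]
 [-8.389e-01  5.442e-01  3.000e-04]
 [-5.000e-04 -3.000e-04 -1.000e+00]]
phi now -122.97 dist [-0.4  0.  -1.7] turn 0.04
[np.float64(0.2), np.float64(0.4), np.float64(1.7), np.float64(-0.0003), np.float64(0.0005), np.float64(0.0005)]
```

Emit:
carry_out(commands=[0,0,1,0,0,-0.08,0,0,1,0,0,-0.08,0,0,1,0,0,-0.08])

```text
time_s: 5.68
tcp_pos: [0.6252, 0.1483, 0.0962]
ee_rot: [[-0.321, -0.947, 0.01], [-0.947, 0.321, 0.001], [-0.004, -0.009, -1.0]]
wrist_force: [1.3, -1.2, 0.9]
gripper_width: 0.205
```

```bash
python3 - <<'E'
from h import *
st(); plan(621,148.5,94,-93,1)
E
```

```text
t 5.67 tcp [625.2 148.3  96.2] F [ 1.3 -1.2  0.9] M [-0.31 -0.58 -0.06] w 17.8 j [ 27.9  29.6  -6.7   0.3 -53.2 -46.8]
[[-3.211e-01 -9.470e-01  9.700e-03]
 [-9.470e-01  3.211e-01  7.000e-04]
 [-3.800e-03 -9.000e-03 -1.000e+00]]
phi now -108.73 dist [-4.2  0.2 -2.2] turn 15.74
[np.float64(1.2), np.float64(4.0), np.float64(2.2), np.float64(-0.0095), np.float64(0.0026), np.float64(-0.2745)]
```

Emit:
carry_out(commands=[1.2,4,0,-0.009,0.003,0,0,0,1.5,0,0,-0.05])

```text
time_s: 5.92
tcp_pos: [0.6209, 0.1487, 0.0949]
ee_rot: [[-0.275, -0.962, 0.0], [-0.962, 0.275, 0.002], [-0.002, 0.0, -1.0]]
wrist_force: [-0.2, 1.3, -1.0]
gripper_width: 0.205
```

```bash
python3 - <<'E'
from h import *
st(); plan(621,148.5,94,-93,1)
E
```

```text
t 5.92 tcp [620.9 148.7  94.9] F [-0.2  1.3 -1. ] M [ 0.3  -0.23 -0.01] w 17.9 j [ 27.9  29.6  -6.9  -0.1 -53.5 -43.8]
[[-2.747e-01 -9.615e-01  2.000e-04]
 [-9.615e-01  2.747e-01  1.700e-03]
 [-1.700e-03  2.000e-04 -1.000e+00]]
phi now -105.94 dist [ 0.1 -0.2 -0.9] turn 12.95
[np.float64(0.1), np.float64(-0.2), np.float64(0.9), np.float64(0.0), np.float64(0.0018), np.float64(-0.2259)]
```

Emit:
carry_out(commands=[0,0,1.5,0,0.002,-0.05,0,0,1.5,0,0,-0.05,0,0,1.5,0,0,-0.05])

```text
time_s: 6.3
tcp_pos: [0.6207, 0.1495, 0.0902]
ee_rot: [[-0.127, -0.992, -0.0], [-0.992, 0.127, 0.001], [-0.001, 0.0, -1.0]]
wrist_force: [1.5, 0.6, 0.1]
gripper_width: 0.201
```

```bash
python3 - <<'E'
from h import *
st(); plan(621,148.5,90,-93,1)
E
```

```text
t 6.3 tcp [620.7 149.5  90.2] F [1.5 0.6 0.1] M [ 0.11 -0.43 -0.05] w 17.5 j [ 28.   29.9  -7.1  -0.1 -53.  -35.3]
[[-1.273e-01 -9.919e-01 -2.000e-04]
 [-9.919e-01  1.273e-01  1.000e-03]
 [-1.000e-03  3.000e-04 -1.000e+00]]
phi now -97.32 dist [ 0.3 -1.  -0.2] turn 4.32
[np.float64(0.9), np.float64(-0.5), np.float64(0.2), np.float64(0.0003), np.float64(0.001), np.float64(-0.0753)]
```

Emit:
carry_out(commands=[0.5,0,1.5,0,0.001,-0.03,0,0,1.5,0,0,-0.03,0,0,1,0,0,0])

```text
time_s: 6.68
tcp_pos: [0.6221, 0.1494, 0.0892]
ee_rot: [[-0.066, -0.998, 0.004], [-0.998, 0.066, 0.0], [-0.001, -0.004, -1.0]]
wrist_force: [-2.1, 0.0, 4.9]
gripper_width: 0.201
```

```bash
python3 - <<'E'
from h import *
st(); plan(621,148.5,89.4,-93,1)
E
```

```text
t 6.67 tcp [622.1 149.4  89.2] F [-2.1  0.   4.9] M [-0.07  0.29  0.03] w 17.5 j [ 28.   29.9  -7.2   0.1 -52.7 -31.8]
[[-6.590e-02 -9.978e-01  3.800e-03]
 [-9.978e-01  6.590e-02  4.000e-04]
 [-7.000e-04 -3.700e-03 -1.000e+00]]
phi now -93.78 dist [-1.1 -0.9  0.2] turn 0.81
[np.float64(0.9), np.float64(1.0), np.float64(-0.2), np.float64(-0.0037), np.float64(0.0007), np.float64(-0.0136)]
```

Emit:
carry_out(commands=[0,0.5,0,-0.003,0,0.09,0,0,0.3,0,0,0.09,0,0,0.5,0,0,0.09,0,0,0.5,0,0,0.09])

```text
time_s: 7.18
tcp_pos: [0.6203, 0.1502, 0.0887]
ee_rot: [[-0.424, -0.906, -0.001], [-0.906, 0.424, 0.002], [-0.001, 0.001, -1.0]]
wrist_force: [0.9, 1.8, 0.4]
gripper_width: 0.201
```

```bash
python3 - <<'E'
from h import *
st(); plan(621.5,149,89.4,-168,1)
E
```

```text
t 7.17 tcp [620.3 150.2  88.7] F [0.9 1.8 0.4] M [ 0.47 -0.2   0.03] w 17.5 j [ 28.   29.9  -7.2  -0.1 -52.9 -53.1]
[[-4.241e-01 -9.056e-01 -7.000e-04]
 [-9.056e-01  4.241e-01  2.000e-03]
 [-1.500e-03  1.500e-03 -1.000e+00]]
phi now -115.1 dist [ 1.2 -1.2  0.7] turn 52.9
[np.float64(0.5), np.float64(-1.6), np.float64(-0.7), np.float64(0.0021), np.float64(0.0007), np.float64(0.9233)]
```

Emit:
carry_out(commands=[0.3,-1,0.6,0.002,0.001,0.09,0,0,0.7,0,0,0.09,0,0,0.7,0,0,0.09,0,0,0.7,0,0,0.09])

```text
time_s: 7.68
tcp_pos: [0.6208, 0.1508, 0.0865]
ee_rot: [[-0.724, -0.689, 0.001], [-0.689, 0.724, 0.002], [-0.002, 0.001, -1.0]]
wrist_force: [1.6, -1.2, 1.7]
gripper_width: 0.205
```

```bash
python3 - <<'E'
from h import *
st(); plan(621.5,149,85.4,-168,1)
E
```

```text
t 7.67 tcp [620.8 150.8  86.5] F [ 1.6 -1.2  1.7] M [-0.1  -0.35  0.05] w 17.8 j [ 28.1  30.1  -7.3  -0.1 -52.5 -74.5]
[[-7.244e-01 -6.893e-01  1.400e-03]
 [-6.893e-01  7.245e-01  2.000e-03]
 [-2.400e-03  5.000e-04 -1.000e+00]]
phi now -136.42 dist [ 0.7 -1.8 -1.1] turn 31.58
[np.float64(0.8), np.float64(-1.8), np.float64(1.1), np.float64(0.0012), np.float64(0.0022), np.float64(0.5511)]
```

Emit:
carry_out(commands=[0.3,-0.8,0.6,0.001,0.002,0.09,0,0,0.6,0,0,0.09,0,0,0.5,0,0,0.09,0,0,0.5,0,0,0.09,0,0,0.5,0,0,0.09])

```text
time_s: 8.3
tcp_pos: [0.6222, 0.1507, 0.0855]
ee_rot: [[-0.957, -0.291, 0.004], [-0.291, 0.957, 0.0], [-0.004, -0.001, -1.0]]
wrist_force: [0.6, -1.1, 3.8]
gripper_width: 0.204
```

```bash
python3 - <<'E'
from h import *
st(); plan(621.5,149,85.4,-168,1)
E
```

```text
t 8.3 tcp [622.2 150.7  85.5] F [ 0.6 -1.1  3.8] M [-0.29 -0.32  0.04] w 17.7 j [ 2.810e+01  3.020e+01 -7.400e+00  1.000e-01 -5.220e+01 -1.012e+02]
[[-9.566e-01 -2.914e-01  3.700e-03]
 [-2.914e-01  9.566e-01  5.000e-04]
 [-3.700e-03 -6.000e-04 -1.000e+00]]
phi now -163.06 dist [-0.7 -1.7 -0.1] turn 4.95
[np.float64(1.1), np.float64(-1.4), np.float64(0.1), np.float64(-0.0004), np.float64(0.0037), np.float64(0.0863)]
```

Now on to the stop, watching the moment.

Emit:
carry_out(commands=[0,-1,0.4,0,0.003,0.06,0,0,0.3,0,0,0.06,0,0,0.3,0,0,0.06])

```text
time_s: 8.68
tcp_pos: [0.6225, 0.1501, 0.0855]
ee_rot: [[-0.994, -0.112, 0.002], [-0.112, 0.994, -0.0], [-0.001, -0.0, -1.0]]
wrist_force: [-0.3, -0.1, 1.2]
gripper_width: 0.204
```

```bash
python3 - <<'E'
from h import *
st(); plan(621.5,149,85.4,-168,1)
E
```

```text
t 8.68 tcp [622.5 150.1  85.5] F [-0.3 -0.1  1.2] M [-0.06 -0.14  0.72] w 17.8 j [ 2.800e+01  3.030e+01 -7.200e+00  1.000e-01 -5.250e+01 -1.117e+02]
[[-9.937e-01 -1.116e-01  1.500e-03]
 [-1.116e-01  9.938e-01 -3.000e-04]
 [-1.500e-03 -5.000e-04 -1.000e+00]]
phi now -173.59 dist [-1.  -1.1 -0.1] turn 5.59
[np.float64(1.2), np.float64(-1.0), np.float64(0.1), np.float64(-0.0005), np.float64(0.0015), np.float64(-0.0976)]
```

Emit:
carry_out(commands=[0.5,-0.5,0,0,0.001,0.07,0,0,0,0,0,0.07,0,0,0,0,0,0.07])

```text
time_s: 9.05
tcp_pos: [0.6223, 0.1499, 0.0857]
ee_rot: [[-0.996, 0.092, 0.001], [0.092, 0.996, -0.003], [-0.002, -0.003, -1.0]]
wrist_force: [-0.2, -1.0, 0.8]
gripper_width: 0.236
```

```bash
python3 - <<'E'
from h import *
st()
s=capture("side");cv2.imwrite("pics/s3.png",s[:,:,::-1])
crop(s,290,150,360,225,8,"pics/ls3.png")
E
```

```text
t 9.05 tcp [622.3 149.9  85.7] F [-0.2 -1.   0.8] M [ 0.01 -0.22  1.23] w 20.5 j [  28.1   30.3   -7.3    0.2  -52.5 -123.5]
[[-0.9958  0.092   0.0013]
 [ 0.092   0.9958 -0.0028]
 [-0.0016 -0.0027 -1.    ]]
```

View pics/ls3.png

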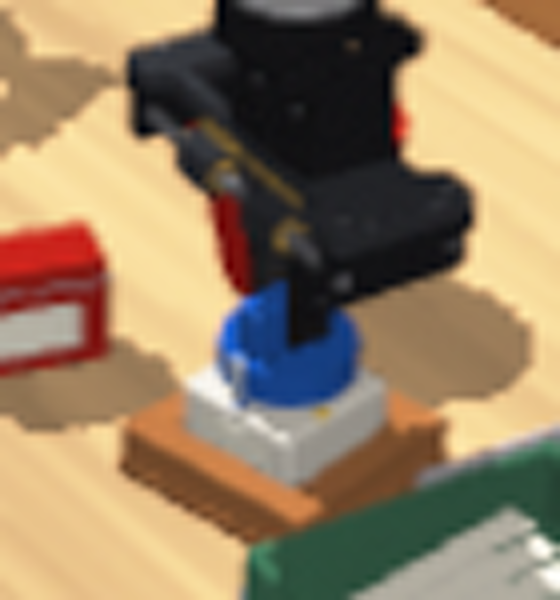

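The lid sits low on the shoulder with its white mark (238,378) directly above the blue one (about 243,405). The jaws began to twist on the bar, so it is at the stop. I'll release it and check.

Emit:
carry_out(commands=[0,0,0,0,0,0,0,0,0,0,0,0,0,0,0,0,0,-0.1,0,0,-20,0,0,-0.15,0,0,-40,0,0,0], grip=50)

```text
time_s: 9.72
tcp_pos: [0.6176, 0.1487, 0.1405]
ee_rot: [[-0.987, -0.16, -0.013], [-0.16, 0.987, -0.006], [0.014, -0.004, -1.0]]
wrist_force: [1.3, -0.2, 0.8]
gripper_width: 0.568
```

Emit:
carry_out(commands=[0,0,-50,0,0,0,0,0,-40,0,0,0,-40,40,0,0,0,0,-40,45,0,0,0,0,-40,45,0,0,0,0])

```text
time_s: 10.35
tcp_pos: [0.7182, 0.2962, 0.2381]
ee_rot: [[-0.988, -0.152, -0.008], [-0.152, 0.988, 0.0], [0.008, 0.001, -1.0]]
wrist_force: [0.8, 0.6, 0.1]
gripper_width: 0.572
```

```bash
python3 - <<'E'
from h import *
st()
s=capture("side");cv2.imwrite("pics/s4.png",s[:,:,::-1])
t=capture("top");cv2.imwrite("pics/t4.png",t[:,:,::-1])
crop(s,290,150,360,225,7,"pics/ls4.png")
E
```

```text
t 10.35 tcp [718.2 296.2 238.1] F [0.8 0.6 0.1] M [ 0.08 -0.28  0.  ] w 49.8 j [  34.2   37.7   29.3   -0.3  -81.9 -115.4]
[[-0.9884 -0.1518 -0.0085]
 [-0.1518  0.9884  0.    ]
 [ 0.0084  0.0013 -1.    ]]
```

View pics/ls4.png

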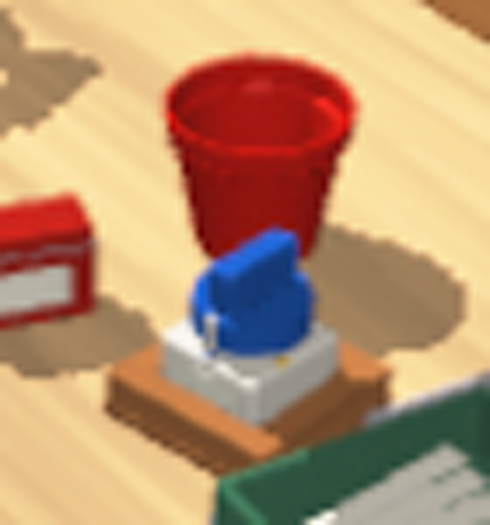

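View pics/t4.png

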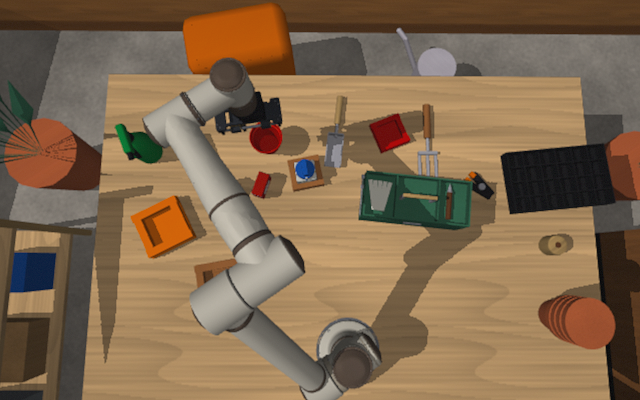

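```bash
python3 - <<'E'
from h import *
t=cv2.imread("pics/t4.png")[:,:,::-1].copy()
crop(t,285,150,333,198,11,"pics/lt4.png")
E
```

```text
(no output)
```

View pics/lt4.png

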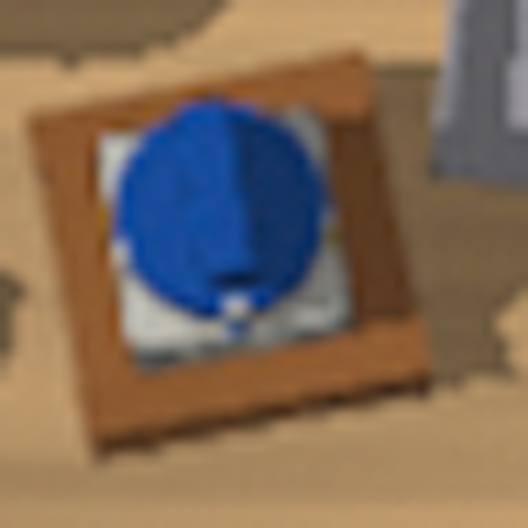

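```bash
python3 - <<'E'
from h import *
plan(508,-225.5,240,-95.3,10)
E
```

```text
phi now -171.04 dist [-210.4 -525.5    8.8] turn 75.75
[np.float64(29.0), np.float64(-48.6), np.float64(-0.5), np.float64(0.001), np.float64(-0.0012), np.float64(-0.1322)]
[np.float64(35.1), np.float64(-44.4), np.float64(-0.5), np.float64(0.001), np.float64(-0.0012), np.float64(-0.1322)]
[np.float64(40.7), np.float64(-39.4), np.float64(-0.5), np.float64(0.001), np.float64(-0.0012), np.float64(-0.1322)]
[np.float64(45.5), np.float64(-33.7), np.float64(-0.5), np.float64(0.001), np.float64(-0.0012), np.float64(-0.1322)]
[np.float64(49.6), np.float64(-27.4), np.float64(-0.5), np.float64(0.001), np.float64(-0.0012), np.float64(-0.1322)]
[np.float64(52.7), np.float64(-20.6), np.float64(-0.6), np.float64(0.001), np.float64(-0.0012), np.float64(-0.1322)]
[np.float64(55.0), np.float64(-13.5), np.float64(-0.6), np.float64(0.001), np.float64(-0.0012), np.float64(-0.1322)]
[np.float64(56.3), np.float64(-6.1), np.float64(-0.7), np.float64(0.001), np.float64(-0.0012), np.float64(-0.1322)]
[np.float64(56.6), np.float64(1.4), np.float64(-0.7), np.float64(0.001), np.float64(-0.0012), np.float64(-0.1322)]
[np.float64(55.9), np.float64(8.8), np.float64(-0.8), np.float64(0.001), np.float64(-0.0012), np.float64(-0.1322)]
```

Emit:
carry_out(commands=[29,-48.6,-1,0.001,-0.001,-0.132,35,-44.4,-1,0.001,-0.001,-0.132,40.7,-39.4,0,0.001,-0.001,-0.132,45.5,-33.7,0,0,0,-0.132,49.6,-27.4,0,0,0,-0.132])

```text
time_s: 11.08
tcp_pos: [0.6098, 0.0323, 0.2281]
ee_rot: [[-0.666, -0.746, -0.021], [-0.746, 0.666, -0.006], [0.019, 0.012, -1.0]]
wrist_force: [0.5, -0.5, 0.2]
gripper_width: 0.576
```

```bash
python3 - <<'E'
from h import *
plan(508,-225.5,225,-95.3,6)
E
```

```text
phi now -131.75 dist [-101.8 -257.8   -3.1] turn 36.48
[np.float64(43.3), np.float64(-16.0), np.float64(1.1), np.float64(0.0029), np.float64(-0.0024), np.float64(-0.1061)]
[np.float64(44.8), np.float64(-11.3), np.float64(1.1), np.float64(0.0029), np.float64(-0.0024), np.float64(-0.1061)]
[np.float64(45.7), np.float64(-6.5), np.float64(1.0), np.float64(0.0029), np.float64(-0.0024), np.float64(-0.1061)]
[np.float64(46.2), np.float64(-1.6), np.float64(0.9), np.float64(0.0029), np.float64(-0.0024), np.float64(-0.1061)]
[np.float64(46.1), np.float64(3.3), np.float64(0.8), np.float64(0.0029), np.float64(-0.0024), np.float64(-0.1061)]
[np.float64(45.5), np.float64(8.2), np.float64(0.6), np.float64(0.0029), np.float64(-0.0024), np.float64(-0.1061)]
```

Emit:
carry_out(commands=[43.3,-16,0,0.003,-0.003,-0.106,44.8,-11.3,0,0.003,-0.003,-0.106,45.7,-6.5,0,0.003,-0.003,-0.106,46.2,-1.6,0,0.003,-0.003,-0.106,46,3.3,0,0.003,-0.003,-0.106])

```text
time_s: 11.7
tcp_pos: [0.517, -0.1914, 0.2296]
ee_rot: [[-0.184, -0.983, -0.003], [-0.983, 0.184, 0.003], [-0.003, 0.004, -1.0]]
wrist_force: [0.0, -0.1, 1.0]
gripper_width: 0.575
```

```bash
python3 - <<'E'
from h import *
plan(508,-225.5,205,-95.3,2)
E
```

```text
phi now -100.61 dist [ -9.  -34.1 -24.6] turn 5.32
[np.float64(17.6), np.float64(1.3), np.float64(12.3), np.float64(0.0019), np.float64(0.0014), np.float64(-0.0463)]
[np.float64(17.5), np.float64(2.1), np.float64(12.3), np.float64(0.0019), np.float64(0.0014), np.float64(-0.0463)]
```

Emit:
carry_out(commands=[17.6,1.3,10,0.002,0.001,-0.046,17.5,2,10,0.002,0.001,-0.046,0,0,0,0,0,0])

```text
time_s: 12.08
tcp_pos: [0.5029, -0.2294, 0.2088]
ee_rot: [[-0.098, -0.995, -0.001], [-0.995, 0.098, 0.003], [-0.003, 0.001, -1.0]]
wrist_force: [0.0, -0.0, 0.4]
gripper_width: 0.575
```

```bash
python3 - <<'E'
from h import *
st();plan(508,-225.5,166,-95.3,2)
s=capture("side");cv2.imwrite("pics/s5.png",s[:,:,::-1])
crop(s,300,150,460,330,4,"pics/ls5.png")
E
```

```text
t 12.07 tcp [ 502.9 -229.4  208.8] F [ 0.  -0.   0.4] M [ 0.11 -0.01  0.03] w 50.0 j [ -7.8  15.7 -10.9  -0.2 -63.5   2.3]
[[-9.790e-02 -9.952e-01 -8.000e-04]
 [-9.952e-01  9.790e-02  2.700e-03]
 [-2.600e-03  1.000e-03 -1.000e+00]]
phi now -95.62 dist [  5.1   3.9 -42.8] turn 0.36
[np.float64(-2.1), np.float64(-2.4), np.float64(21.4), np.float64(0.0005), np.float64(0.0013), np.float64(-0.0028)]
[np.float64(-2.2), np.float64(-2.4), np.float64(21.4), np.float64(0.0005), np.float64(0.0013), np.float64(-0.0028)]
```

View pics/ls5.png

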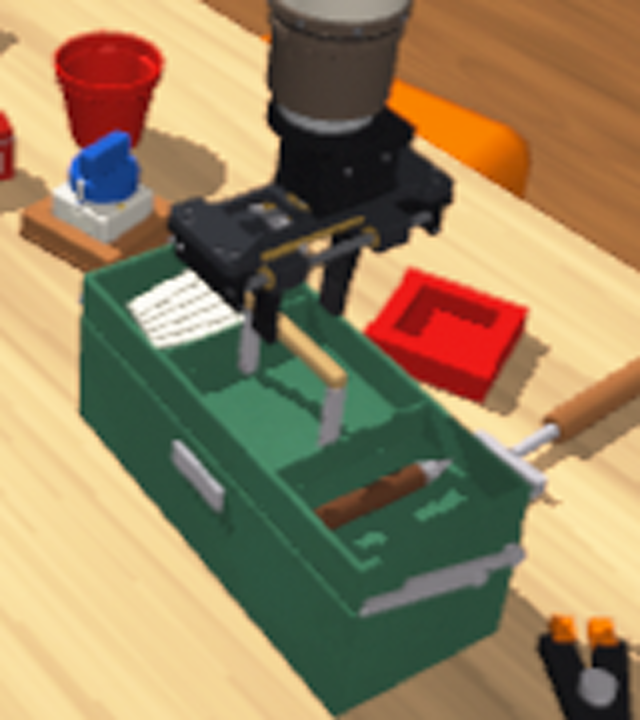

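Emit:
carry_out(commands=[-2.1,-2.4,20,0,0.001,-0.003,-2,-2.4,20,0,0.001,-0.003,0,0,2,0,0,0])

```text
time_s: 12.5
tcp_pos: [0.5096, -0.2239, 0.1685]
ee_rot: [[-0.092, -0.996, 0.004], [-0.996, 0.092, 0.0], [-0.0, -0.004, -1.0]]
wrist_force: [-0.5, 1.1, -0.2]
gripper_width: 0.576
```

Emit:
carry_out(commands=[0,0,0,0,0,0,0,0,0,0,0,0,0,0,0,0,0,0,0,0,0,0,0,0,0,0,0,0,0,0], grip=3)

```text
time_s: 13.12
tcp_pos: [0.5086, -0.2233, 0.1714]
ee_rot: [[-0.092, -0.996, 0.003], [-0.996, 0.092, -0.0], [-0.0, -0.003, -1.0]]
wrist_force: [-5.7, 0.8, 1.7]
gripper_width: 0.134
```

```bash
python3 - <<'E'
from h import *
st()
E
```

```text
t 13.12 tcp [ 508.6 -223.3  171.4] F [-5.7  0.8  1.7] M [ 0.31  1.51 -0.23] w 11.7 j [ -7.   17.7 -13.9  -0.  -58.2   1.7]
[[-9.190e-02 -9.958e-01  3.200e-03]
 [-9.958e-01  9.190e-02 -0.000e+00]
 [-3.000e-04 -3.200e-03 -1.000e+00]]
```

```bash
cat >> h.py <<'E'
def arc(q0xyz,yaw,qs):
    """tool-axis rows along tray arc, q0xyz = TCP (mm) with tray down; first row from measured pose"""
    s=sense(); p=s["tcp_pos"]*1000; R=s["ee_rot"]; a=np.radians(15); y=np.radians(yaw)
    d=lambda q: np.array([np.cos(y)*100*(np.cos(a)-np.cos(a+q)),np.sin(y)*100*(np.cos(a)-np.cos(a+q)),100*(np.sin(a+q)-np.sin(a))])
    v=p-q0xyz; xb=v[0]*np.cos(y)+v[1]*np.sin(y)
    print("now q~",round(np.arctan2(v[2]/100+np.sin(a),np.cos(a)-xb/100)-a,3),"yb",round(-v[0]*np.sin(y)+v[1]*np.cos(y),1),"r",round(100*np.hypot(v[2]/100+np.sin(a),np.cos(a)-xb/100),1))
    for q in qs:
        g=np.array(q0xyz)+d(q); print(q,np.round(R.T@(g-p),1)); p=g
E
python3 - <<'E'
from h import *
arc([508.6,-223.3,171.4],-5.3,[.1,.22,.34,.46,.58])
E
```

```text
now q~ -0.0 yb -0.0 r 99.9
0.1 [-0.  -3.  -9.5]
0.22 [ -0.   -4.9 -10.9]
0.34 [  0.   -6.2 -10.3]
0.46 [ 0.  -7.4 -9.4]
0.58 [ 0.  -8.5 -8.5]
```

Emit:
carry_out(commands=[0,-3,-9.5,0,0,0,0,-4.9,-11,0,0,0,0,-6.2,-10.3,0,0,0])

```text
time_s: 13.5
tcp_pos: [0.5221, -0.2247, 0.2015]
ee_rot: [[-0.094, -0.996, -0.0], [-0.996, 0.094, 0.002], [-0.001, 0.0, -1.0]]
wrist_force: [0.6, -1.7, -4.5]
gripper_width: 0.134
```

```bash
python3 - <<'E'
from h import *
st();arc([508.6,-223.3,171.4],-5.3,[.34,.46,.58,.7,.82,.94])
E
```

```text
t 13.5 tcp [ 522.1 -224.7  201.5] F [ 0.6 -1.7 -4.5] M [-0.34 -0.11 -0.18] w 11.7 j [ -7.   17.5  -9.4  -0.1 -63.1   1.6]
[[-9.410e-02 -9.956e-01 -3.000e-04]
 [-9.956e-01  9.410e-02  1.500e-03]
 [-1.500e-03  4.000e-04 -1.000e+00]]
now q~ 0.331 yb -0.1 r 100.1
0.34 [-0.1 -0.6 -0.7]
0.46 [-0.  -7.4 -9.5]
0.58 [-0.  -8.4 -8.5]
0.7 [-0.  -9.4 -7.4]
0.82 [ -0.  -10.2  -6.3]
0.94 [ -0.  -10.9  -5. ]
```

The tray is following the arc, and the radius reads 100.1.

Emit:
carry_out(commands=[0,-8,-10,0,0,0,0,-8.4,-8.5,0,0,0,0,-9.4,-7.4,0,0,0,0,-10.2,-6.3,0,0,0,0,-10.9,-5,0,0,0])

```text
time_s: 14.12
tcp_pos: [0.5724, -0.2299, 0.2403]
ee_rot: [[-0.095, -0.996, -0.0], [-0.996, 0.095, 0.001], [-0.001, 0.001, -1.0]]
wrist_force: [0.5, -3.5, -8.5]
gripper_width: 0.13
```

```bash
python3 - <<'E'
from h import *
st();arc([508.6,-223.3,171.4],-5.3,[1.05,1.17,1.29,1.41,1.53,1.65])
E
```

```text
t 14.12 tcp [ 572.4 -229.9  240.3] F [ 0.5 -3.5 -8.5] M [-0.94 -0.29 -0.14] w 11.3 j [ -6.9  20.6   0.9  -0.1 -70.3   1.5]
[[-9.470e-02 -9.955e-01 -4.000e-04]
 [-9.955e-01  9.470e-02  1.300e-03]
 [-1.300e-03  5.000e-04 -1.000e+00]]
now q~ 0.979 yb -0.7 r 100.2
1.05 [-0.7 -6.9 -1.9]
1.17 [ -0.  -11.8  -2.4]
1.29 [ -0. -12.  -1.]
1.41 [ -0.  -12.    0.5]
1.53 [ -0.  -11.8   1.9]
1.65 [ -0.  -11.5   3.3]
```

Emit:
carry_out(commands=[-0.7,-8,-2,0,0,0,0,-11.8,-2.4,0,0,0,0,-12,-1,0,0,0,0,-12,0.5,0,0,0,0,-11.8,1.9,0,0,0])

```text
time_s: 14.75
tcp_pos: [0.6302, -0.236, 0.2423]
ee_rot: [[-0.096, -0.995, -0.005], [-0.995, 0.096, 0.001], [-0.0, 0.005, -1.0]]
wrist_force: [-1.2, -4.0, -8.2]
gripper_width: 0.131
```

```bash
python3 - <<'E'
from h import *
st();arc([508.6,-223.3,171.4],-5.3,[1.65,1.75,1.85,1.95,2.05,2.15])
E
```

```text
t 14.75 tcp [ 630.2 -236.   242.3] F [-1.2 -4.  -8.2] M [-1.09  0.43 -0.08] w 11.4 j [ -6.8  26.3  10.    0.  -74.    1.3]
[[-9.560e-02 -9.954e-01 -5.200e-03]
 [-9.954e-01  9.560e-02  6.000e-04]
 [-1.000e-04  5.200e-03 -1.000e+00]]
now q~ 1.568 yb -1.4 r 100.1
1.65 [-1.4 -7.8  2.5]
1.75 [-0.  -9.3  3.8]
1.85 [-0.  -8.8  4.7]
1.95 [-0.  -8.3  5.5]
2.05 [-0.  -7.7  6.3]
2.15 [-0.  -7.1  7.1]
```

Emit:
carry_out(commands=[0.5,-8,2.5,0.005,0,0,0,-9.3,3.8,0,0,0,0,-8.8,4.7,0,0,0,0,-8.3,5.5,0,0,0,0,-7.7,6.3,0,0,0])

```text
time_s: 15.38
tcp_pos: [0.674, -0.2406, 0.2173]
ee_rot: [[-0.096, -0.995, -0.003], [-0.995, 0.096, 0.001], [-0.0, 0.003, -1.0]]
wrist_force: [-3.0, -3.0, -5.7]
gripper_width: 0.135
```

```bash
python3 - <<'E'
from h import *
st();arc([508.6,-223.3,171.4],-6,[2.1,2.18])
E
```

```text
t 15.38 tcp [ 674.  -240.6  217.3] F [-3.  -3.  -5.7] M [-0.82  0.75 -0.09] w 11.7 j [ -6.7  31.4  15.   -0.  -73.8   1.3]
[[-9.550e-02 -9.954e-01 -3.300e-03]
 [-9.954e-01  9.550e-02  8.000e-04]
 [-4.000e-04  3.400e-03 -1.000e+00]]
now q~ 2.08 yb 0.1 r 100.1
2.1 [ 0.1 -1.4  1.5]
2.18 [ 0.1 -5.4  5.9]
```

Emit:
carry_out(commands=[0,-4,4,0.003,0,0,0,-3.5,4,0,0,0,0,-1,2,0,0,0])

```text
time_s: 15.75
tcp_pos: [0.6807, -0.2413, 0.21]
ee_rot: [[-0.095, -0.995, -0.006], [-0.995, 0.095, -0.0], [0.001, 0.006, -1.0]]
wrist_force: [-7.8, 0.6, 2.6]
gripper_width: 0.132
```

```bash
python3 - <<'E'
from h import *
st();arc([508.6,-223.3,171.4],-6,[2.18])
E
```

```text
t 15.75 tcp [ 680.7 -241.3  210. ] F [-7.8  0.6  2.6] M [ 0.07  1.94 -0.11] w 11.5 j [ -6.7  32.3  15.6   0.1 -73.6   1.3]
[[-9.480e-02 -9.955e-01 -5.800e-03]
 [-9.955e-01  9.480e-02 -4.000e-04]
 [ 9.000e-04  5.800e-03 -1.000e+00]]
now q~ 2.18 yb 0.0 r 100.0
2.18 [ 0. -0.  0.]
```

Emit:
carry_out(commands=[0,0,0,0,0,0,0,0,0,0,0,0,0,0,0,0,0,0,0,0,-10,0,0,0,0,0,-30,0,0,0], grip=50)

```text
time_s: 16.38
tcp_pos: [0.6842, -0.2393, 0.2543]
ee_rot: [[-0.091, -0.996, 0.004], [-0.996, 0.091, -0.001], [0.0, -0.004, -1.0]]
wrist_force: [0.1, -0.3, 0.3]
gripper_width: 0.554
```

```bash
python3 - <<'E'
from h import *
st();plan(621.5,149.5,200,-170,8)
t=capture("top");cv2.imwrite("pics/t6.png",t[:,:,::-1])
s=capture("side");cv2.imwrite("pics/s6.png",s[:,:,::-1])
E
```

```text
t 16.38 tcp [ 684.2 -239.3  254.3] F [ 0.1 -0.3  0.3] M [ 0.09 -0.11  0.  ] w 48.2 j [ -6.5  31.2  19.8   0.  -78.4   1.3]
[[-9.110e-02 -9.958e-01  4.200e-03]
 [-9.958e-01  9.110e-02 -7.000e-04]
 [ 3.000e-04 -4.200e-03 -1.000e+00]]
phi now -95.23 dist [-62.7 388.8 -54.3] turn 74.77
[np.float64(-47.7), np.float64(12.3), np.float64(6.7), np.float64(-0.0005), np.float64(0.0003), np.float64(0.1631)]
[np.float64(-45.1), np.float64(19.8), np.float64(6.7), np.float64(-0.0005), np.float64(0.0003), np.float64(0.1631)]
[np.float64(-41.2), np.float64(26.9), np.float64(6.7), np.float64(-0.0005), np.float64(0.0003), np.float64(0.1631)]
[np.float64(-36.3), np.float64(33.2), np.float64(6.7), np.float64(-0.0005), np.float64(0.0003), np.float64(0.1631)]
[np.float64(-30.5), np.float64(38.7), np.float64(6.7), np.float64(-0.0005), np.float64(0.0003), np.float64(0.1631)]
[np.float64(-23.8), np.float64(43.1), np.float64(6.7), np.float64(-0.0005), np.float64(0.0003), np.float64(0.1631)]
[np.float64(-16.5), np.float64(46.4), np.float64(6.7), np.float64(-0.0005), np.float64(0.0003), np.float64(0.1631)]
[np.float64(-8.7), np.float64(48.5), np.float64(6.8), np.float64(-0.0005), np.float64(0.0003), np.float64(0.1631)]
```

View pics/t6.png

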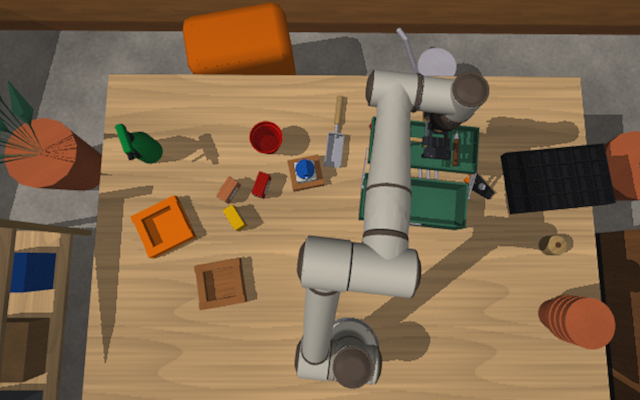

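View pics/s6.png

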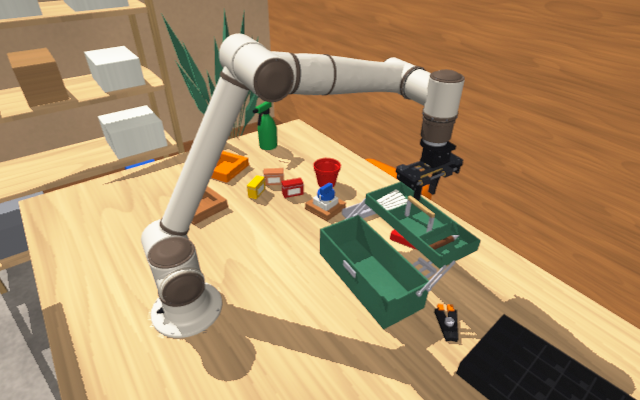

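The tray stays back and the compartment is open. The tins are unmoved. Now for the jar.

Emit:
carry_out(commands=[-47.7,12.3,0,0,0,0.163,-45,19.8,0,0,0,0.163,-41,27,4,0,0,0.163,-36,33,6,0,0,0.163,-30.5,38.7,6,0,0,0.163])

```text
time_s: 17.1
tcp_pos: [0.6511, 0.0057, 0.244]
ee_rot: [[-0.807, -0.59, 0.023], [-0.591, 0.807, -0.004], [-0.016, -0.017, -1.0]]
wrist_force: [0.7, -1.1, 0.0]
gripper_width: 0.576
```

```bash
python3 - <<'E'
from h import *
st();plan(621.5,149.5,160,-170,5)
E
```

```text
t 17.1 tcp [651.1   5.7 244. ] F [ 0.7 -1.1  0. ] M [ 0.13 -0.12 -0.07] w 50.1 j [ 15.   23.2   5.1   0.6 -70.7 -69. ]
[[-0.8067 -0.5905  0.0232]
 [-0.5907  0.8069 -0.0038]
 [-0.0164 -0.0168 -0.9997]]
phi now -143.79 dist [-29.6 143.8 -84. ] turn 26.24
[np.float64(-11.9), np.float64(27.0), np.float64(16.5), np.float64(-0.0025), np.float64(0.004), np.float64(0.0915)]
[np.float64(-9.5), np.float64(27.9), np.float64(16.6), np.float64(-0.0025), np.float64(0.004), np.float64(0.0915)]
[np.float64(-7.0), np.float64(28.6), np.float64(16.6), np.float64(-0.0025), np.float64(0.004), np.float64(0.0915)]
[np.float64(-4.4), np.float64(29.1), np.float64(16.7), np.float64(-0.0025), np.float64(0.004), np.float64(0.0915)]
[np.float64(-1.8), np.float64(29.3), np.float64(16.7), np.float64(-0.0025), np.float64(0.004), np.float64(0.0915)]
```

Emit:
carry_out(commands=[-11.9,27,16.5,-0.003,0.004,0.092,-9.5,27.9,16.5,-0.003,0.004,0.092,-7,28.6,16.5,-0.002,0.004,0.092,-4.4,29,16.5,-0.002,0.004,0.092,-1.8,29.3,16.5,-0.002,0.004,0.092])

```text
time_s: 17.73
tcp_pos: [0.6226, 0.1574, 0.1615]
ee_rot: [[-0.987, -0.159, 0.007], [-0.159, 0.987, 0.003], [-0.007, 0.001, -1.0]]
wrist_force: [-0.9, -0.0, 0.4]
gripper_width: 0.576
```

```bash
python3 - <<'E'
from h import *
st();plan(621.5,149.5,87,-170,4)
E
```

```text
t 17.73 tcp [622.6 157.4 161.5] F [-0.9 -0.   0.4] M [ 0.05 -0.15  0.04] w 50.1 j [ 2.860e+01  2.610e+01 -2.300e+00  1.000e-01 -6.120e+01 -1.095e+02]
[[-0.9873 -0.1585  0.0071]
 [-0.1585  0.9874  0.0026]
 [-0.0075  0.0015 -1.    ]]
phi now -170.88 dist [ -1.1  -7.9 -74.5] turn 0.98
[np.float64(0.7), np.float64(-1.9), np.float64(18.6), np.float64(0.0003), np.float64(0.0019), np.float64(-0.0038)]
[np.float64(0.7), np.float64(-1.9), np.float64(18.6), np.float64(0.0003), np.float64(0.0019), np.float64(-0.0038)]
[np.float64(0.7), np.float64(-1.9), np.float64(18.6), np.float64(0.0003), np.float64(0.0019), np.float64(-0.0038)]
[np.float64(0.7), np.float64(-1.9), np.float64(18.6), np.float64(0.0003), np.float64(0.0019), np.float64(-0.0038)]
```

Emit:
carry_out(commands=[0.7,-4,18,0,0.003,-0.008,0.5,-3,18,0,0.003,-0.008,0.5,0,18,0,0,0,0,0,18,0,0,0,0,0,1,0,0,0])

```text
time_s: 18.35
tcp_pos: [0.6222, 0.1486, 0.0836]
ee_rot: [[-0.984, -0.177, -0.0], [-0.177, 0.984, 0.001], [0.0, 0.001, -1.0]]
wrist_force: [1.0, -0.5, 0.1]
gripper_width: 0.573
```

```bash
python3 - <<'E'
from h import *
st();plan(621.5,149.5,86,-170,1)
E
```

```text
t 18.35 tcp [622.2 148.6  83.6] F [ 1.  -0.5  0.1] M [ 0.02 -0.15  0.05] w 49.9 j [ 2.790e+01  3.040e+01 -7.300e+00 -1.000e-01 -5.230e+01 -1.076e+02]
[[-9.841e-01 -1.774e-01 -4.000e-04]
 [-1.774e-01  9.841e-01  1.000e-03]
 [ 2.000e-04  1.100e-03 -1.000e+00]]
phi now -169.78 dist [-0.7  0.9  2.4] turn 0.23
[np.float64(0.5), np.float64(1.0), np.float64(-2.4), np.float64(0.0011), np.float64(-0.0003), np.float64(0.0038)]
```

Emit:
carry_out(commands=[0.5,0.8,0,0.001,0,0,0,0,0,0,0,0,0,0,0,0,0,0,0,0,0,0,0,0,0,0,0,0,0,0], grip=3)

```text
time_s: 18.98
tcp_pos: [0.6232, 0.1493, 0.0862]
ee_rot: [[-0.984, -0.177, 0.004], [-0.177, 0.984, 0.003], [-0.005, 0.002, -1.0]]
wrist_force: [-0.2, 0.7, -0.7]
gripper_width: 0.204
```

Emit:
carry_out(commands=[0,0,0,0,0,0,0,0,-4,0,0,0,0,0,-12,0,0,0,0,0,-20,0,0,0])

```text
time_s: 19.48
tcp_pos: [0.6217, 0.1485, 0.1206]
ee_rot: [[-0.984, -0.177, -0.001], [-0.177, 0.984, 0.0], [0.001, 0.0, -1.0]]
wrist_force: [-0.6, -0.2, -3.1]
gripper_width: 0.205
```

```bash
python3 - <<'E'
from h import *
st()
E
```

```text
t 19.48 tcp [621.7 148.5 120.6] F [-0.6 -0.2 -3.1] M [ 0.02 -0.15  0.  ] w 17.9 j [  27.9   28.2   -5.1   -0.   -56.7 -107.7]
[[-9.842e-01 -1.768e-01 -8.000e-04]
 [-1.768e-01  9.842e-01  1.000e-04]
 [ 7.000e-04  3.000e-04 -1.000e+00]]
```

```bash
python3 - <<'E'
from h import *
t=cv2.imread("pics/t6.png")[:,:,::-1].copy()
crop(t,350,110,490,240,5,"pics/tb6.png")
s=cv2.imread("pics/s6.png")[:,:,::-1].copy()
crop(s,310,180,490,330,4,"pics/sb6.png")
E
```

```text
(no output)
```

View pics/tb6.png

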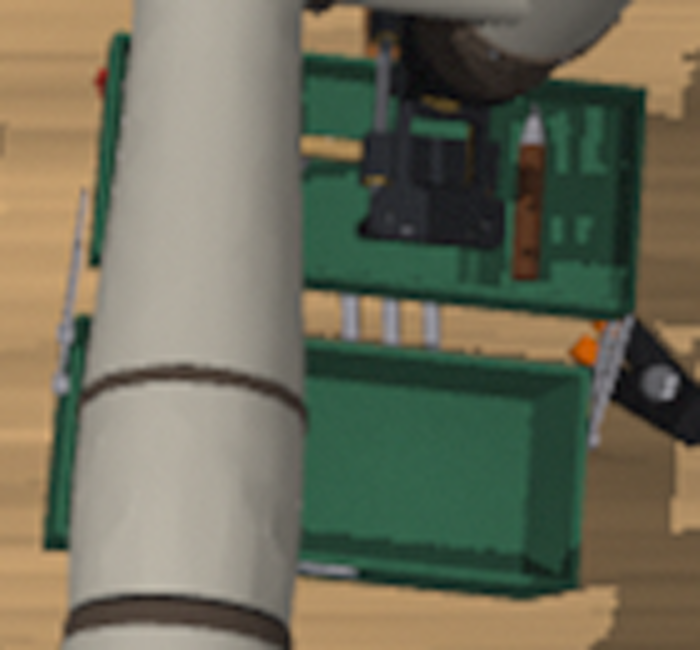

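View pics/sb6.png

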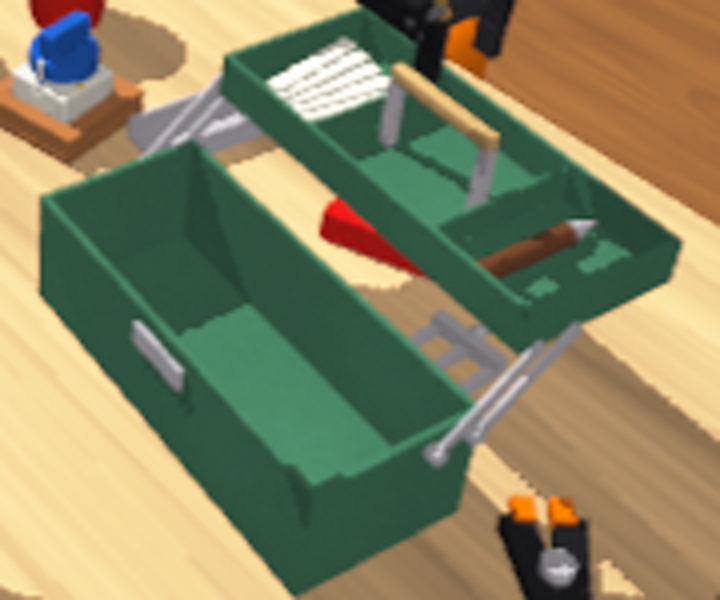

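The compartment is clear. The top crop's rim corners are at about (83,318), (592,368), (578,590) and (45,548). The arm pivots are outside the ends at rim height, on the +x half. Now I'll compute the box centre.

```bash
python3 - <<'E'
from h import *
B=lambda p:(np.array(p)+.5)/5-.5+[350,110]
S=lambda p:(np.array(p)+.5)/4-.5+[310,180]
f=lambda p:np.round(np.array(p)*1000,1)
q=[onz("top",B(p),.11)[0] for p in[(83,318),(592,368),(578,578),(57,528)]]
print(f(q),f((q[0]+q[1])/2),[round(np.linalg.norm(q[i]-q[(i+1)%4])*1000) for i in range(4)],np.degrees(np.arctan2(*(q[0]-q[1])[1::-1])))
q=[onz("side",S(p),.11)[0] for p in[(42,202),(195,145),(472,405),(310,490)]]
print(f(q),f(np.mean(q,0)),[round(np.linalg.norm(q[i]-q[(i+1)%4])*1000) for i in range(4)],np.degrees(np.arctan2(*(q[1]-q[2])[1::-1])),np.degrees(np.arctan2(*(q[0]-q[3])[1::-1])))
def tgt(xb,yb,c=(508,-225.5),yaw=-5.6):
    y=np.radians(yaw); return np.round([c[0]+xb*np.cos(y)-yb*np.sin(y),c[1]+xb*np.sin(y)+yb*np.cos(y)],1)
print(tgt(0,125),tgt(-22,-125),tgt(-22,-50),tgt(-22,25))
E
```

```text
[[ 598.7  -62.3  110. ]
 [ 565.7 -408.1  110. ]
 [ 422.8 -391.9  110. ]
 [ 455.3  -43.2  110. ]] [ 582.2 -235.2  110. ] [347, 144, 350, 145] 84.55368109394448
[[ 448.   -47.8  110. ]
 [ 597.7  -63.4  110. ]
 [ 562.5 -397.9  110. ]
 [ 417.5 -385.7  110. ]] [ 506.4 -223.7  110. ] [151, 336, 146, 339] 83.99270691500706 84.84007923433579
[ 520.2 -101.1] [ 473.9 -347.8] [ 481.2 -273.1] [ 488.5 -198.5]
```

```bash
python3 - <<'E'
from h import *
plan(500,60,225,172.6,5)
E
```

```text
phi now -169.82 dist [-121.7  -88.5  104.4] turn 17.58
[np.float64(27.1), np.float64(-13.1), np.float64(-20.9), np.float64(0.0), np.float64(-0.0002), np.float64(0.0614)]
[np.float64(26.2), np.float64(-14.7), np.float64(-20.9), np.float64(0.0), np.float64(-0.0002), np.float64(0.0614)]
[np.float64(25.3), np.float64(-16.3), np.float64(-20.9), np.float64(0.0), np.float64(-0.0002), np.float64(0.0614)]
[np.float64(24.2), np.float64(-17.8), np.float64(-20.9), np.float64(0.0), np.float64(-0.0002), np.float64(0.0614)]
[np.float64(23.1), np.float64(-19.3), np.float64(-20.9), np.float64(0.0), np.float64(-0.0002), np.float64(0.0614)]
```

Emit:
carry_out(commands=[27,-13,-22,0,0,0.061,26,-14.7,-22,0,0,0.061,25,-16.3,-22,0,0,0.061,24,-17.8,-21,0,0,0.061,23,-19.3,-21,0,0,0.061])

```text
time_s: 20.1
tcp_pos: [0.4962, 0.0576, 0.2336]
ee_rot: [[-0.991, 0.137, -0.005], [0.137, 0.991, -0.002], [0.004, -0.003, -1.0]]
wrist_force: [-0.1, -0.4, -3.3]
gripper_width: 0.202
```

```bash
python3 - <<'E'
from h import *
st();plan(518,-100.5,215,172.6,4)
E
```

```text
t 20.1 tcp [496.2  57.6 233.6] F [-0.1 -0.4 -3.3] M [ 0.07 -0.21  0.03] w 17.6 j [  25.3    9.4  -15.5   -0.   -65.4 -123.1]
[[-0.9905  0.1371 -0.0046]
 [ 0.1371  0.9906 -0.002 ]
 [ 0.0043 -0.0026 -1.    ]]
phi now 172.12 dist [  21.8 -158.1  -18.6] turn 0.56
[np.float64(-10.8), np.float64(-38.4), np.float64(4.7), np.float64(-0.0006), np.float64(-0.0011), np.float64(-0.0021)]
[np.float64(-10.7), np.float64(-38.4), np.float64(4.7), np.float64(-0.0006), np.float64(-0.0011), np.float64(-0.0021)]
[np.float64(-10.7), np.float64(-38.4), np.float64(4.7), np.float64(-0.0006), np.float64(-0.0011), np.float64(-0.0021)]
[np.float64(-10.6), np.float64(-38.5), np.float64(4.7), np.float64(-0.0006), np.float64(-0.0011), np.float64(-0.0021)]
```

Emit:
carry_out(commands=[-10.7,-38.4,4,0,-0.002,0,-10.7,-38.4,4,0,-0.002,0,-10.7,-38.4,4,0,0,0,-10.6,-38.5,0,0,0,0,0,0,0,0,0,0])

```text
time_s: 20.72
tcp_pos: [0.5142, -0.1064, 0.2281]
ee_rot: [[-0.99, 0.137, 0.004], [0.137, 0.991, -0.0], [-0.004, 0.0, -1.0]]
wrist_force: [0.3, -0.5, -2.9]
gripper_width: 0.205
```

```bash
python3 - <<'E'
from h import *
st();plan(519.5,-100.5,180,172.6,2)
s=capture("side");cv2.imwrite("pics/s7.png",s[:,:,::-1]); crop(s,300,130,460,310,4,"pics/sc7.png")
E
```

```text
t 20.73 tcp [ 514.2 -106.4  228.1] F [ 0.3 -0.5 -2.9] M [ 0.12 -0.16 -0.07] w 17.8 j [ 6.10e+00  1.19e+01 -1.32e+01  1.00e-01 -6.47e+01 -1.04e+02]
[[-9.905e-01  1.375e-01  4.100e-03]
 [ 1.375e-01  9.905e-01 -4.000e-04]
 [-4.100e-03  2.000e-04 -1.000e+00]]
phi now 172.1 dist [  5.3   5.9 -48.1] turn 0.56
[np.float64(-2.1), np.float64(3.3), np.float64(24.0), np.float64(0.0001), np.float64(0.0021), np.float64(-0.0044)]
[np.float64(-2.2), np.float64(3.3), np.float64(24.0), np.float64(0.0001), np.float64(0.0021), np.float64(-0.0044)]
```

View pics/sc7.png

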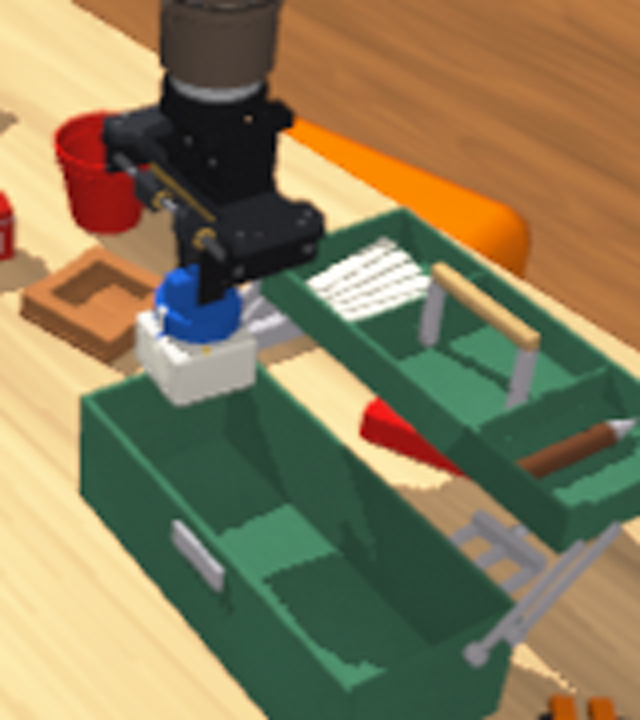

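The jar hangs upright above the +y end of the compartment, so I'll lower it.

Emit:
carry_out(commands=[-2.1,3.3,20,0,0.003,-0.005,-2.2,2.3,25,0,0,0,0,0,12,0,0,0])

```text
time_s: 21.15
tcp_pos: [0.5193, -0.0985, 0.1722]
ee_rot: [[-0.992, 0.13, 0.004], [0.13, 0.992, 0.001], [-0.004, 0.002, -1.0]]
wrist_force: [-1.1, -0.7, -2.9]
gripper_width: 0.204
```

```bash
python3 - <<'E'
from h import *
st();plan(519.5,-100.5,95,172.6,4)
E
```

```text
t 21.15 tcp [519.3 -98.5 172.2] F [-1.1 -0.7 -2.9] M [ 0.03 -0.17 -0.02] w 17.7 j [ 6.800e+00  1.510e+01 -1.750e+01 -1.000e-01 -5.720e+01 -1.043e+02]
[[-0.9915  0.1298  0.0044]
 [ 0.1298  0.9915  0.0014]
 [-0.0042  0.002  -1.    ]]
phi now 172.54 dist [  0.2  -2.  -77.2] turn 0.27
[np.float64(-0.0), np.float64(-0.5), np.float64(19.3), np.float64(0.0005), np.float64(0.001), np.float64(-0.0003)]
[np.float64(-0.1), np.float64(-0.5), np.float64(19.3), np.float64(0.0005), np.float64(0.001), np.float64(-0.0003)]
[np.float64(-0.1), np.float64(-0.5), np.float64(19.3), np.float64(0.0005), np.float64(0.001), np.float64(-0.0003)]
[np.float64(-0.1), np.float64(-0.5), np.float64(19.3), np.float64(0.0005), np.float64(0.001), np.float64(-0.0003)]
```

Emit:
carry_out(commands=[0,-1.5,15,0,0.002,0,0,-0.5,18,0,0.002,0,0,0,18,0,0,0,0,0,15,0,0,0,0,0,3,0,0,0])

```text
time_s: 21.78
tcp_pos: [0.5195, -0.0991, 0.1015]
ee_rot: [[-0.992, 0.127, 0.001], [0.127, 0.992, 0.002], [-0.001, 0.002, -1.0]]
wrist_force: [-0.3, -0.6, -2.6]
gripper_width: 0.206
```

```bash
python3 - <<'E'
from h import *
st();plan(519.5,-100.5,84,172.6,4)
E
```

```text
t 21.77 tcp [519.5 -99.1 101.5] F [-0.3 -0.6 -2.6] M [ 0.05 -0.17 -0.03] w 17.9 j [ 6.700e+00  1.990e+01 -2.240e+01 -1.000e-01 -4.760e+01 -1.039e+02]
[[-0.9919  0.1268  0.0015]
 [ 0.1268  0.9919  0.0017]
 [-0.0012  0.0019 -1.    ]]
phi now 172.72 dist [  0.   -1.4 -17.5] turn 0.17
[np.float64(-0.0), np.float64(-0.4), np.float64(4.4), np.float64(0.0005), np.float64(0.0003), np.float64(0.0005)]
[np.float64(-0.0), np.float64(-0.4), np.float64(4.4), np.float64(0.0005), np.float64(0.0003), np.float64(0.0005)]
[np.float64(-0.0), np.float64(-0.4), np.float64(4.4), np.float64(0.0005), np.float64(0.0003), np.float64(0.0005)]
[np.float64(-0.0), np.float64(-0.4), np.float64(4.4), np.float64(0.0005), np.float64(0.0003), np.float64(0.0005)]
```

Emit:
carry_out(commands=[0,-0.7,5,0,0,0,0,-0.5,5,0,0,0,0,0,4,0,0,0])

```text
time_s: 22.15
tcp_pos: [0.5207, -0.1002, 0.0883]
ee_rot: [[-0.992, 0.126, 0.005], [0.126, 0.992, 0.002], [-0.005, 0.002, -1.0]]
wrist_force: [-0.3, -0.1, -3.3]
gripper_width: 0.203
```

Emit:
carry_out(commands=[0,0,2,0,0,0,0,0,2,0,0,0])

```text
time_s: 22.4
tcp_pos: [0.5209, -0.1003, 0.0843]
ee_rot: [[-0.992, 0.126, 0.005], [0.126, 0.992, 0.001], [-0.005, 0.002, -1.0]]
wrist_force: [-0.6, -0.9, -1.9]
gripper_width: 0.206
```

```bash
python3 - <<'E'
from h import *
st()
E
```

```text
t 22.4 tcp [ 520.9 -100.3   84.3] F [-0.6 -0.9 -1.9] M [-0.14  0.01  0.05] w 17.9 j [ 6.600e+00  2.120e+01 -2.340e+01 -1.000e-01 -4.510e+01 -1.038e+02]
[[-0.992   0.1259  0.0052]
 [ 0.1259  0.992   0.0014]
 [-0.005   0.0021 -1.    ]]
```

Emit:
carry_out(commands=[0,0,1.5,0,0.004,0,0,0,1,0,0,0])

```text
time_s: 22.65
tcp_pos: [0.5213, -0.1005, 0.0838]
ee_rot: [[-0.992, 0.125, 0.002], [0.125, 0.992, 0.001], [-0.002, 0.001, -1.0]]
wrist_force: [-2.0, 0.9, 5.3]
gripper_width: 0.205
```

Emit:
carry_out(commands=[0,0,0,0,0,0,0,0,0,0,0,0,0,0,0,0,0,0,0,0,-20,0,0,0,0,0,-50,0,0,0], grip=45)

```text
time_s: 23.28
tcp_pos: [0.52, -0.1005, 0.1517]
ee_rot: [[-0.992, 0.125, -0.004], [0.125, 0.992, 0.001], [0.004, 0.0, -1.0]]
wrist_force: [1.2, 0.0, 0.0]
gripper_width: 0.513
```

```bash
python3 - <<'E'
from h import *
st();plan(500,0,240,140,3)
E
```

```text
t 23.27 tcp [ 520.  -100.5  151.7] F [1.2 0.  0. ] M [ 0.02 -0.33 -0.05] w 44.6 j [ 6.600e+00  1.670e+01 -1.860e+01 -1.000e-01 -5.500e+01 -1.037e+02]
[[-9.921e-01  1.251e-01 -4.100e-03]
 [ 1.251e-01  9.921e-01  9.000e-04]
 [ 4.100e-03  4.000e-04 -1.000e+00]]
phi now 172.81 dist [-20.  100.5  88.3] turn 32.81
[np.float64(10.9), np.float64(32.4), np.float64(-29.4), np.float64(-0.0003), np.float64(-0.0014), np.float64(0.1909)]
[np.float64(16.8), np.float64(29.8), np.float64(-29.4), np.float64(-0.0003), np.float64(-0.0014), np.float64(0.1909)]
[np.float64(22.1), np.float64(26.1), np.float64(-29.4), np.float64(-0.0003), np.float64(-0.0014), np.float64(0.1909)]
```

Emit:
carry_out(commands=[-3,15,-40,0,0,0,10,40,-40,0,0,0.06,10,55,-5,0,0,0.06,5,55,0,0,0,0.06,0,55,0,0,0,0], grip=62)

```text
time_s: 23.9
tcp_pos: [0.5491, 0.1208, 0.2455]
ee_rot: [[-0.95, 0.313, 0.008], [0.313, 0.95, 0.004], [-0.006, 0.006, -1.0]]
wrist_force: [0.9, -1.0, 0.7]
gripper_width: 0.712
```

```bash
cat >> h.py <<'E'
def tins(t):
    H=hsv(t); out={}
    for nm,lo,hi in(("red",(0,170,90),(4,255,255)),("red2",(176,170,90),(180,255,255)),("copper",(5,100,150),(11,190,255)),("yellow",(20,180,120),(30,255,255)),("blue",(105,150,60),(125,255,255))):
        m=cv2.inRange(H,lo,hi); m[:150]=0; m[245:]=0; m[:,:200]=0; m[:,480:]=0
        for c in cv2.findContours(m,cv2.RETR_EXTERNAL,cv2.CHAIN_APPROX_NONE)[0]:
            if cv2.contourArea(c)<60: continue
            r=cv2.minAreaRect(c); b=[onz("top",p,.062)[0]*1000 for p in cv2.boxPoints(r)]
            e=[(np.linalg.norm(b[i]-b[(i+1)%4]),b[(i+1)%4]-b[i]) for i in(0,1)]; L=max(e,key=lambda v:v[0])
            print(nm,"px",np.round(r[0],1),"area",cv2.contourArea(c),"c",np.round(np.mean(b,0)[:2],1),"size",[int(v[0]) for v in e],"long",round(np.degrees(np.arctan2(L[1][1],L[1][0]))%180,1))
E
python3 - <<'E'
from h import *
st()
t=capture("top");cv2.imwrite("pics/t8.png",t[:,:,::-1]); tins(t); crop(t,190,140,430,240,3,"pics/tc8.png")
print("first"); tins(cv2.imread("pics/top0.png")[:,:,::-1].copy())
plan(569,301,150,161.5,5)
E
```

```text
t 23.9 tcp [549.1 120.8 245.5] F [ 0.9 -1.   0.7] M [-0.03 -0.32 -0.02] w 61.9 j [  28.9   14.8   -6.8    0.   -67.9 -137.2]
[[-0.9499  0.3126  0.0081]
 [ 0.3126  0.9499  0.0039]
 [-0.0065  0.0062 -1.    ]]
yellow px [233.2 217.3] area 155.0 c [451.7 393.4] size [38, 81] long 33.2
blue px [376.8 197.8] area 249.0 c [ 521.8 -103.4] size [65, 61] long 135.1
first
red px [260.  183.8] area 216.5 c [569.6 304.2] size [83, 38] long 161.8
copper px [226.  188.8] area 195.5 c [551.2 421.8] size [79, 35] long 149.3
yellow px [233.1 217. ] area 247.0 c [452.8 393.7] size [39, 83] long 32.8
blue px [313.  222.5] area 221.0 c [434.6 118.3] size [55, 58] long 0.2
phi now 162.02 dist [ 17.2 174.9 -94.9] turn 0.87
[np.float64(7.7), np.float64(34.2), np.float64(19.2), np.float64(0.0018), np.float64(0.0017), np.float64(0.0018)]
[np.float64(7.7), np.float64(34.2), np.float64(19.2), np.float64(0.0018), np.float64(0.0017), np.float64(0.0018)]
[np.float64(7.8), np.float64(34.2), np.float64(19.1), np.float64(0.0018), np.float64(0.0017), np.float64(0.0018)]
[np.float64(7.8), np.float64(34.2), np.float64(19.1), np.float64(0.0018), np.float64(0.0017), np.float64(0.0018)]
[np.float64(7.8), np.float64(34.2), np.float64(19.0), np.float64(0.0018), np.float64(0.0017), np.float64(0.0018)]
```

View pics/tc8.png

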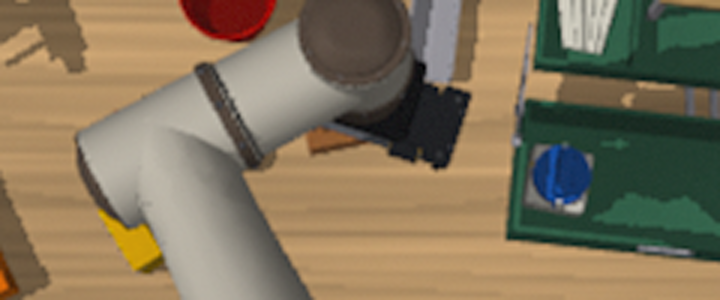

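The jar stands in the box's +y end. The arm hides red and copper from above, so I'll check them with the side camera.

```bash
python3 - <<'E'
from h import *
s=capture("side");cv2.imwrite("pics/s8.png",s[:,:,::-1]); crop(s,235,150,355,245,5,"pics/sc8.png")
s0=cv2.imread("pics/side0.png")[:,:,::-1].copy()
for im in(s0,s):
  H=hsv(im)
  for nm,lo,hi in(("red",(0,170,90),(4,255,255)),("copper",(5,100,150),(11,190,255)),("yellow",(20,180,120),(30,255,255))):
    m=cv2.inRange(H,lo,hi); m[:150]=0;m[230:]=0;m[:,:240]=0;m[:,306:]=0
    for c in cv2.findContours(m,cv2.RETR_EXTERNAL,cv2.CHAIN_APPROX_NONE)[0]:
        if cv2.contourArea(c)>40: print(nm,cv2.boundingRect(c))
E
```

```text
red (282, 186, 21, 12)
red (282, 178, 21, 9)
copper (264, 169, 35, 16)
yellow (247, 175, 18, 24)
red (282, 186, 21, 12)
red (282, 178, 21, 9)
copper (264, 169, 35, 16)
yellow (247, 175, 18, 24)
```

View pics/sc8.png

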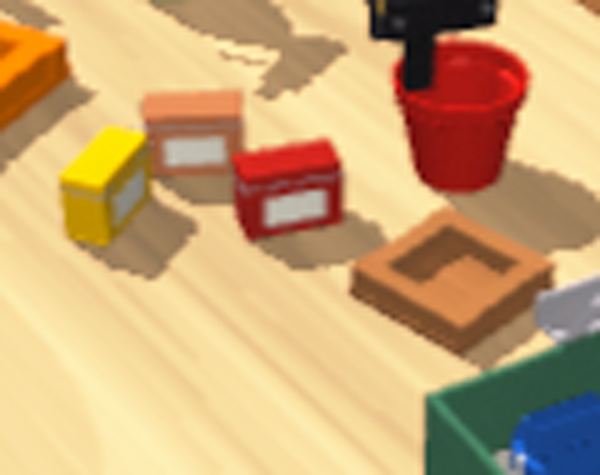

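The tins haven't moved. Going to red at about (569,302).

Emit:
carry_out(commands=[7.7,34.3,19,0.002,0.002,0.002,7.7,34.3,19,0.002,0.002,0.002,7.8,34.3,19,0.002,0.002,0.002,7.8,34.3,19,0,0,0.002,7.8,34.3,10,0,0,0.002])

```text
time_s: 24.62
tcp_pos: [0.5685, 0.3008, 0.1567]
ee_rot: [[-0.947, 0.321, 0.002], [0.321, 0.947, -0.0], [-0.002, 0.001, -1.0]]
wrist_force: [1.0, -0.3, -0.1]
gripper_width: 0.715
```

```bash
python3 - <<'E'
from h import *
st();plan(569,302,90,161.5,3)
E
```

```text
t 24.62 tcp [568.5 300.8 156.7] F [ 1.  -0.3 -0.1] M [ 0.01 -0.22 -0.01] w 62.2 j [ 4.23e+01  2.66e+01 -2.20e+00  1.00e-01 -6.12e+01 -1.51e+02]
[[-9.472e-01  3.207e-01  1.700e-03]
 [ 3.207e-01  9.472e-01 -0.000e+00]
 [-1.600e-03  5.000e-04 -1.000e+00]]
phi now 161.29 dist [  0.5   1.2 -66.7] turn 0.23
[np.float64(-0.0), np.float64(0.4), np.float64(22.2), np.float64(0.0002), np.float64(0.0005), np.float64(-0.0012)]
[np.float64(-0.0), np.float64(0.4), np.float64(22.2), np.float64(0.0002), np.float64(0.0005), np.float64(-0.0012)]
[np.float64(-0.0), np.float64(0.4), np.float64(22.2), np.float64(0.0002), np.float64(0.0005), np.float64(-0.0012)]
```

Emit:
carry_out(commands=[0,0.6,30,0,0,0,0,0.6,35,0,0,0,0,0,30,0,0,0,0,0,10,0,0,0,0,0,5,0,0,0])

```text
time_s: 25.25
tcp_pos: [0.5699, 0.3031, 0.0425]
ee_rot: [[-0.948, 0.319, 0.002], [0.319, 0.948, -0.001], [-0.002, 0.0, -1.0]]
wrist_force: [-0.1, -0.6, -0.2]
gripper_width: 0.714
```

```bash
python3 - <<'E'
from h import *
st();plan(569,302,41,161.5,1)
E
```

```text
t 25.25 tcp [569.9 303.1  42.5] F [-0.1 -0.6 -0.2] M [ 0.02 -0.18  0.02] w 62.1 j [ 4.240e+01  3.350e+01 -8.600e+00  1.000e-01 -4.780e+01 -1.511e+02]
[[-9.478e-01  3.187e-01  2.100e-03]
 [ 3.187e-01  9.479e-01 -5.000e-04]
 [-2.200e-03  2.000e-04 -1.000e+00]]
phi now 161.42 dist [-0.9 -1.1 -1.5] turn 0.15
[np.float64(0.5), np.float64(-1.3), np.float64(1.5), np.float64(0.0002), np.float64(0.0022), np.float64(-0.0015)]
```

Emit:
carry_out(commands=[0,-0.5,1,0,0.002,0,0,0,0,0,0,0,0,0,0,0,0,0,0,0,0,0,0,0], grip=25)

```text
time_s: 25.75
tcp_pos: [0.5716, 0.3037, 0.0448]
ee_rot: [[-0.948, 0.319, 0.005], [0.319, 0.948, 0.004], [-0.003, 0.006, -1.0]]
wrist_force: [-0.0, -0.8, -0.6]
gripper_width: 0.457
```

Emit:
carry_out(commands=[0,0,0,0,0,0,0,0,-10,0,0,0,0,0,-30,0,0,0])

```text
time_s: 26.12
tcp_pos: [0.5695, 0.3021, 0.0834]
ee_rot: [[-0.948, 0.319, -0.001], [0.319, 0.948, -0.0], [0.0, -0.0, -1.0]]
wrist_force: [-0.0, 0.1, -0.6]
gripper_width: 0.454
```

```bash
python3 - <<'E'
from h import *
st();plan(500,60,190,174.4,5)
E
```

```text
t 26.12 tcp [569.5 302.1  83.4] F [-0.   0.1 -0.6] M [ 0.05 -0.23  0.02] w 39.5 j [  42.3   30.8   -6.5   -0.   -52.7 -150.9]
[[-9.477e-01  3.190e-01 -6.000e-04]
 [ 3.190e-01  9.477e-01 -2.000e-04]
 [ 5.000e-04 -3.000e-04 -1.000e+00]]
phi now 161.4 dist [ -69.5 -242.1  106.6] turn 13.0
[np.float64(-2.3), np.float64(-50.3), np.float64(-21.3), np.float64(-0.0001), np.float64(-0.0001), np.float64(-0.0454)]
[np.float64(0.0), np.float64(-50.4), np.float64(-21.3), np.float64(-0.0001), np.float64(-0.0001), np.float64(-0.0454)]
[np.float64(2.3), np.float64(-50.3), np.float64(-21.3), np.float64(-0.0001), np.float64(-0.0001), np.float64(-0.0454)]
[np.float64(4.6), np.float64(-50.2), np.float64(-21.3), np.float64(-0.0001), np.float64(-0.0001), np.float64(-0.0454)]
[np.float64(6.9), np.float64(-49.9), np.float64(-21.3), np.float64(-0.0001), np.float64(-0.0001), np.float64(-0.0454)]
```

Emit:
carry_out(commands=[-2.3,-50,-22,0,0,-0.045,0,-50,-23,0,0,-0.045,2.3,-50,-23,0,0,-0.045,4.6,-50,-23,0,0,-0.045,6.9,-50,-20,0,0,-0.045])

```text
time_s: 26.75
tcp_pos: [0.5009, 0.0576, 0.2012]
ee_rot: [[-0.996, 0.086, 0.006], [0.086, 0.996, 0.002], [-0.006, 0.003, -1.0]]
wrist_force: [1.1, -0.4, -1.0]
gripper_width: 0.46
```

```bash
python3 - <<'E'
from h import *
st();plan(474,-347,190,174.4,8)
E
```

```text
t 26.75 tcp [500.9  57.6 201.2] F [ 1.1 -0.4 -1. ] M [ 0.01 -0.27  0.03] w 40.0 j [  25.1   11.1  -18.4    0.   -60.2 -120. ]
[[-0.9963  0.0857  0.0064]
 [ 0.0857  0.9963  0.0024]
 [-0.0062  0.0029 -1.    ]]
phi now 175.08 dist [ -26.9 -404.6  -11.2] turn 0.79
[np.float64(-1.0), np.float64(-50.7), np.float64(1.3), np.float64(0.0004), np.float64(0.0008), np.float64(0.0015)]
[np.float64(-1.1), np.float64(-50.7), np.float64(1.3), np.float64(0.0004), np.float64(0.0008), np.float64(0.0015)]
[np.float64(-1.1), np.float64(-50.7), np.float64(1.3), np.float64(0.0004), np.float64(0.0008), np.float64(0.0015)]
[np.float64(-1.2), np.float64(-50.7), np.float64(1.3), np.float64(0.0004), np.float64(0.0008), np.float64(0.0015)]
[np.float64(-1.3), np.float64(-50.7), np.float64(1.3), np.float64(0.0004), np.float64(0.0008), np.float64(0.0015)]
[np.float64(-1.4), np.float64(-50.7), np.float64(1.3), np.float64(0.0004), np.float64(0.0008), np.float64(0.0015)]
[np.float64(-1.4), np.float64(-50.7), np.float64(1.4), np.float64(0.0004), np.float64(0.0008), np.float64(0.0015)]
[np.float64(-1.5), np.float64(-50.7), np.float64(1.4), np.float64(0.0004), np.float64(0.0008), np.float64(0.0015)]
```

Emit:
carry_out(commands=[-1,-50.7,0,0,0.002,0.002,-1,-50.7,0,0,0.002,0.002,-1,-50.7,0,0,0.001,0.002,-1.2,-50.7,0,0,0.001,0.002,-1.3,-50.7,0,0,0,0.002])

```text
time_s: 27.38
tcp_pos: [0.483, -0.203, 0.2076]
ee_rot: [[-0.996, 0.092, 0.013], [0.093, 0.996, 0.004], [-0.013, 0.006, -1.0]]
wrist_force: [1.2, 0.0, -0.7]
gripper_width: 0.456
```

```bash
python3 - <<'E'
from h import *
st();plan(474,-347,185,174.4,3)
E
```

```text
t 27.38 tcp [ 483.  -203.   207.6] F [ 1.2  0.  -0.7] M [ 0.07 -0.2   0.06] w 39.7 j [ -5.2  12.6 -15.3  -0.4 -61.4 -89.9]
[[-0.9956  0.0924  0.0132]
 [ 0.0925  0.9957  0.0044]
 [-0.0127  0.0056 -0.9999]]
phi now 174.69 dist [  -9.  -144.   -22.6] turn 0.85
[np.float64(-1.4), np.float64(-48.1), np.float64(7.3), np.float64(0.0019), np.float64(0.0042), np.float64(0.0017)]
[np.float64(-1.5), np.float64(-48.1), np.float64(7.4), np.float64(0.0019), np.float64(0.0042), np.float64(0.0017)]
[np.float64(-1.6), np.float64(-48.1), np.float64(7.5), np.float64(0.0019), np.float64(0.0042), np.float64(0.0017)]
```

Emit:
carry_out(commands=[-1.4,-48,4,0.002,0.005,0.002,-1.5,-48,4,0.002,0.005,0.002,-1.6,-48,4,0.001,0.003,0.002,0,0,0,0,0,0])

```text
time_s: 27.88
tcp_pos: [0.4722, -0.3545, 0.1977]
ee_rot: [[-0.995, 0.103, 0.003], [0.103, 0.995, -0.001], [-0.003, -0.001, -1.0]]
wrist_force: [0.5, -0.2, -1.2]
gripper_width: 0.455
```

```bash
python3 - <<'E'
from h import *
st();plan(474,-347,120,174.4,3)
E
```

```text
t 27.88 tcp [ 472.2 -354.5  197.7] F [ 0.5 -0.2 -1.2] M [ 0.08 -0.16  0.06] w 39.6 j [-21.2  19.7  -6.9  -0.  -63.3 -74.7]
[[-9.947e-01  1.031e-01  2.900e-03]
 [ 1.031e-01  9.947e-01 -9.000e-04]
 [-3.000e-03 -6.000e-04 -1.000e+00]]
phi now 174.08 dist [  1.8   7.5 -77.7] turn 0.36
[np.float64(-0.3), np.float64(2.6), np.float64(25.9), np.float64(-0.0002), np.float64(0.001), np.float64(-0.0018)]
[np.float64(-0.3), np.float64(2.6), np.float64(25.9), np.float64(-0.0002), np.float64(0.001), np.float64(-0.0018)]
[np.float64(-0.3), np.float64(2.6), np.float64(25.9), np.float64(-0.0002), np.float64(0.001), np.float64(-0.0018)]
```

Emit:
carry_out(commands=[-0.4,4,10,0,0.002,-0.003,-0.3,3,16,0,0.001,-0.003,0,0,20,0,0,0])

```text
time_s: 28.25
tcp_pos: [0.4745, -0.3452, 0.1513]
ee_rot: [[-0.996, 0.095, 0.003], [0.095, 0.996, -0.001], [-0.003, -0.001, -1.0]]
wrist_force: [0.4, 0.6, -0.6]
gripper_width: 0.461
```

```bash
python3 - <<'E'
from h import *
st();plan(474,-347,70,174.4,4)
s=capture("side"); crop(s,300,130,460,310,4,"pics/sc9.png")
E
```

```text
t 28.25 tcp [ 474.5 -345.2  151.3] F [ 0.4  0.6 -0.6] M [ 0.01 -0.22  0.01] w 40.1 j [-20.2  21.7 -11.    0.  -57.1 -75.2]
[[-9.955e-01  9.460e-02  3.300e-03]
 [ 9.460e-02  9.955e-01 -1.200e-03]
 [-3.400e-03 -9.000e-04 -1.000e+00]]
phi now 174.57 dist [ -0.5  -1.8 -81.3] turn 0.26
[np.float64(0.2), np.float64(-0.4), np.float64(20.3), np.float64(-0.0002), np.float64(0.0008), np.float64(0.0007)]
[np.float64(0.1), np.float64(-0.4), np.float64(20.3), np.float64(-0.0002), np.float64(0.0008), np.float64(0.0007)]
[np.float64(0.1), np.float64(-0.4), np.float64(20.3), np.float64(-0.0002), np.float64(0.0008), np.float64(0.0007)]
[np.float64(0.1), np.float64(-0.5), np.float64(20.3), np.float64(-0.0002), np.float64(0.0008), np.float64(0.0007)]
```

View pics/sc9.png

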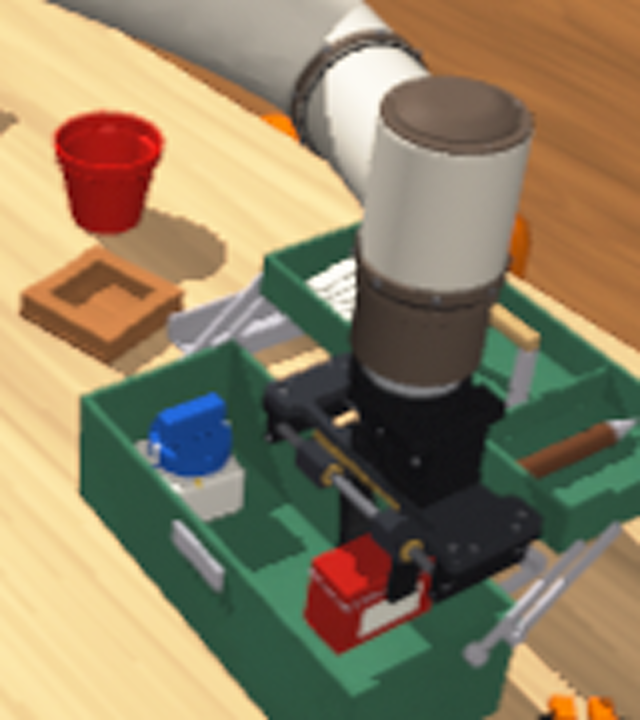

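The red tin hangs above the -y end, clear of the walls. Lowering it.

Emit:
carry_out(commands=[0,-1,25,0,0.002,0,0,-0.5,25,0,0.001,0,0,0,25,0,0,0,0,0,12,0,0,0,0,0,3,0,0,0])

```text
time_s: 28.92
tcp_pos: [0.4729, -0.3398, 0.0546]
ee_rot: [[-0.996, 0.087, -0.007], [0.087, 0.996, 0.003], [0.008, 0.002, -1.0]]
wrist_force: [0.1, -0.3, -1.2]
gripper_width: 0.457
```

```bash
python3 - <<'E'
from h import *
st();plan(474,-347,51,174.4,1)
E
```

```text
t 28.93 tcp [ 472.9 -339.8   54.6] F [ 0.1 -0.3 -1.2] M [ 0.01 -0.21 -0.06] w 39.7 j [-19.8  27.9 -17.1  -0.  -45.4 -75.2]
[[-0.9962  0.0867 -0.0073]
 [ 0.0867  0.9962  0.0031]
 [ 0.0076  0.0025 -1.    ]]
phi now 175.03 dist [ 1.1 -7.2 -3.6] turn 0.78
[np.float64(-1.7), np.float64(-7.1), np.float64(3.6), np.float64(0.0024), np.float64(-0.0076), np.float64(0.0109)]
```

Emit:
carry_out(commands=[-1.5,-6.5,0,0.002,-0.007,0.01,0,0,2,0,0,0,0,0,1.5,0,0,0])

```text
time_s: 29.3
tcp_pos: [0.4755, -0.3473, 0.0531]
ee_rot: [[-0.995, 0.096, 0.004], [0.096, 0.995, -0.002], [-0.004, -0.001, -1.0]]
wrist_force: [0.2, -0.9, -1.1]
gripper_width: 0.456
```

```bash
python3 - <<'E'
from h import *
st();plan(474,-347,51,174.4,1)
E
```

```text
t 29.3 tcp [ 475.5 -347.3   53.1] F [ 0.2 -0.9 -1.1] M [ 0.06 -0.15  0.  ] w 39.7 j [-20.4  28.3 -16.8   0.  -44.7 -75.2]
[[-0.9953  0.0964  0.0037]
 [ 0.0964  0.9953 -0.0016]
 [-0.0038 -0.0013 -1.    ]]
phi now 174.47 dist [-1.5  0.3 -2.1] turn 0.24
[np.float64(1.5), np.float64(0.1), np.float64(2.1), np.float64(-0.0013), np.float64(0.0038), np.float64(0.0012)]
```

Emit:
carry_out(commands=[0,0,2,0,0.003,0,0,0,1.5,0,0,0])

```text
time_s: 29.55
tcp_pos: [0.4757, -0.3475, 0.0501]
ee_rot: [[-0.995, 0.097, 0.002], [0.097, 0.995, -0.002], [-0.002, -0.002, -1.0]]
wrist_force: [-1.5, 0.8, 2.9]
gripper_width: 0.458
```

Emit:
carry_out(commands=[0,0,0,0,0,0,0,0,0,0,0,0,0,0,-3,0,0,0,0,0,-30,0,0,0,0,0,-50,0,0,0], grip=52)

```text
time_s: 30.18
tcp_pos: [0.4734, -0.3464, 0.1313]
ee_rot: [[-0.995, 0.097, -0.007], [0.097, 0.995, 0.002], [0.007, 0.001, -1.0]]
wrist_force: [0.8, -0.1, 0.6]
gripper_width: 0.592
```

```bash
python3 - <<'E'
from h import *
st()
t=capture("top");cv2.imwrite("pics/t10.png",t[:,:,::-1]); tins(t)
s=capture("side");cv2.imwrite("pics/s10.png",s[:,:,::-1])
plan(400,300,200,-144,10)
E
```

```text
t 30.18 tcp [ 473.4 -346.4  131.3] F [ 0.8 -0.1  0.6] M [ 0.01 -0.27  0.06] w 51.5 j [-20.4  23.1 -12.    0.1 -55.3 -75.2]
[[-0.9953  0.0968 -0.0067]
 [ 0.0968  0.9953  0.0017]
 [ 0.0069  0.0011 -1.    ]]
copper px [226.1 188.8] area 192.5 c [551.3 421.3] size [79, 34] long 149.3
yellow px [233.1 217. ] area 247.0 c [452.8 393.7] size [39, 83] long 32.8
blue px [376.8 197.8] area 252.5 c [ 521.8 -103.4] size [65, 61] long 135.1
phi now 174.54 dist [-78.  648.8  61.8] turn 41.47
[np.float64(13.9), np.float64(63.8), np.float64(-6.6), np.float64(-0.0008), np.float64(0.0006), np.float64(-0.0724)]
[np.float64(9.2), np.float64(64.7), np.float64(-6.6), np.float64(-0.0008), np.float64(0.0006), np.float64(-0.0724)]
[np.float64(4.5), np.float64(65.2), np.float64(-6.5), np.float64(-0.0008), np.float64(0.0006), np.float64(-0.0724)]
[np.float64(-0.2), np.float64(65.3), np.float64(-6.5), np.float64(-0.0008), np.float64(0.0006), np.float64(-0.0724)]
[np.float64(-4.9), np.float64(65.1), np.float64(-6.4), np.float64(-0.0008), np.float64(0.0006), np.float64(-0.0724)]
[np.float64(-9.6), np.float64(64.6), np.float64(-6.4), np.float64(-0.0008), np.float64(0.0006), np.float64(-0.0724)]
[np.float64(-14.2), np.float64(63.8), np.float64(-6.3), np.float64(-0.0008), np.float64(0.0006), np.float64(-0.0724)]
[np.float64(-18.8), np.float64(62.6), np.float64(-6.3), np.float64(-0.0008), np.float64(0.0006), np.float64(-0.0724)]
[np.float64(-23.3), np.float64(61.1), np.float64(-6.2), np.float64(-0.0008), np.float64(0.0006), np.float64(-0.0724)]
[np.float64(-27.6), np.float64(59.2), np.float64(-6.2), np.float64(-0.0008), np.float64(0.0006), np.float64(-0.0724)]
```

View pics/s10.png

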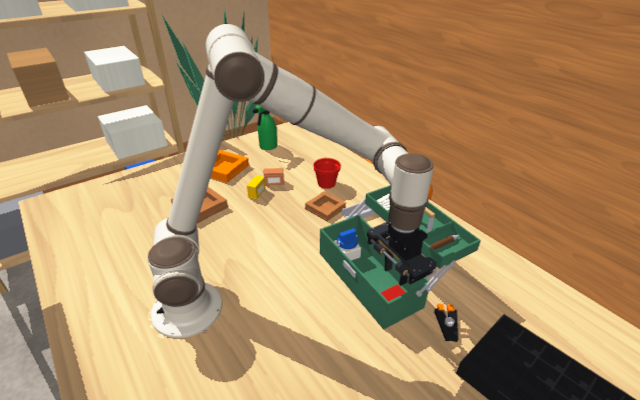

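Red is down in the box's -y end, and copper and yellow are unmoved. Next is yellow at (453,393) with its long axis near 34.

Emit:
carry_out(commands=[0,10,-45,0,-0.006,0,2,55,-20,0,0,-0.05,0,58,0,0,0,-0.05,-3,58,0,0,0,-0.05,-5,58,0,0,0,-0.05], grip=62)

```text
time_s: 30.9
tcp_pos: [0.4901, -0.1063, 0.2054]
ee_rot: [[-0.994, -0.103, 0.021], [-0.103, 0.995, -0.007], [-0.02, -0.009, -1.0]]
wrist_force: [1.6, 0.0, 0.1]
gripper_width: 0.714
```

```bash
python3 - <<'E'
from h import *
st()
plan(453,393,170,-145.5,10)
E
```

```text
t 30.9 tcp [ 490.1 -106.3  205.4] F [1.6 0.  0.1] M [ 0.07 -0.24  0.03] w 62.1 j [  6.7  10.2 -19.1   0.6 -59.6 -91.1]
[[-0.9945 -0.1028  0.021 ]
 [-0.103   0.9947 -0.0068]
 [-0.0201 -0.0089 -0.9998]]
phi now -174.09 dist [-37.1 499.3 -35.4] turn 28.62
[np.float64(-1.4), np.float64(50.1), np.float64(3.1), np.float64(-0.0014), np.float64(0.0017), np.float64(-0.0499)]
[np.float64(-3.9), np.float64(49.9), np.float64(3.2), np.float64(-0.0014), np.float64(0.0017), np.float64(-0.0499)]
[np.float64(-6.4), np.float64(49.7), np.float64(3.2), np.float64(-0.0014), np.float64(0.0017), np.float64(-0.0499)]
[np.float64(-8.8), np.float64(49.3), np.float64(3.3), np.float64(-0.0014), np.float64(0.0017), np.float64(-0.0499)]
[np.float64(-11.3), np.float64(48.8), np.float64(3.4), np.float64(-0.0014), np.float64(0.0017), np.float64(-0.0499)]
[np.float64(-13.7), np.float64(48.2), np.float64(3.4), np.float64(-0.0014), np.float64(0.0017), np.float64(-0.0499)]
[np.float64(-16.1), np.float64(47.4), np.float64(3.4), np.float64(-0.0014), np.float64(0.0017), np.float64(-0.0499)]
[np.float64(-18.5), np.float64(46.5), np.float64(3.5), np.float64(-0.0014), np.float64(0.0017), np.float64(-0.0499)]
[np.float64(-20.8), np.float64(45.6), np.float64(3.5), np.float64(-0.0014), np.float64(0.0017), np.float64(-0.0499)]
[np.float64(-23.0), np.float64(44.5), np.float64(3.5), np.float64(-0.0014), np.float64(0.0017), np.float64(-0.0499)]
```

Emit:
carry_out(commands=[-1.4,50,1,-0.004,0.006,-0.05,-4,50,1,-0.003,0.005,-0.05,-6.4,49.7,3,-0.002,0.004,-0.05,-8.8,49.3,3,0,0.002,-0.05,-11.3,48.8,3,0,0.002,-0.05])

```text
time_s: 31.52
tcp_pos: [0.4693, 0.1523, 0.1951]
ee_rot: [[-0.935, -0.355, 0.006], [-0.355, 0.935, 0.0], [-0.006, -0.002, -1.0]]
wrist_force: [1.0, -0.1, 0.2]
gripper_width: 0.714
```

```bash
python3 - <<'E'
from h import *
st()
s=capture("side"); crop(s,235,150,355,245,5,"pics/sc11.png")
plan(453,392.5,150,-145.5,5)
E
```

```text
t 31.52 tcp [469.3 152.3 195.1] F [ 1.  -0.1  0.2] M [ 0.09 -0.25 -0.01] w 62.1 j [  37.    10.4  -20.3    0.2  -59.  -106.3]
[[-9.347e-01 -3.554e-01  6.000e-03]
 [-3.554e-01  9.347e-01  5.000e-04]
 [-5.800e-03 -1.700e-03 -1.000e+00]]
phi now -158.89 dist [-16.7 235.6 -44.8] turn 13.4
[np.float64(-13.8), np.float64(45.2), np.float64(9.1), np.float64(-0.0003), np.float64(0.0015), np.float64(-0.0468)]
[np.float64(-15.9), np.float64(44.5), np.float64(9.0), np.float64(-0.0003), np.float64(0.0015), np.float64(-0.0468)]
[np.float64(-18.0), np.float64(43.7), np.float64(9.0), np.float64(-0.0003), np.float64(0.0015), np.float64(-0.0468)]
[np.float64(-20.0), np.float64(42.8), np.float64(9.0), np.float64(-0.0003), np.float64(0.0015), np.float64(-0.0468)]
[np.float64(-22.0), np.float64(41.8), np.float64(9.0), np.float64(-0.0003), np.float64(0.0015), np.float64(-0.0468)]
```

View pics/sc11.png

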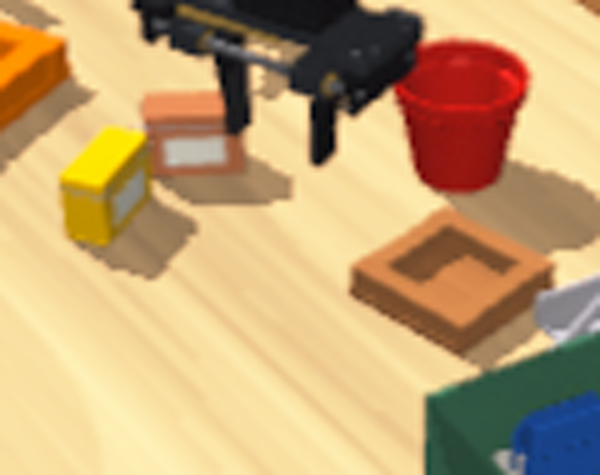

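The yellow tin is unchanged. Continuing.

Emit:
carry_out(commands=[-13.8,45.2,9,0,0.002,-0.047,-16,44.5,9,0,0.002,-0.047,-18,43.7,9,0,0.001,-0.047,-20,42.8,9,0,0,-0.047,-22,41.8,9,0,0,-0.047])

```text
time_s: 32.2
tcp_pos: [0.4515, 0.3995, 0.1506]
ee_rot: [[-0.819, -0.573, 0.006], [-0.573, 0.819, 0.003], [-0.007, -0.001, -1.0]]
wrist_force: [0.7, -0.1, 0.6]
gripper_width: 0.716
```

```bash
python3 - <<'E'
from h import *
st()
plan(453,392.5,90,-145.5,3)
E
```

```text
t 32.2 tcp [451.5 399.5 150.6] F [ 0.7 -0.1  0.6] M [ 0.07 -0.17  0.  ] w 62.3 j [  57.    23.1   -9.     0.2  -57.6 -112.1]
[[-0.8192 -0.5735  0.0061]
 [-0.5735  0.8192  0.0031]
 [-0.0068 -0.001  -1.    ]]
phi now -145.01 dist [  1.5  -7.  -60.6] turn 0.63
[np.float64(1.1), np.float64(-2.2), np.float64(20.2), np.float64(-0.0003), np.float64(0.0023), np.float64(0.0029)]
[np.float64(1.0), np.float64(-2.2), np.float64(20.2), np.float64(-0.0003), np.float64(0.0023), np.float64(0.0029)]
[np.float64(1.0), np.float64(-2.2), np.float64(20.2), np.float64(-0.0003), np.float64(0.0023), np.float64(0.0029)]
```

Emit:
carry_out(commands=[1.5,-3.5,20,0,0.004,0.005,1.5,-3,20,0,0.003,0.004,0,0,15,0,0,0,0,0,0,0,0,0])

```text
time_s: 32.7
tcp_pos: [0.4523, 0.3964, 0.0926]
ee_rot: [[-0.822, -0.57, 0.001], [-0.57, 0.822, -0.001], [-0.0, -0.001, -1.0]]
wrist_force: [0.1, 0.1, 0.6]
gripper_width: 0.715
```

```bash
python3 - <<'E'
from h import *
st()
s=capture("side"); crop(s,235,130,335,225,6,"pics/sc12.png")
plan(453,392.5,42,-145.5,3)
E
```

```text
t 32.7 tcp [452.3 396.4  92.6] F [0.1 0.1 0.6] M [ 0.12 -0.15 -0.  ] w 62.2 j [ 5.670e+01  2.660e+01 -1.260e+01  1.000e-01 -5.080e+01 -1.119e+02]
[[-8.215e-01 -5.701e-01  6.000e-04]
 [-5.701e-01  8.215e-01 -7.000e-04]
 [-0.000e+00 -9.000e-04 -1.000e+00]]
phi now -145.23 dist [  0.3  -4.4 -51.4] turn 0.3
[np.float64(0.8), np.float64(-1.2), np.float64(17.1), np.float64(-0.0002), np.float64(0.0006), np.float64(0.0016)]
[np.float64(0.8), np.float64(-1.2), np.float64(17.1), np.float64(-0.0002), np.float64(0.0006), np.float64(0.0016)]
[np.float64(0.8), np.float64(-1.2), np.float64(17.1), np.float64(-0.0002), np.float64(0.0006), np.float64(0.0016)]
```

View pics/sc12.png

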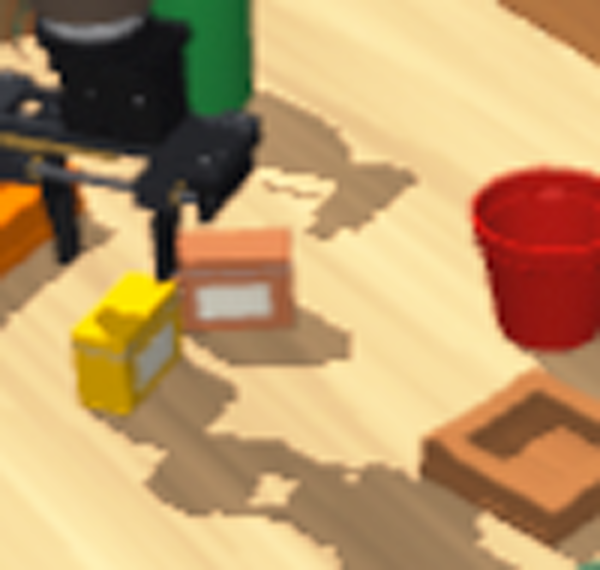

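Emit:
carry_out(commands=[1.2,-2.5,10,0,0,0.003,1,-1.2,15,0,0,0,0,0,15,0,0,0,0,0,8,0,0,0])

```text
time_s: 33.25
tcp_pos: [0.4542, 0.393, 0.0446]
ee_rot: [[-0.824, -0.567, 0.004], [-0.567, 0.824, 0.004], [-0.006, 0.001, -1.0]]
wrist_force: [-0.9, 0.3, 0.4]
gripper_width: 0.715
```

```bash
python3 - <<'E'
from h import *
st()
plan(453,392.5,42,-145.5,1)
E
```

```text
t 33.25 tcp [454.2 393.   44.6] F [-0.9  0.3  0.4] M [ 0.11 -0.14  0.01] w 62.2 j [ 5.630e+01  2.980e+01 -1.560e+01  1.000e-01 -4.430e+01 -1.119e+02]
[[-8.235e-01 -5.672e-01  4.500e-03]
 [-5.672e-01  8.235e-01  4.200e-03]
 [-6.000e-03  9.000e-04 -1.000e+00]]
phi now -145.44 dist [-1.2 -0.5 -2.6] turn 0.35
[np.float64(1.3), np.float64(0.3), np.float64(2.6), np.float64(0.0009), np.float64(0.006), np.float64(0.001)]
```

Emit:
carry_out(commands=[1,0,3,0,0.006,0,0,0,0,0,0,0,0,0,0,0,0,0,0,0,0,0,0,0], grip=25)

```text
time_s: 33.75
tcp_pos: [0.4533, 0.3926, 0.0409]
ee_rot: [[-0.823, -0.568, -0.001], [-0.568, 0.823, 0.0], [0.001, 0.001, -1.0]]
wrist_force: [-0.9, -0.2, -0.9]
gripper_width: 0.46
```

Emit:
carry_out(commands=[0,0,0,0,0,0,0,0,-10,0,0,0,0,0,-40,0,0,0,0,0,-50,0,0,0])

```text
time_s: 34.25
tcp_pos: [0.4519, 0.3905, 0.1405]
ee_rot: [[-0.824, -0.567, -0.007], [-0.567, 0.824, -0.007], [0.01, -0.002, -1.0]]
wrist_force: [1.1, 0.9, 0.0]
gripper_width: 0.459
```

```bash
python3 - <<'E'
from h import *
st()
plan(470,60,205,-175,7)
E
```

```text
t 34.25 tcp [451.9 390.5 140.5] F [1.1 0.9 0. ] M [ 0.21 -0.21  0.05] w 39.9 j [ 5.630e+01  2.360e+01 -9.700e+00 -1.000e-01 -5.730e+01 -1.117e+02]
[[-0.8235 -0.5672 -0.0066]
 [-0.5672  0.8236 -0.0074]
 [ 0.0097 -0.0023 -1.    ]]
phi now -145.44 dist [  18.1 -330.5   64.5] turn 29.56
[np.float64(24.7), np.float64(-40.4), np.float64(-8.9), np.float64(-0.0007), np.float64(-0.0013), np.float64(0.0737)]
[np.float64(21.7), np.float64(-42.1), np.float64(-8.9), np.float64(-0.0007), np.float64(-0.0013), np.float64(0.0737)]
[np.float64(18.5), np.float64(-43.6), np.float64(-9.0), np.float64(-0.0007), np.float64(-0.0013), np.float64(0.0737)]
[np.float64(15.2), np.float64(-44.8), np.float64(-9.0), np.float64(-0.0007), np.float64(-0.0013), np.float64(0.0737)]
[np.float64(11.9), np.float64(-45.8), np.float64(-9.1), np.float64(-0.0007), np.float64(-0.0013), np.float64(0.0737)]
[np.float64(8.5), np.float64(-46.5), np.float64(-9.1), np.float64(-0.0007), np.float64(-0.0013), np.float64(0.0737)]
[np.float64(5.0), np.float64(-47.0), np.float64(-9.2), np.float64(-0.0007), np.float64(-0.0013), np.float64(0.0737)]
```

Emit:
carry_out(commands=[24.7,-40.4,-15,-0.001,-0.003,0.074,21.7,-42,-15,-0.001,-0.003,0.074,18.5,-43.6,-15,-0.001,-0.002,0.074,15.2,-44.8,-12,-0.001,-0.001,0.074,11.9,-45.8,-10,0,0,0.074])

```text
time_s: 34.88
tcp_pos: [0.466, 0.1523, 0.2177]
ee_rot: [[-0.974, -0.226, 0.012], [-0.226, 0.974, 0.012], [-0.015, 0.008, -1.0]]
wrist_force: [1.0, 0.0, -0.5]
gripper_width: 0.454
```

```bash
python3 - <<'E'
from h import *
st()
plan(481.2,-273,205,174.4,8)
E
```

```text
t 34.88 tcp [466.  152.3 217.7] F [ 1.   0.  -0.5] M [-0.01 -0.17  0.04] w 39.5 j [ 3.71e+01  8.60e+00 -1.89e+01 -1.00e-01 -6.15e+01 -1.14e+02]
[[-0.9741 -0.2259  0.0124]
 [-0.2258  0.9741  0.0116]
 [-0.0147  0.0085 -0.9999]]
phi now -166.95 dist [  15.2 -425.3  -12.7] turn 18.68
[np.float64(10.2), np.float64(-52.2), np.float64(1.0), np.float64(0.0013), np.float64(0.0017), np.float64(0.0407)]
[np.float64(8.0), np.float64(-52.6), np.float64(1.1), np.float64(0.0013), np.float64(0.0017), np.float64(0.0407)]
[np.float64(5.9), np.float64(-52.9), np.float64(1.2), np.float64(0.0013), np.float64(0.0017), np.float64(0.0407)]
[np.float64(3.7), np.float64(-53.1), np.float64(1.2), np.float64(0.0013), np.float64(0.0017), np.float64(0.0407)]
[np.float64(1.6), np.float64(-53.2), np.float64(1.3), np.float64(0.0013), np.float64(0.0017), np.float64(0.0407)]
[np.float64(-0.6), np.float64(-53.2), np.float64(1.4), np.float64(0.0013), np.float64(0.0017), np.float64(0.0407)]
[np.float64(-2.8), np.float64(-53.1), np.float64(1.5), np.float64(0.0013), np.float64(0.0017), np.float64(0.0407)]
[np.float64(-4.9), np.float64(-53.0), np.float64(1.5), np.float64(0.0013), np.float64(0.0017), np.float64(0.0407)]
```

Emit:
carry_out(commands=[10.2,-52,0,0.003,0.004,0.041,8,-52.6,0,0.003,0.004,0.041,5.9,-52.9,0,0.002,0.003,0.041,3.7,-53,0,0.001,0.002,0.041,1.6,-53,0,0,0,0.041])

```text
time_s: 35.5
tcp_pos: [0.4746, -0.1211, 0.2227]
ee_rot: [[-1.0, -0.019, 0.013], [-0.019, 1.0, 0.004], [-0.013, 0.003, -1.0]]
wrist_force: [0.7, 0.4, -0.4]
gripper_width: 0.456
```

```bash
python3 - <<'E'
from h import *
st()
plan(481.2,-273,195,174.4,3)
E
```

```text
t 35.5 tcp [ 474.6 -121.1  222.7] F [ 0.7  0.4 -0.4] M [ 0.07 -0.27  0.06] w 39.6 j [  4.6   8.4 -18.3  -0.2 -62.5 -93.5]
[[-0.9997 -0.0187  0.0126]
 [-0.0186  0.9998  0.0037]
 [-0.0126  0.0035 -0.9999]]
phi now -178.93 dist [   6.6 -151.9  -27.7] turn 6.71
[np.float64(-1.2), np.float64(-50.7), np.float64(9.1), np.float64(0.0014), np.float64(0.0041), np.float64(0.0388)]
[np.float64(-3.2), np.float64(-50.6), np.float64(9.1), np.float64(0.0014), np.float64(0.0041), np.float64(0.0388)]
[np.float64(-5.2), np.float64(-50.4), np.float64(9.2), np.float64(0.0014), np.float64(0.0041), np.float64(0.0388)]
```

Emit:
carry_out(commands=[-1.2,-48,7,0.001,0.005,0.039,-3.2,-48,7,0.001,0.005,0.039,-5.2,-48,8,0.001,0.003,0.039,0,0,0,0,0,0])

```text
time_s: 36.0
tcp_pos: [0.4805, -0.2734, 0.2034]
ee_rot: [[-0.994, 0.107, 0.005], [0.107, 0.994, -0.0], [-0.005, 0.0, -1.0]]
wrist_force: [1.0, 0.9, -0.7]
gripper_width: 0.455
```

```bash
python3 - <<'E'
from h import *
st()
plan(481.2,-273,120,174.4,4)
E
```

```text
t 36.0 tcp [ 480.5 -273.4  203.4] F [ 1.   0.9 -0.7] M [ 0.13 -0.17 -0.  ] w 39.6 j [-12.9  15.8 -11.6  -0.1 -62.3 -83.2]
[[-9.942e-01  1.071e-01  4.900e-03]
 [ 1.071e-01  9.943e-01 -0.000e+00]
 [-4.900e-03  5.000e-04 -1.000e+00]]
phi now 173.85 dist [  0.7   0.4 -83.4] turn 0.61
[np.float64(-0.1), np.float64(0.1), np.float64(20.9), np.float64(0.0001), np.float64(0.0012), np.float64(-0.0024)]
[np.float64(-0.1), np.float64(0.1), np.float64(20.9), np.float64(0.0001), np.float64(0.0012), np.float64(-0.0024)]
[np.float64(-0.1), np.float64(0.1), np.float64(20.9), np.float64(0.0001), np.float64(0.0012), np.float64(-0.0024)]
[np.float64(-0.1), np.float64(0.1), np.float64(20.9), np.float64(0.0001), np.float64(0.0012), np.float64(-0.0024)]
```

Emit:
carry_out(commands=[0,0,20,0,0.004,-0.004,0,0,22,0,0,-0.004,0,0,22,0,0,0,0,0,22,0,0,0,0,0,15,0,0,0])

```text
time_s: 36.62
tcp_pos: [0.4829, -0.2716, 0.1058]
ee_rot: [[-0.995, 0.096, 0.011], [0.096, 0.995, -0.002], [-0.011, -0.001, -1.0]]
wrist_force: [-0.8, 0.6, -0.2]
gripper_width: 0.457
```

```bash
python3 - <<'E'
from h import *
st()
plan(481.2,-273,60,174.4,3)
E
```

```text
t 36.62 tcp [ 482.9 -271.6  105.8] F [-0.8  0.6 -0.2] M [ 0.05 -0.13  0.  ] w 39.8 j [-12.6  21.5 -19.1  -0.  -48.9 -82.9]
[[-9.953e-01  9.600e-02  1.080e-02]
 [ 9.600e-02  9.954e-01 -1.900e-03]
 [-1.090e-02 -8.000e-04 -9.999e-01]]
phi now 174.49 dist [ -1.7  -1.4 -45.8] turn 0.63
[np.float64(0.7), np.float64(-0.5), np.float64(15.3), np.float64(-0.0003), np.float64(0.0036), np.float64(0.0005)]
[np.float64(0.6), np.float64(-0.5), np.float64(15.3), np.float64(-0.0003), np.float64(0.0036), np.float64(0.0005)]
[np.float64(0.6), np.float64(-0.5), np.float64(15.3), np.float64(-0.0003), np.float64(0.0036), np.float64(0.0005)]
```

Emit:
carry_out(commands=[0.7,-0.8,15,0,0.006,0,0.6,-0.6,17,0,0.004,0,0,0,14,0,0,0,0,0,5,0,0,0])

```text
time_s: 37.12
tcp_pos: [0.4823, -0.2724, 0.0525]
ee_rot: [[-0.996, 0.094, 0.001], [0.094, 0.996, -0.001], [-0.001, -0.001, -1.0]]
wrist_force: [0.3, 0.7, 0.0]
gripper_width: 0.455
```

```bash
python3 - <<'E'
from h import *
st()
plan(481.2,-273,47,174.4,1)
E
```

```text
t 37.12 tcp [ 482.3 -272.4   52.5] F [0.3 0.7 0. ] M [ 0.02 -0.18 -0.  ] w 39.6 j [-12.7  25.7 -21.8   0.1 -42.4 -82.8]
[[-0.9955  0.0945  0.0013]
 [ 0.0945  0.9955 -0.0013]
 [-0.0014 -0.0012 -1.    ]]
phi now 174.58 dist [-1.1 -0.6 -5.5] turn 0.21
[np.float64(1.0), np.float64(-0.7), np.float64(5.5), np.float64(-0.0012), np.float64(0.0014), np.float64(0.0031)]
```

Emit:
carry_out(commands=[0,0,2.5,0,0,0,0,0,2,0,0,0,0,0,1.5,0,0,0])

```text
time_s: 37.5
tcp_pos: [0.483, -0.2728, 0.0466]
ee_rot: [[-0.996, 0.094, 0.003], [0.094, 0.996, -0.002], [-0.003, -0.002, -1.0]]
wrist_force: [0.5, 1.7, 3.3]
gripper_width: 0.459
```

Emit:
carry_out(commands=[0,0,0,0,0,0,0,0,0,0,0,0,0,0,-3,0,0,0,0,0,-30,0,0,0,0,0,-50,0,0,0], grip=54)

```text
time_s: 38.12
tcp_pos: [0.4807, -0.2721, 0.1289]
ee_rot: [[-0.995, 0.095, -0.005], [0.095, 0.996, 0.0], [0.005, -0.0, -1.0]]
wrist_force: [0.7, -0.1, 0.0]
gripper_width: 0.619
```

```bash
python3 - <<'E'
from h import *
st()
t=capture("top");cv2.imwrite("pics/t13.png",t[:,:,::-1]); tins(t)
s=capture("side");cv2.imwrite("pics/s13.png",s[:,:,::-1]); crop(s,225,130,475,330,3,"pics/sc13.png")
E
```

```text
t 38.12 tcp [ 480.7 -272.1  128.9] F [ 0.7 -0.1  0. ] M [-0.01 -0.35 -0.  ] w 53.8 j [-12.7  20.1 -17.2   0.1 -52.9 -82.8]
[[-9.955e-01  9.470e-02 -4.600e-03]
 [ 9.470e-02  9.955e-01  0.000e+00]
 [ 4.600e-03 -4.000e-04 -1.000e+00]]
copper px [226.1 188.7] area 195.5 c [551.5 421.6] size [79, 35] long 149.3
blue px [375.7 197.7] area 218.5 c [522.2 -99.8] size [67, 55] long 172.3
```

View pics/sc13.png

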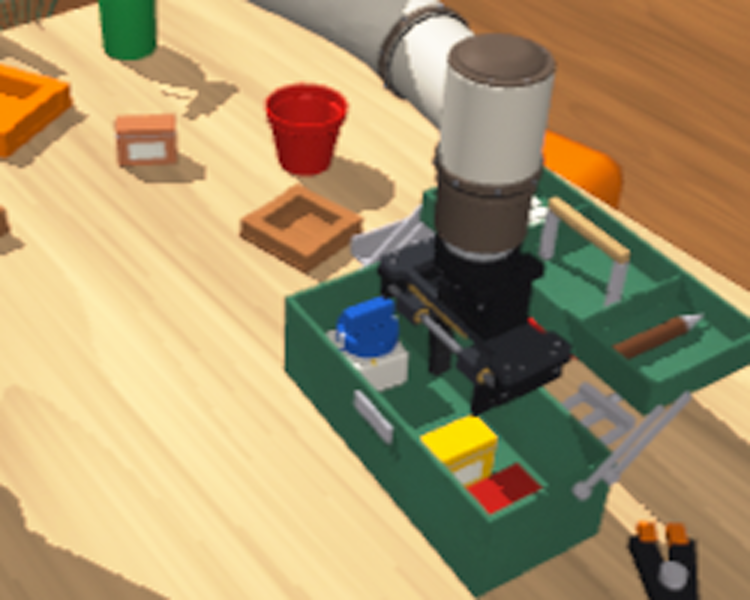

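```bash
python3 - <<'E'
from h import *
t=cv2.imread("pics/t13.png")[:,:,::-1].copy(); s=cv2.imread("pics/s13.png")[:,:,::-1].copy()
crop(t,208,170,248,210,14,"pics/cu_t.png"); crop(s,255,160,295,200,14,"pics/cu_s.png")
E
```

```text
(no output)
```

View pics/cu_t.png

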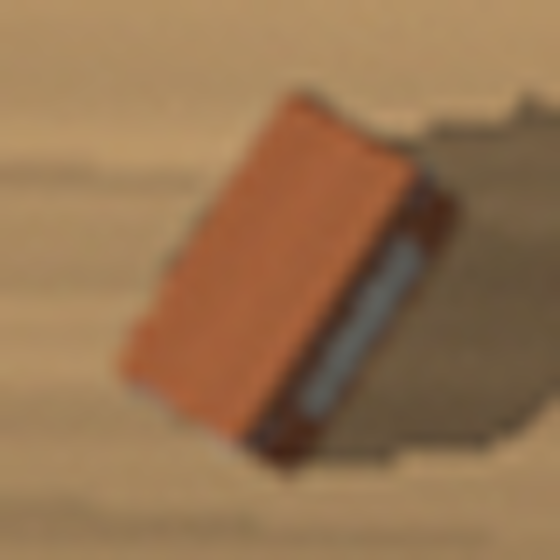

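View pics/cu_s.png

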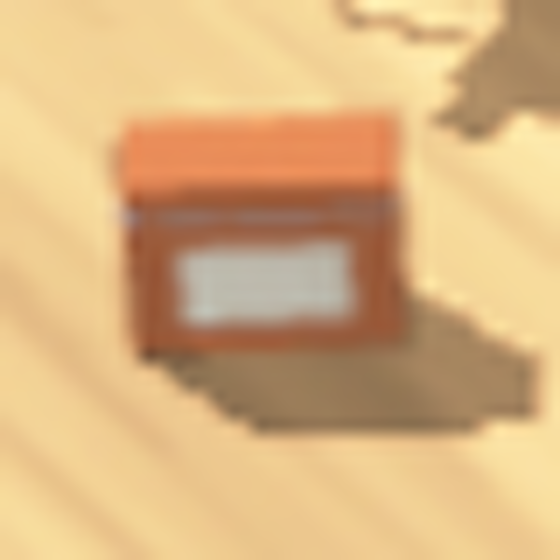

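```bash
python3 - <<'E'
from h import *
T=lambda p:(np.array(p)+.5)/14-.5+[208,170]
S=lambda p:(np.array(p)+.5)/14-.5+[255,160]
ang=lambda a,b:round(np.degrees(np.arctan2(*(b-a)[1::-1]))%180,1)
for n,F,P in(("top",T,[(298,92),(418,172),(242,445),(122,368)]),("side",S,[(122,122),(395,115),(395,192),(122,195)])):
    q=[onz(n,F(p),.062)[0]*1000 for p in P]
    print(n,np.round(np.mean(q,0),1),[int(np.linalg.norm(q[i]-q[(i+1)%4])) for i in range(4)],[ang(q[i],q[(i+1)%4]) for i in range(4)])
plan(550,418,170,-33,14)
E
```

```text
top [551.4 418.9  62. ] [36, 80, 35, 81] [np.float64(56.6), np.float64(149.2), np.float64(57.8), np.float64(149.7)]
side [550.2 419.2  62. ] [82, 43, 80, 41] [np.float64(147.6), np.float64(57.7), np.float64(145.9), np.float64(60.0)]
phi now 174.66 dist [ 64.4 691.8  34.8] turn 152.35
[np.float64(-0.0), np.float64(49.6), np.float64(-2.7), np.float64(-0.0012), np.float64(-0.0002), np.float64(-0.1899)]
[np.float64(-9.4), np.float64(48.7), np.float64(-2.7), np.float64(-0.0012), np.float64(-0.0002), np.float64(-0.1899)]
[np.float64(-18.4), np.float64(46.1), np.float64(-2.6), np.float64(-0.0012), np.float64(-0.0002), np.float64(-0.1899)]
[np.float64(-26.8), np.float64(41.8), np.float64(-2.5), np.float64(-0.0012), np.float64(-0.0002), np.float64(-0.1899)]
[np.float64(-34.2), np.float64(36.0), np.float64(-2.5), np.float64(-0.0012), np.float64(-0.0002), np.float64(-0.1899)]
[np.float64(-40.4), np.float64(28.9), np.float64(-2.4), np.float64(-0.0012), np.float64(-0.0002), np.float64(-0.1899)]
[np.float64(-45.1), np.float64(20.7), np.float64(-2.4), np.float64(-0.0012), np.float64(-0.0002), np.fl
[... 151 characters left out ...]
6), np.float64(2.6), np.float64(-2.4), np.float64(-0.0012), np.float64(-0.0002), np.float64(-0.1899)]
[np.float64(-49.2), np.float64(-6.8), np.float64(-2.4), np.float64(-0.0012), np.float64(-0.0002), np.float64(-0.1899)]
[np.float64(-47.0), np.float64(-16.0), np.float64(-2.4), np.float64(-0.0012), np.float64(-0.0002), np.float64(-0.1899)]
[np.float64(-43.1), np.float64(-24.6), np.float64(-2.4), np.float64(-0.0012), np.float64(-0.0002), np.float64(-0.1899)]
[np.float64(-37.7), np.float64(-32.3), np.float64(-2.4), np.float64(-0.0012), np.float64(-0.0002), np.float64(-0.1899)]
[np.float64(-30.9), np.float64(-38.8), np.float64(-2.4), np.float64(-0.0012), np.float64(-0.0002), np.float64(-0.1899)]
```

Emit:
carry_out(commands=[0,10,-45,0,0,0,0,50,-25,0,0,0.035,2,55,0,0,0,0.035,4,55,0,0,0,0.035,6,55,0,0,0,0.035], grip=62)

```text
time_s: 38.85
tcp_pos: [0.5069, -0.0458, 0.2076]
ee_rot: [[-0.97, 0.244, 0.016], [0.244, 0.97, -0.004], [-0.016, -0.0, -1.0]]
wrist_force: [0.8, -0.4, -0.1]
gripper_width: 0.711
```

```bash
python3 - <<'E'
from h import *
st()
plan(551,419,160,148.5,9)
E
```

```text
t 38.85 tcp [506.9 -45.8 207.6] F [ 0.8 -0.4 -0.1] M [ 0.02 -0.26  0.01] w 61.9 j [  13.4   11.   -17.7    0.5  -60.5 -117.8]
[[-9.697e-01  2.437e-01  1.570e-02]
 [ 2.437e-01  9.699e-01 -4.100e-03]
 [-1.620e-02 -2.000e-04 -9.999e-01]]
phi now 165.9 dist [ 44.1 464.8 -47.6] turn 17.42
[np.float64(7.9), np.float64(51.3), np.float64(5.2), np.float64(0.0003), np.float64(0.0018), np.float64(0.0337)]
[np.float64(9.6), np.float64(51.0), np.float64(5.2), np.float64(0.0003), np.float64(0.0018), np.float64(0.0337)]
[np.float64(11.3), np.float64(50.6), np.float64(5.2), np.float64(0.0003), np.float64(0.0018), np.float64(0.0337)]
[np.float64(13.0), np.float64(50.2), np.float64(5.2), np.float64(0.0003), np.float64(0.0018), np.float64(0.0337)]
[np.float64(14.7), np.float64(49.8), np.float64(5.2), np.float64(0.0003), np.float64(0.0018), np.float64(0.0337)]
[np.float64(16.4), np.float64(49.2), np.float64(5.2), np.float64(0.0003), np.float64(0.0018), np.float64(0.0337)]
[np.float64(18.0), np.float64(48.7), np.float64(5.2), np.float64(0.0003), np.float64(0.0018), np.float64(0.0337)]
[np.float64(19.6), np.float64(48.0), np.float64(5.2), np.float64(0.0003), np.float64(0.0018), np.float64(0.0337)]
[np.float64(21.2), np.float64(47.3), np.float64(5.3), np.float64(0.0003), np.float64(0.0018), np.float64(0.0337)]
```

Emit:
carry_out(commands=[8,51,2,0,0.006,0.034,9.6,51,3,0,0.004,0.034,11.3,50.6,4,0,0.003,0.034,13,50,4,0,0.002,0.034,14.7,49.8,4,0,0,0.034])

```text
time_s: 39.48
tcp_pos: [0.5308, 0.221, 0.1907]
ee_rot: [[-0.913, 0.408, 0.004], [0.409, 0.913, 0.002], [-0.003, 0.003, -1.0]]
wrist_force: [0.1, 0.4, 0.8]
gripper_width: 0.712
```

```bash
python3 - <<'E'
from h import *
st()
plan(551,419,150,148.5,4)
s=capture("side"); crop(s,235,130,335,225,6,"pics/sc14.png")
E
```

```text
t 39.48 tcp [530.8 221.  190.7] F [0.1 0.4 0.8] M [ 0.   -0.28  0.06] w 61.9 j [ 3.880e+01  1.850e+01 -9.700e+00  1.000e-01 -6.160e+01 -1.529e+02]
[[-0.9128  0.4085  0.0036]
 [ 0.4085  0.9128  0.0017]
 [-0.0026  0.003  -1.    ]]
phi now 155.89 dist [ 20.2 198.  -40.7] turn 7.39
[np.float64(15.6), np.float64(47.2), np.float64(10.3), np.float64(0.0008), np.float64(0.0006), np.float64(0.0322)]
[np.float64(17.2), np.float64(46.7), np.float64(10.2), np.float64(0.0008), np.float64(0.0006), np.float64(0.0322)]
[np.float64(18.6), np.float64(46.1), np.float64(10.2), np.float64(0.0008), np.float64(0.0006), np.float64(0.0322)]
[np.float64(20.1), np.float64(45.5), np.float64(10.2), np.float64(0.0008), np.float64(0.0006), np.float64(0.0322)]
```

View pics/sc14.png

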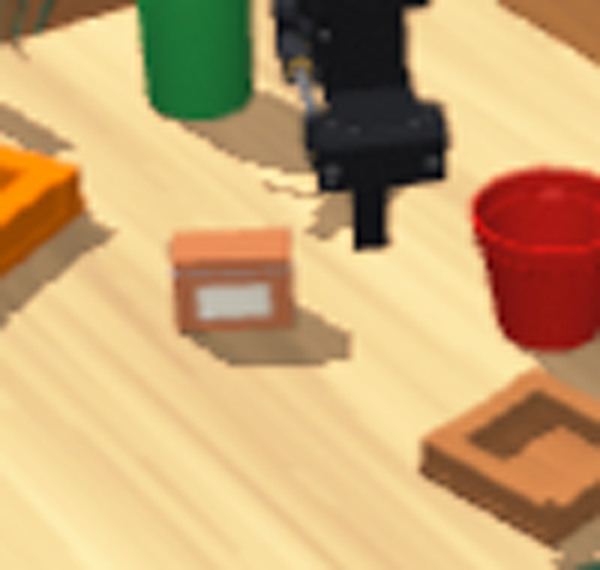

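The copper tin is unmoved.

Emit:
carry_out(commands=[15.6,47,10,0.001,0.001,0.032,17,46.7,10,0.001,0.001,0.032,18.6,46,10,0,0,0.032,20,45,10,0,0,0.03,0,0,0,0,0,0])

```text
time_s: 40.15
tcp_pos: [0.5509, 0.4311, 0.1468]
ee_rot: [[-0.855, 0.519, 0.001], [0.519, 0.855, 0.001], [-0.0, 0.002, -1.0]]
wrist_force: [-0.5, -0.8, -0.5]
gripper_width: 0.71
```

```bash
python3 - <<'E'
from h import *
st()
plan(551,419,90,148.5,3)
E
```

```text
t 40.15 tcp [550.9 431.1 146.8] F [-0.5 -0.8 -0.5] M [-0.07 -0.12  0.05] w 61.8 j [  51.3   32.2    6.2    0.   -63.8 -172.5]
[[-8.547e-01  5.192e-01  1.400e-03]
 [ 5.192e-01  8.547e-01  1.500e-03]
 [-4.000e-04  2.000e-03 -1.000e+00]]
phi now 148.72 dist [  0.1 -12.1 -56.8] turn 0.25
[np.float64(-2.1), np.float64(-3.5), np.float64(18.9), np.float64(0.0007), np.float64(0.0001), np.float64(0.0013)]
[np.float64(-2.1), np.float64(-3.4), np.float64(18.9), np.float64(0.0007), np.float64(0.0001), np.float64(0.0013)]
[np.float64(-2.1), np.float64(-3.4), np.float64(18.9), np.float64(0.0007), np.float64(0.0001), np.float64(0.0013)]
```

Emit:
carry_out(commands=[-3,-5.5,10,0,0,0,-3,-5,20,0,0,0,0,0,18,0,0,0,0,0,0,0,0,0])

```text
time_s: 40.65
tcp_pos: [0.5498, 0.4129, 0.0966]
ee_rot: [[-0.853, 0.522, -0.001], [0.522, 0.853, -0.0], [0.001, -0.001, -1.0]]
wrist_force: [0.1, -0.6, 0.9]
gripper_width: 0.712
```

```bash
python3 - <<'E'
from h import *
st()
plan(551,419,42,148.5,3)
E
```

```text
t 40.65 tcp [549.8 412.9  96.6] F [ 0.1 -0.6  0.9] M [-0.05 -0.16 -0.01] w 62.0 j [  50.3   33.7    1.1   -0.   -57.4 -171.8]
[[-8.530e-01  5.218e-01 -9.000e-04]
 [ 5.218e-01  8.530e-01 -3.000e-04]
 [ 6.000e-04 -7.000e-04 -1.000e+00]]
phi now 148.54 dist [  1.2   6.1 -54.6] turn 0.07
[np.float64(0.7), np.float64(2.0), np.float64(18.2), np.float64(-0.0002), np.float64(-0.0002), np.float64(0.0003)]
[np.float64(0.7), np.float64(2.0), np.float64(18.2), np.float64(-0.0002), np.float64(-0.0002), np.float64(0.0003)]
[np.float64(0.7), np.float64(1.9), np.float64(18.2), np.float64(-0.0002), np.float64(-0.0002), np.float64(0.0003)]
```

Emit:
carry_out(commands=[1.2,3.5,8,0,0,0,0.8,2,14,0,0,0,0,0,10,0,0,0,0,0,0,0,0,0])

```text
time_s: 41.15
tcp_pos: [0.5519, 0.418, 0.0644]
ee_rot: [[-0.852, 0.523, 0.001], [0.523, 0.852, 0.002], [0.0, 0.002, -1.0]]
wrist_force: [-0.5, -0.5, -0.8]
gripper_width: 0.714
```

```bash
python3 - <<'E'
from h import *
st()
plan(551,419,42,148.5,1)
E
```

```text
t 41.15 tcp [551.9 418.   64.4] F [-0.5 -0.5 -0.8] M [-0.02 -0.15 -0.  ] w 62.1 j [  50.5   35.9    0.    -0.   -54.  -172. ]
[[-8.524e-01  5.230e-01  9.000e-04]
 [ 5.230e-01  8.524e-01  1.700e-03]
 [ 1.000e-04  1.900e-03 -1.000e+00]]
phi now 148.47 dist [ -0.9   1.  -22.4] turn 0.11
[np.float64(1.3), np.float64(0.4), np.float64(22.4), np.float64(0.0019), np.float64(-0.0001), np.float64(-0.0005)]
```

Emit:
carry_out(commands=[0.8,0.5,12,0.002,0,0,0.3,0,10,0,0,0,0,0,0,0,0,0])

```text
time_s: 41.52
tcp_pos: [0.5512, 0.4193, 0.0409]
ee_rot: [[-0.853, 0.523, -0.0], [0.523, 0.853, -0.0], [-0.0, -0.0, -1.0]]
wrist_force: [-0.4, 0.1, 0.8]
gripper_width: 0.711
```

Emit:
carry_out(commands=[0,0,0,0,0,0,0,0,0,0,0,0,0,0,0,0,0,0,0,0,0,0,0,0], grip=25)

```text
time_s: 42.02
tcp_pos: [0.5518, 0.4201, 0.0419]
ee_rot: [[-0.853, 0.522, 0.002], [0.522, 0.853, 0.002], [-0.001, 0.002, -1.0]]
wrist_force: [-1.4, -0.1, -1.8]
gripper_width: 0.456
```

Emit:
carry_out(commands=[0,0,0,0,0,0,0,0,-10,0,0,0,0,0,-40,0,0,0,0,0,-50,0,0,0])

```text
time_s: 42.52
tcp_pos: [0.5493, 0.4174, 0.1394]
ee_rot: [[-0.852, 0.523, -0.007], [0.523, 0.852, -0.007], [0.002, -0.01, -1.0]]
wrist_force: [0.5, 0.5, -0.4]
gripper_width: 0.455
```

```bash
python3 - <<'E'
from h import *
st()
plan(480,60,205,170,8)
E
```

```text
t 42.52 tcp [549.3 417.4 139.4] F [ 0.5  0.5 -0.4] M [ 0.15 -0.27 -0.02] w 39.6 j [  50.6   32.     4.7   -0.   -63.3 -172.1]
[[-0.8523  0.523  -0.0071]
 [ 0.523   0.8523 -0.0074]
 [ 0.0022 -0.0101 -0.9999]]
phi now 148.46 dist [ -69.3 -357.4   65.6] turn 21.54
[np.float64(-16.0), np.float64(-42.7), np.float64(-7.8), np.float64(-0.0012), np.float64(-0.0005), np.float64(-0.047)]
[np.float64(-13.9), np.float64(-43.4), np.float64(-7.8), np.float64(-0.0012), np.float64(-0.0005), np.float64(-0.047)]
[np.float64(-11.9), np.float64(-44.0), np.float64(-7.9), np.float64(-0.0012), np.float64(-0.0005), np.float64(-0.047)]
[np.float64(-9.8), np.float64(-44.5), np.float64(-7.9), np.float64(-0.0012), np.float64(-0.0005), np.float64(-0.047)]
[np.float64(-7.7), np.float64(-44.9), np.float64(-8.0), np.float64(-0.0012), np.float64(-0.0005), np.float64(-0.047)]
[np.float64(-5.6), np.float64(-45.2), np.float64(-8.0), np.float64(-0.0012), np.float64(-0.0005), np.float64(-0.047)]
[np.float64(-3.5), np.float64(-45.4), np.float64(-8.1), np.float64(-0.0012), np.float64(-0.0005), np.float64(-0.047)]
[np.float64(-1.4), np.float64(-45.5), np.float64(-8.1), np.float64(-0.0012), np.float64(-0.0005), np.float64(-0.047)]
```

Emit:
carry_out(commands=[-16,-42.7,-15,-0.004,-0.002,-0.047,-14,-43.4,-15,-0.003,-0.002,-0.047,-12,-44,-15,-0.002,0,-0.047,-9.8,-44.5,-15,0,0,-0.047,-7.7,-45,-10,0,0,-0.047])

```text
time_s: 43.15
tcp_pos: [0.5074, 0.1913, 0.219]
ee_rot: [[-0.955, 0.298, 0.012], [0.298, 0.955, 0.008], [-0.009, 0.011, -1.0]]
wrist_force: [0.5, 1.1, -0.8]
gripper_width: 0.458
```

```bash
python3 - <<'E'
from h import *
st()
plan(488.5,-198,210,174.4,7)
E
```

```text
t 43.15 tcp [507.4 191.3 219. ] F [ 0.5  1.1 -0.8] M [-0.02 -0.2   0.04] w 39.9 j [ 3.790e+01  1.370e+01 -1.220e+01  1.000e-01 -6.330e+01 -1.452e+02]
[[-0.9545  0.2979  0.0121]
 [ 0.298   0.9545  0.0075]
 [-0.0093  0.0108 -0.9999]]
phi now 162.66 dist [ -18.9 -389.3   -9. ] turn 11.77
[np.float64(-14.0), np.float64(-53.9), np.float64(0.8), np.float64(0.0014), np.float64(0.0015), np.float64(-0.0293)]
[np.float64(-12.4), np.float64(-54.3), np.float64(0.9), np.float64(0.0014), np.float64(0.0015), np.float64(-0.0293)]
[np.float64(-10.8), np.float64(-54.6), np.float64(0.9), np.float64(0.0014), np.float64(0.0015), np.float64(-0.0293)]
[np.float64(-9.2), np.float64(-54.9), np.float64(1.0), np.float64(0.0014), np.float64(0.0015), np.float64(-0.0293)]
[np.float64(-7.6), np.float64(-55.2), np.float64(1.1), np.float64(0.0014), np.float64(0.0015), np.float64(-0.0293)]
[np.float64(-6.0), np.float64(-55.4), np.float64(1.1), np.float64(0.0014), np.float64(0.0015), np.float64(-0.0293)]
[np.float64(-4.4), np.float64(-55.5), np.float64(1.2), np.float64(0.0014), np.float64(0.0015), np.float64(-0.0293)]
```

Emit:
carry_out(commands=[-14,-54,0,0.003,0.003,-0.029,-12.4,-54,0,0.003,0.003,-0.029,-10.8,-54,0,0.002,0.003,-0.029,-9.2,-54,0,0,0,-0.029,-7.6,-54,0,0,0,-0.029])

```text
time_s: 43.78
tcp_pos: [0.4938, -0.0917, 0.2238]
ee_rot: [[-0.989, 0.148, 0.011], [0.148, 0.989, 0.005], [-0.01, 0.007, -1.0]]
wrist_force: [-0.3, -0.4, -1.7]
gripper_width: 0.46
```

```bash
python3 - <<'E'
from h import *
st()
plan(488.5,-198,200,174.4,3)
E
```

```text
t 43.77 tcp [493.8 -91.7 223.8] F [-0.3 -0.4 -1.7] M [ 0.01 -0.23  0.06] w 40.1 j [   7.9    9.7  -16.6   -0.2  -63.  -106.3]
[[-0.9889  0.1479  0.0113]
 [ 0.148   0.989   0.0052]
 [-0.0104  0.0069 -0.9999]]
phi now 171.49 dist [  -5.3 -106.3  -23.8] turn 3.0
[np.float64(-3.4), np.float64(-35.3), np.float64(7.7), np.float64(0.0022), np.float64(0.0035), np.float64(-0.0169)]
[np.float64(-2.8), np.float64(-35.4), np.float64(7.8), np.float64(0.0022), np.float64(0.0035), np.float64(-0.0169)]
[np.float64(-2.3), np.float64(-35.4), np.float64(7.8), np.float64(0.0022), np.float64(0.0035), np.float64(-0.0169)]
```

Emit:
carry_out(commands=[-3.4,-34,7,0.002,0.004,-0.017,-2.8,-34,7,0.002,0.004,-0.017,-2.3,-33,7,0.002,0.003,-0.017,0,0,0,0,0,0])

```text
time_s: 44.28
tcp_pos: [0.4875, -0.1997, 0.2052]
ee_rot: [[-0.995, 0.102, 0.004], [0.102, 0.995, 0.0], [-0.004, 0.001, -1.0]]
wrist_force: [-0.1, -0.1, -0.7]
gripper_width: 0.459
```

```bash
python3 - <<'E'
from h import *
st()
plan(488.5,-198,120,174.4,4)
E
```

```text
t 44.27 tcp [ 487.5 -199.7  205.2] F [-0.1 -0.1 -0.7] M [ 0.12 -0.15  0.01] w 40.0 j [ -4.6  13.2 -14.9  -0.  -61.6 -91.2]
[[-9.948e-01  1.015e-01  4.000e-03]
 [ 1.015e-01  9.948e-01  2.000e-04]
 [-4.000e-03  6.000e-04 -1.000e+00]]
phi now 174.17 dist [  1.    1.7 -85.2] turn 0.32
[np.float64(-0.1), np.float64(0.4), np.float64(21.3), np.float64(0.0002), np.float64(0.001), np.float64(-0.001)]
[np.float64(-0.1), np.float64(0.4), np.float64(21.3), np.float64(0.0002), np.float64(0.001), np.float64(-0.001)]
[np.float64(-0.2), np.float64(0.4), np.float64(21.3), np.float64(0.0002), np.float64(0.001), np.float64(-0.001)]
[np.float64(-0.2), np.float64(0.4), np.float64(21.3), np.float64(0.0002), np.float64(0.001), np.float64(-0.001)]
```

Emit:
carry_out(commands=[0,0.5,20,0,0.003,-0.002,0,0.5,22,0,0,-0.002,0,0,22,0,0,0,0,0,22,0,0,0,0,0,12,0,0,0])

```text
time_s: 44.9
tcp_pos: [0.4905, -0.1966, 0.1101]
ee_rot: [[-0.995, 0.096, 0.011], [0.096, 0.995, -0.0], [-0.011, 0.001, -1.0]]
wrist_force: [0.9, 0.4, -0.7]
gripper_width: 0.455
```

```bash
python3 - <<'E'
from h import *
st()
plan(488.5,-198,55,174.4,3)
E
```

```text
t 44.9 tcp [ 490.5 -196.6  110.1] F [ 0.9  0.4 -0.7] M [ 0.07 -0.14 -0.03] w 39.5 j [ -4.3  19.  -22.3  -0.  -48.1 -91.2]
[[-9.953e-01  9.600e-02  1.120e-02]
 [ 9.610e-02  9.954e-01 -4.000e-04]
 [-1.110e-02  7.000e-04 -9.999e-01]]
phi now 174.49 dist [ -2.   -1.4 -55.1] turn 0.65
[np.float64(0.8), np.float64(-0.6), np.float64(18.3), np.float64(0.0002), np.float64(0.0037), np.float64(0.0005)]
[np.float64(0.8), np.float64(-0.6), np.float64(18.3), np.float64(0.0002), np.float64(0.0037), np.float64(0.0005)]
[np.float64(0.7), np.float64(-0.5), np.float64(18.3), np.float64(0.0002), np.float64(0.0037), np.float64(0.0005)]
```

Emit:
carry_out(commands=[0.8,-0.8,16,0,0.006,0,0.7,-0.5,18,0,0.003,0,0.5,0,15,0,0,0,0,0,6,0,0,0])

```text
time_s: 45.4
tcp_pos: [0.4904, -0.1969, 0.0541]
ee_rot: [[-0.996, 0.094, 0.005], [0.094, 0.996, -0.0], [-0.005, 0.0, -1.0]]
wrist_force: [0.3, 0.4, -1.7]
gripper_width: 0.457
```

```bash
python3 - <<'E'
from h import *
st()
plan(488.5,-198,48,174.4,1)
E
```

```text
t 45.4 tcp [ 490.4 -196.9   54.1] F [ 0.3  0.4 -1.7] M [ 0.06 -0.13 -0.03] w 39.8 j [ -4.3  23.5 -25.4  -0.  -40.8 -91.1]
[[-9.955e-01  9.430e-02  5.000e-03]
 [ 9.430e-02  9.955e-01 -1.000e-04]
 [-5.000e-03  4.000e-04 -1.000e+00]]
phi now 174.59 dist [-1.9 -1.1 -6.1] turn 0.35
[np.float64(1.9), np.float64(-1.3), np.float64(6.1), np.float64(0.0004), np.float64(0.005), np.float64(0.0033)]
```

Emit:
carry_out(commands=[0,0,2.5,0,0.004,0,0,0,2,0,0,0,0,0,2,0,0,0])

```text
time_s: 45.78
tcp_pos: [0.4917, -0.197, 0.0482]
ee_rot: [[-0.996, 0.094, 0.003], [0.094, 0.996, -0.0], [-0.003, 0.0, -1.0]]
wrist_force: [-0.3, -0.1, -0.7]
gripper_width: 0.459
```

```bash
python3 - <<'E'
from h import *
st()
E
```

```text
t 45.77 tcp [ 491.7 -197.    48.2] F [-0.3 -0.1 -0.7] M [ 0.06 -0.12  0.02] w 39.9 j [ -4.3  24.1 -25.5   0.  -40.2 -91.1]
[[-9.956e-01  9.380e-02  3.000e-03]
 [ 9.380e-02  9.956e-01 -2.000e-04]
 [-3.100e-03  1.000e-04 -1.000e+00]]
```

Emit:
carry_out(commands=[0,0,2,0,0.002,0])

```text
time_s: 45.9
tcp_pos: [0.4919, -0.197, 0.0476]
ee_rot: [[-0.996, 0.093, 0.001], [0.093, 0.996, -0.0], [-0.001, -0.0, -1.0]]
wrist_force: [-4.3, 3.9, 15.2]
gripper_width: 0.455
```

Emit:
carry_out(commands=[0,0,0,0,0,0,0,0,0,0,0,0,0,0,-3,0,0,0,0,0,-30,0,0,0,0,0,-50,0,0,0], grip=54)

```text
time_s: 46.52
tcp_pos: [0.4898, -0.1968, 0.1298]
ee_rot: [[-0.996, 0.093, -0.006], [0.093, 0.996, 0.0], [0.006, -0.0, -1.0]]
wrist_force: [1.3, 0.5, 0.1]
gripper_width: 0.619
```

Emit:
carry_out(commands=[0,0,-50,0,0,0,0,0,-50,0,0,0])

```text
time_s: 46.78
tcp_pos: [0.4898, -0.1969, 0.2329]
ee_rot: [[-0.996, 0.093, -0.007], [0.093, 0.996, 0.0], [0.007, -0.0, -1.0]]
wrist_force: [1.7, 0.1, -0.5]
gripper_width: 0.621
```

```bash
python3 - <<'E'
from h import *
st()
t=capture("top"); crop(t,345,110,495,240,5,"pics/tc16.png")
s=capture("side");cv2.imwrite("pics/s16.png",s[:,:,::-1]); crop(s,225,130,475,330,3,"pics/sc16.png")
plan(681,-241.5,260,-95.5,8)
E
```

```text
t 46.77 tcp [ 489.8 -196.9  232.9] F [ 1.7  0.1 -0.5] M [ 0.05 -0.31 -0.03] w 54.0 j [ -4.3  12.3 -11.9   0.  -66.2 -91.1]
[[-9.956e-01  9.350e-02 -7.000e-03]
 [ 9.350e-02  9.956e-01  3.000e-04]
 [ 7.000e-03 -3.000e-04 -1.000e+00]]
phi now 174.7 dist [187.5 -43.6  22. ] turn 89.81
[np.float64(-23.9), np.float64(-3.3), np.float64(-2.6), np.float64(-0.0009), np.float64(0.0004), np.float64(-0.1959)]
[np.float64(-22.8), np.float64(-7.8), np.float64(-2.6), np.float64(-0.0009), np.float64(0.0004), np.float64(-0.1959)]
[np.float64(-20.8), np.float64(-12.1), np.float64(-2.6), np.float64(-0.0009), np.float64(0.0004), np.float64(-0.1959)]
[np.float64(-18.0), np.float64(-15.9), np.float64(-2.6), np.float64(-0.0009), np.float64(0.0004), np.float64(-0.1959)]
[np.float64(-14.6), np.float64(-19.1), np.float64(-2.7), np.float64(-0.0009), np.float64(0.0004), np.float64(-0.1959)]
[np.float64(-10.6), np.float64(-21.6), np.float64(-2.7), np.float64(-0.0009), np.float64(0.0004), np.float64(-0.1959)]
[np.float64(-6.2), np.float64(-23.3), np.float64(-2.7), np.float64(-0.0009), np.float64(0.0004), np.float64(-0.1959)]
[np.float64(-1.5), np.float64(-24.0), np.float64(-2.7), np.float64(-0.0009), np.float64(0.0004), np.float64(-0.1959)]
```

View pics/sc16.png

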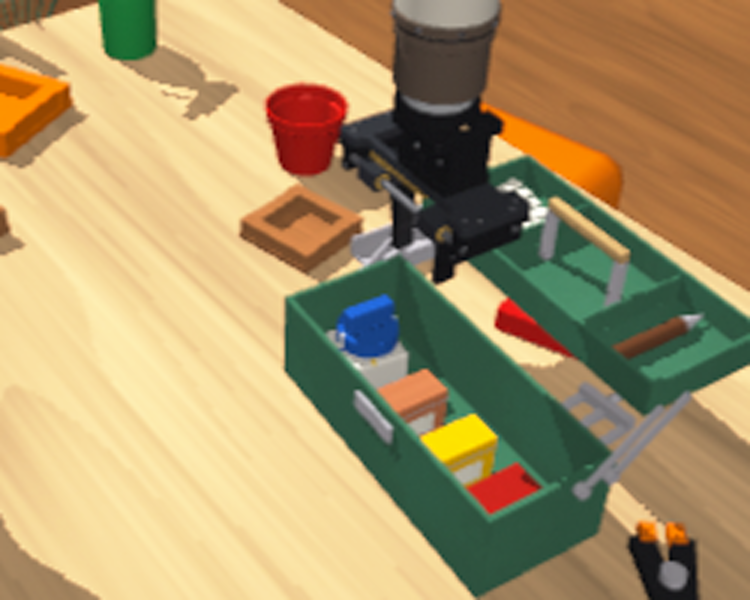

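View pics/tc16.png

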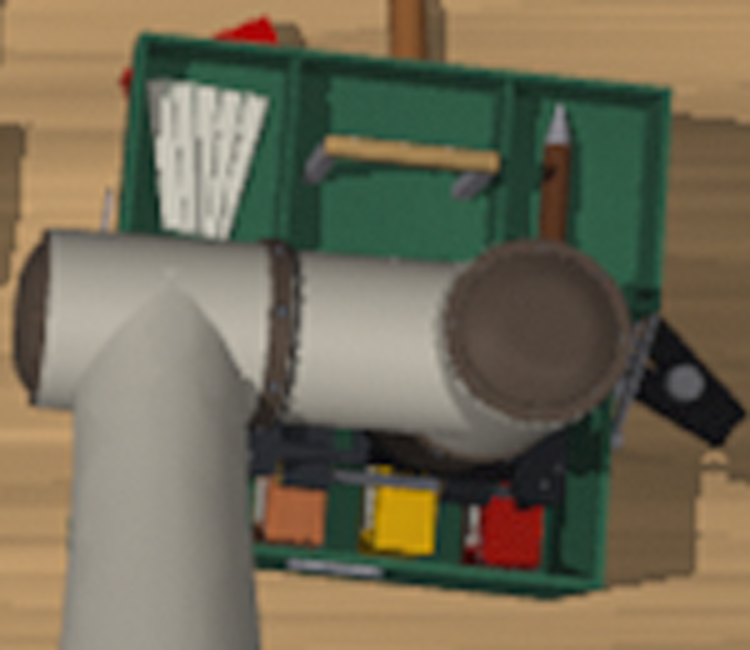

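All three tins and the jar are in the compartment, well inside the walls. Back to the handle.

Emit:
carry_out(commands=[-22,-3,-12,0,-0.005,-0.185,-22,-7,-12,0,-0.003,-0.185,-20,-11,-8,0,0,-0.185,-18,-15,-4,0,0,-0.185,-15,-18,0,0,0,-0.185])

```text
time_s: 47.5
tcp_pos: [0.6064, -0.2231, 0.2775]
ee_rot: [[-0.661, -0.75, 0.017], [-0.75, 0.661, -0.002], [-0.01, -0.014, -1.0]]
wrist_force: [-0.4, -1.0, 0.1]
gripper_width: 0.623
```

```bash
python3 - <<'E'
from h import *
st()
plan(681,-241.5,265,-95.5,5)
E
```

```text
t 47.5 tcp [ 606.4 -223.1  277.5] F [-0.4 -1.   0.1] M [ 0.1  -0.11  0.05] w 54.2 j [ -5.9  22.    8.2  -0.  -75.3 -35.5]
[[-0.661  -0.7502  0.0166]
 [-0.7503  0.6611 -0.0016]
 [-0.0098 -0.0135 -0.9999]]
phi now -131.38 dist [ 74.6 -18.4 -12.5] turn 35.9
[np.float64(-7.1), np.float64(-13.6), np.float64(2.8), np.float64(-0.0032), np.float64(0.0011), np.float64(-0.1253)]
[np.float64(-5.3), np.float64(-14.4), np.float64(2.7), np.float64(-0.0032), np.float64(0.0011), np.float64(-0.1253)]
[np.float64(-3.5), np.float64(-14.9), np.float64(2.6), np.float64(-0.0032), np.float64(0.0011), np.float64(-0.1253)]
[np.float64(-1.6), np.float64(-15.3), np.float64(2.6), np.float64(-0.0032), np.float64(0.0011), np.float64(-0.1253)]
[np.float64(0.3), np.float64(-15.3), np.float64(2.5), np.float64(-0.0032), np.float64(0.0011), np.float64(-0.1253)]
```

Emit:
carry_out(commands=[-7,-13.6,2,-0.004,0.002,-0.125,-5.3,-14.4,2,-0.004,0.001,-0.125,-3.5,-15,2,-0.003,0.001,-0.125,-1.6,-15.3,2,-0.003,0,-0.125,0.3,-15.3,2,0,0,-0.125])

```text
time_s: 48.12
tcp_pos: [0.6834, -0.2416, 0.264]
ee_rot: [[-0.076, -0.997, -0.002], [-0.997, 0.076, 0.003], [-0.003, 0.003, -1.0]]
wrist_force: [0.2, -0.3, 0.0]
gripper_width: 0.62
```

```bash
python3 - <<'E'
from h import *
st()
plan(681,-241.5,210,-95.5,3)
E
```

```text
t 48.12 tcp [ 683.4 -241.6  264. ] F [ 0.2 -0.3  0. ] M [ 0.09 -0.04  0.  ] w 53.9 j [ -6.8  31.2  21.3  -0.2 -80.2   2.5]
[[-0.0761 -0.9971 -0.0024]
 [-0.9971  0.0761  0.003 ]
 [-0.0028  0.0026 -1.    ]]
phi now -94.36 dist [ -2.4   0.1 -54. ] turn 1.16
[np.float64(0.1), np.float64(0.8), np.float64(18.0), np.float64(0.0009), np.float64(0.0009), np.float64(0.0066)]
[np.float64(0.1), np.float64(0.8), np.float64(18.0), np.float64(0.0009), np.float64(0.0009), np.float64(0.0066)]
[np.float64(0.1), np.float64(0.8), np.float64(18.0), np.float64(0.0009), np.float64(0.0009), np.float64(0.0066)]
```

Emit:
carry_out(commands=[0,1.2,15,0.001,0.001,0.01,0,1,18,0.001,0.001,0.01,0,0,15,0,0,0,0,0,3,0,0,0])

```text
time_s: 48.62
tcp_pos: [0.679, -0.2407, 0.2064]
ee_rot: [[-0.103, -0.995, -0.006], [-0.995, 0.103, 0.003], [-0.002, 0.007, -1.0]]
wrist_force: [-0.3, -0.9, -0.0]
gripper_width: 0.617
```

```bash
python3 - <<'E'
from h import *
st()
plan(680.7,-241.3,209,-95.5,1)
E
```

```text
t 48.62 tcp [ 679.  -240.7  206.4] F [-0.3 -0.9 -0. ] M [ 0.05 -0.03  0.05] w 53.7 j [ -6.8  32.3  15.1  -0.1 -73.2   0.9]
[[-0.1033 -0.9946 -0.0063]
 [-0.9946  0.1033  0.0028]
 [-0.0022  0.0065 -1.    ]]
phi now -95.93 dist [ 1.7 -0.6  2.6] turn 0.58
[np.float64(0.4), np.float64(-1.7), np.float64(-2.6), np.float64(0.0065), np.float64(0.0022), np.float64(-0.0075)]
```

Emit:
carry_out(commands=[0,-1.7,-2,0.006,0.002,-0.007,0,0,0,0,0,0,0,0,0,0,0,0,0,0,0,0,0,0,0,0,0,0,0,0], grip=3)

```text
time_s: 49.25
tcp_pos: [0.6809, -0.2411, 0.2109]
ee_rot: [[-0.097, -0.995, 0.002], [-0.995, 0.097, -0.001], [0.001, -0.002, -1.0]]
wrist_force: [-8.7, 1.5, 1.3]
gripper_width: 0.138
```

Emit:
carry_out(commands=[0,0,0,0,0,0])

```text
time_s: 49.38
tcp_pos: [0.6807, -0.2411, 0.211]
ee_rot: [[-0.097, -0.995, 0.002], [-0.995, 0.097, -0.001], [0.001, -0.002, -1.0]]
wrist_force: [0.5, 0.3, -0.7]
gripper_width: 0.137
```

```bash
cat >> h.py <<'E'
def arcback(pb,qb,yaw,qs):
    a=np.radians(15);y=np.radians(yaw); dx=100*(np.cos(a)-np.cos(a+qb)); dz=100*(np.sin(a+qb)-np.sin(a))
    p0=np.array(pb)-[dx*np.cos(y),dx*np.sin(y),dz]; print("down pose",np.round(p0,1)); arc(p0,yaw,qs)
E
python3 - <<'E'
from h import *
s=st(); arcback(s["tcp_pos"]*1000,2.18,-5.9,[2.08,1.97,1.86,1.75,1.64])
E
```

```text
t 49.38 tcp [ 680.7 -241.1  211. ] F [ 0.5  0.3 -0.7] M [ 0.14 -0.02 -0.12] w 11.9 j [ -6.7  32.1  15.2   0.  -73.1   1.1]
[[-9.700e-02 -9.953e-01  1.900e-03]
 [-9.953e-01  9.700e-02 -7.000e-04]
 [ 5.000e-04 -2.000e-03 -1.000e+00]]
down pose [ 508.6 -223.3  172.5]
now q~ 2.18 yb -0.0 r 100.0
2.08 [-0.   6.8 -7.3]
1.97 [-0.   8.3 -7.2]
1.86 [-0.   9.  -6.3]
1.75 [-0.1  9.7 -5.3]
1.64 [-0.1 10.2 -4.2]
```

Gripped at 11.9 mm. Bringing the tray back along the arc.

Emit:
carry_out(commands=[0,6.8,-7.3,0,0,0,0,8.3,-7.2,0,0,0,0,9,-6.3,0,0,0,0,9.7,-5.3,0,0,0,0,10.2,-4.2,0,0,0])

```text
time_s: 50.0
tcp_pos: [0.6348, -0.2363, 0.2419]
ee_rot: [[-0.098, -0.995, 0.003], [-0.995, 0.098, -0.0], [-0.0, -0.003, -1.0]]
wrist_force: [1.0, -0.1, -3.7]
gripper_width: 0.137
```

```bash
python3 - <<'E'
from h import *
st(); arc(np.array([508.6,-223.3,172.5]),-5.9,[1.55,1.43,1.31,1.19,1.07])
E
```

```text
t 50.0 tcp [ 634.8 -236.3  241.9] F [ 1.  -0.1 -3.7] M [-0.05 -0.24 -0.09] w 11.9 j [ -6.8  26.5  10.3  -0.  -73.6   1.2]
[[-9.760e-02 -9.952e-01  3.100e-03]
 [-9.952e-01  9.760e-02 -0.000e+00]
 [-3.000e-04 -3.100e-03 -1.000e+00]]
now q~ 1.617 yb 0.1 r 100.0
1.55 [ 0.1  6.4 -1.8]
1.43 [-0.1 11.8 -2.2]
1.31 [-0.1 12.  -0.8]
1.19 [-0.1 12.   0.7]
1.07 [-0.1 11.8  2.1]
```

Emit:
carry_out(commands=[0,8,-2.2,-0.003,0,0,0,11.8,-2.2,0,0,0,0,12,-0.8,0,0,0,0,12,0.7,0,0,0,0,11.8,2.1,0,0,0])

```text
time_s: 50.62
tcp_pos: [0.5737, -0.2298, 0.2417]
ee_rot: [[-0.098, -0.995, -0.005], [-0.995, 0.098, 0.003], [-0.002, 0.005, -1.0]]
wrist_force: [3.1, -2.2, -10.9]
gripper_width: 0.132
```

```bash
python3 - <<'E'
from h import *
st(); arc(np.array([508.6,-223.3,172.5]),-5.9,[.95,.85,.75,.65,.55,.45])
E
```

```text
t 50.62 tcp [ 573.7 -229.8  241.7] F [  3.1  -2.2 -10.9] M [-0.59 -1.01 -0.03] w 11.5 j [ -6.9  20.8   1.5  -0.1 -70.9   1.3]
[[-0.0984 -0.9951 -0.0048]
 [-0.9951  0.0984  0.0029]
 [-0.0024  0.0051 -1.    ]]
now q~ 0.992 yb 0.2 r 100.1
0.95 [0.2 3.9 1.5]
0.85 [-0.   9.2  4. ]
0.75 [-0.   8.7  4.9]
0.65 [-0.   8.2  5.8]
0.55 [-0.   7.6  6.5]
0.45 [-0.   6.9  7.3]
```

Emit:
carry_out(commands=[0,6.5,2.3,0.004,0.002,0,0,9.2,4,0,0,0,0,8.7,4.9,0,0,0,0,8.2,5.8,0,0,0,0,7.6,6.5,0,0,0])

```text
time_s: 51.25
tcp_pos: [0.533, -0.2256, 0.216]
ee_rot: [[-0.098, -0.995, 0.004], [-0.995, 0.098, -0.0], [-0.0, -0.004, -1.0]]
wrist_force: [6.1, -1.6, -9.4]
gripper_width: 0.136
```

```bash
python3 - <<'E'
from h import *
st(); arc(np.array([508.6,-223.3,172.5]),-5.9,[.45,.36,.28,.2,.12,0.05,0])
E
```

```text
t 51.25 tcp [ 533.  -225.6  216. ] F [ 6.1 -1.6 -9.4] M [-0.43 -1.73 -0.13] w 11.8 j [ -6.9  17.7  -7.   -0.  -65.1   1.3]
[[-9.820e-02 -9.952e-01  4.100e-03]
 [-9.952e-01  9.820e-02 -0.000e+00]
 [-4.000e-04 -4.100e-03 -1.000e+00]]
now q~ 0.505 yb 0.2 r 100.1
0.45 [0.2 3.7 4.1]
0.36 [-0.   5.6  7. ]
0.28 [-0.   4.4  6.7]
0.2 [-0.   3.9  7. ]
0.12 [-0.   3.3  7.3]
0.05 [-0.   2.4  6.6]
0 [-0.   1.4  4.8]
```

Emit:
carry_out(commands=[0,4.5,5,-0.004,0,0,0,5.3,7,0,0,0,0,4.4,6.7,0,0,0,0,3.9,7,0,0,0])

```text
time_s: 51.75
tcp_pos: [0.5152, -0.2237, 0.1904]
ee_rot: [[-0.097, -0.995, 0.004], [-0.995, 0.097, -0.001], [0.0, -0.004, -1.0]]
wrist_force: [5.3, 0.1, -4.7]
gripper_width: 0.137
```

```bash
python3 - <<'E'
from h import *
st(); arc(np.array([508.6,-223.3,172.5]),-5.9,[.15,.1,0.05,0])
E
```

```text
t 51.75 tcp [ 515.2 -223.7  190.4] F [ 5.3  0.1 -4.7] M [ 0.01 -1.2  -0.09] w 11.9 j [ -6.9  17.3 -11.6   0.  -60.9   1.3]
[[-9.740e-02 -9.952e-01  4.300e-03]
 [-9.952e-01  9.740e-02 -8.000e-04]
 [ 4.000e-04 -4.400e-03 -1.000e+00]]
now q~ 0.191 yb 0.2 r 100.0
0.15 [0.2 1.7 3.7]
0.1 [-0.   1.9  4.6]
0.05 [-0.   1.7  4.7]
0 [-0.   1.4  4.8]
```

Emit:
carry_out(commands=[0,2,4.5,-0.004,0,0,0,1.9,4.6,0,0,0,0,1.7,4.7,0,0,0])

```text
time_s: 52.12
tcp_pos: [0.5096, -0.2232, 0.1763]
ee_rot: [[-0.097, -0.995, 0.001], [-0.995, 0.097, -0.001], [0.001, -0.001, -1.0]]
wrist_force: [3.5, -0.2, -3.8]
gripper_width: 0.135
```

```bash
python3 - <<'E'
from h import *
st(); arc(np.array([508.6,-223.3,172.5]),-5.9,[0])
E
```

```text
t 52.12 tcp [ 509.6 -223.2  176.3] F [ 3.5 -0.2 -3.8] M [ 0.11 -1.07 -0.17] w 11.8 j [ -6.9  17.6 -13.3   0.  -59.    1.3]
[[-9.720e-02 -9.953e-01  1.100e-03]
 [-9.953e-01  9.720e-02 -7.000e-04]
 [ 6.000e-04 -1.200e-03 -1.000e+00]]
now q~ 0.039 yb 0.2 r 100.1
0 [0.2 1.  3.8]
```

Emit:
carry_out(commands=[0,0.6,2.5,0,0,0,0,0.4,2.5,0,0,0,0,0,2,0,0,0])

```text
time_s: 52.5
tcp_pos: [0.5086, -0.2232, 0.1722]
ee_rot: [[-0.096, -0.995, 0.002], [-0.995, 0.096, -0.002], [0.002, -0.002, -1.0]]
wrist_force: [-1.9, 4.1, 7.7]
gripper_width: 0.134
```

```bash
python3 - <<'E'
from h import *
st(); arc(np.array([508.6,-223.3,172.5]),-5.9,[0])
E
```

```text
t 52.5 tcp [ 508.6 -223.2  172.2] F [-1.9  4.1  7.7] M [ 1.23  0.32 -0.16] w 11.6 j [ -6.9  17.7 -13.8   0.1 -58.4   1.3]
[[-0.096  -0.9954  0.0015]
 [-0.9954  0.096  -0.002 ]
 [ 0.0019 -0.0017 -1.    ]]
now q~ -0.002 yb 0.1 r 99.9
0 [ 0.1  0.  -0.3]
```

The tray is down on contact: q ≈ 0 with 7.7 N resting. I'll release it and retreat.

Emit:
carry_out(commands=[0,0,0,0,0,0,0,0,0,0,0,0,0,0,0,0,0,0,0,0,-10,0,0,0,0,0,-30,0,0,0], grip=50)

```text
time_s: 53.12
tcp_pos: [0.5053, -0.2235, 0.2124]
ee_rot: [[-0.095, -0.995, -0.008], [-0.995, 0.095, -0.002], [0.003, 0.007, -1.0]]
wrist_force: [0.8, -0.6, 0.8]
gripper_width: 0.553
```

Emit:
carry_out(commands=[0,0,-50,0,0,0,-30,0,-50,0,0,0,-55,0,-20,0,0,0,-55,0,0,0,0,0,-55,0,0,0,0,0])

```text
time_s: 53.75
tcp_pos: [0.5261, -0.028, 0.342]
ee_rot: [[-0.103, -0.995, 0.001], [-0.995, 0.103, -0.003], [0.003, -0.001, -1.0]]
wrist_force: [1.4, 0.5, -0.8]
gripper_width: 0.572
```

Emit:
carry_out(commands=[-55,0,0,0,0,0,-55,0,0,0,0,0,-55,0,0,0,0,0,-40,0,0,0,0,0,0,0,0,0,0,0])

```text
time_s: 54.38
tcp_pos: [0.5465, 0.1854, 0.3451]
ee_rot: [[-0.098, -0.995, 0.004], [-0.995, 0.098, -0.003], [0.002, -0.005, -1.0]]
wrist_force: [-0.1, -0.8, 0.3]
gripper_width: 0.574
```

```bash
python3 - <<'E'
from h import *
st()
t=capture("top"); cv2.imwrite("pics/t20.png",t[:,:,::-1])
s=capture("side");cv2.imwrite("pics/s20.png",s[:,:,::-1])
crop(t,345,110,495,240,5,"pics/tc20.png"); crop(s,225,130,475,330,3,"pics/sc20.png")
B=lambda p:(np.array(p)+.5)/5-.5+[345,110]
E
```

```text
t 54.38 tcp [546.5 185.4 345.1] F [-0.1 -0.8  0.3] M [0.02 0.01 0.  ] w 49.9 j [ 35.   13.9   6.    0.3 -82.  -40.6]
[[-0.0976 -0.9952  0.0044]
 [-0.9952  0.0976 -0.0027]
 [ 0.0023 -0.0047 -1.    ]]
```

View pics/t20.png

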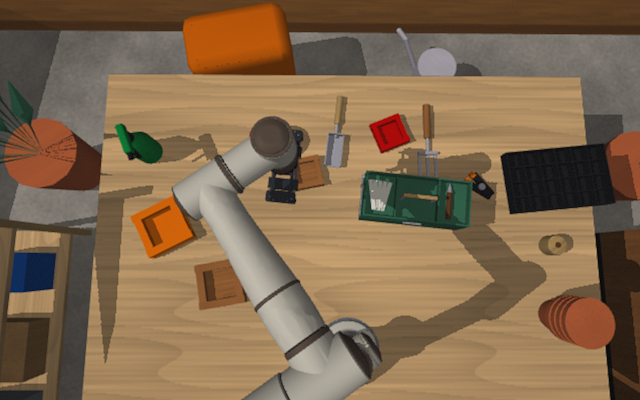

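View pics/sc20.png

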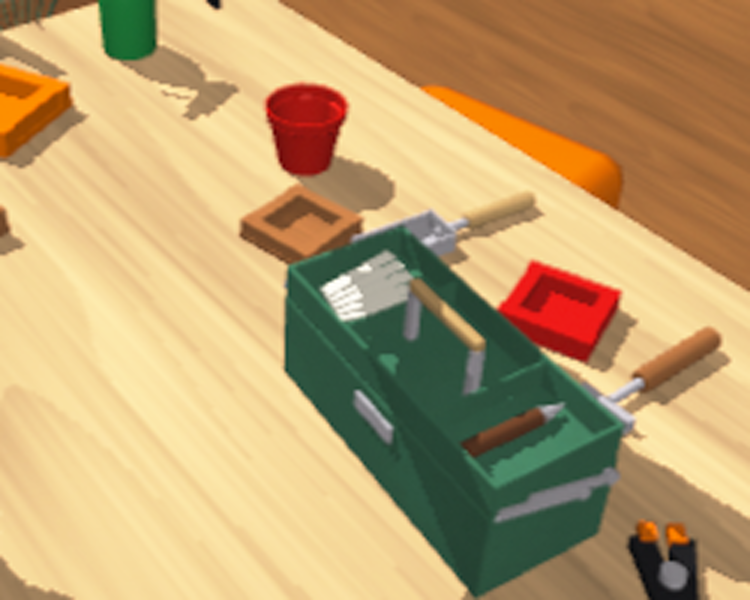

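View pics/tc20.png

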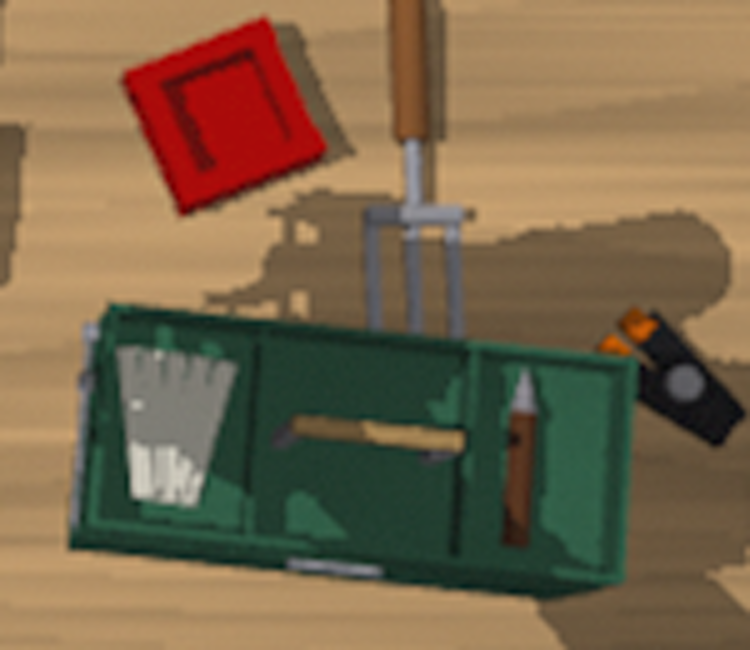

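The tray is fully down. Its handle and corners are at the same pixels as at the start, and the pot, scoop, fork and clamp are unmoved. Handing in.

```bash
python3 -c "
from station import finish_job; print(finish_job())"
```

```text
the job is handed in; nothing more can be done
None
```

The job is done in the order asked and handed in at about 54 s. `finish_job` reports no verdict, so what follows rests on my own checks.

- **Lid:** I set it on level and turned it back until it dropped from about 63 to 57 mm, then clockwise to the stop at about 53 mm. The white mark sat at the blue one afterwards. At the stop the jaws twisted about 10° on the grip bar, so I opened them and gripped again before lifting.
- **Packing:** The three tins present (red, yellow, copper) and the closed jar, kept upright, stand clear of each other in the compartment. I saw all of them there in the pictures before closing the tray. None of the tins was knocked aside in any of the pictures I took.
- **Tray:** I lowered it by the handle along its arc until it rested at q ≈ 0 with about 8 N, then let go. In the last pictures the tray is back where it was at the start. The flowerpot, scoop, hand fork and clip clamp are where they were, and the arm is clear of everything.

No check failed. The highest wrist force I read was about 17 N, while setting down the copper tin.

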